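# Make up two small press moulds in the pottery's mould cage

### The job

Make up both press moulds in the mould cage: in each pocket stack a plaster block, then one or two plywood spacer frames on it, then a clay disc on top, all lying flat and square, using up every spacer frame on the bench. Set the parts down lightly; then, with both moulds made up, press down on the discs until the floor plate under each stack is fully home. Leave the jar and the cup alone.

Things in the scene. Friction and masses are not known exactly. Their poses are not given: they have to be found in the camera images.
- cage: fixed mould cage: steel base 270 x 100 x 12 mm with two pockets, centres 70 mm either side of its middle along its long (x) axis. Each is 68 x 68 mm inside, square with the base, made of four corner angle posts (legs 14 mm inside, 4 mm thick) up to 102 mm above the bench, the top 8 mm flared outwards; a 40 mm wide window is open in every side. Origin: centre of its underside, on the bench; z up
- floor_near (a point): centre of the upper face of the rising floor plate (62 x 62 mm) in the pocket nearer the robot (-x end of the cage); moves down with the plate; z up, axes along the cage's. It is 28 mm above the bench when the plate is up and 18 mm when it is down
- floor_far (a point): the same for the pocket farther from the robot (+x end of the cage)
- plate_near (a joint): how far the floor plate of the near pocket is pushed down: 0 = up (starts at 0 to 2 mm), 0.010 m = fully down on its stop. No spring: stiff, held by about 14 N of friction, so it stays where it is left, carries the parts without sinking, and needs a deliberate push
- plate_far (a joint): the same for the far pocket
- block1: lower part of a mould, a solid off-white plaster block, 64 x 64 mm, 44 mm high, with a grey round mark 44 mm across on its top; about 0.22 kg. The two blocks are alike. Origin: centre of the underside, z up, x and y square to its sides
- block2: lower part of a mould, a solid off-white plaster block, 64 x 64 mm, 44 mm high, with a grey round mark 44 mm across on its top; about 0.22 kg. The two blocks are alike. Origin: centre of the underside, z up, x and y square to its sides
- spacer1: spacer: square plywood frame, 64 x 64 mm outside, 36 x 36 mm opening, 14 mm thick, 0.04 kg; the spacers are alike and two to four of them are on the bench (None: absent). Origin: centre of the underside, z up, x and y square to its sides
- spacer2: spacer: square plywood frame, 64 x 64 mm outside, 36 x 36 mm opening, 14 mm thick, 0.04 kg; the spacers are alike and two to four of them are on the bench (None: absent). Origin: centre of the underside, z up, x and y square to its sides
- spacer3: spacer: square plywood frame, 64 x 64 mm outside, 36 x 36 mm opening, 14 mm thick, 0.04 kg; the spacers are alike and two to four of them are on the bench (None: absent). Origin: centre of the underside, z up, x and y square to its sides
- spacer4: spacer: square plywood frame, 64 x 64 mm outside, 36 x 36 mm opening, 14 mm thick, 0.04 kg; the spacers are alike and two to four of them are on the bench (None: absent). Origin: centre of the underside, z up, x and y square to its sides
- disc1: top disc: round fired-clay disc, 64 mm diameter, 18 mm thick, about 0.1 kg; the two are alike. Origin: centre of the underside, z up
- disc2: top disc: round fired-clay disc, 64 mm diameter, 18 mm thick, about 0.1 kg; the two are alike. Origin: centre of the underside, z up
- jar: bystander: small amber glass jar with a white cap, 60 mm diameter, 55 mm high, among the parts; leave alone. Origin: centre of its underside
- cup: bystander: small open clay cup, 66 mm diameter, 50 mm high, among the parts; leave alone. Origin: centre of its underside
Not all that is in view belongs to the job. Leave any turquoise or yellow look-alike of the block1 alone.

How it is judged:
On the way, in this order (a step that is already met when the one before it is completed fails the run):
1. both moulds are made up: in each pocket a block, one or two spacers and a disc, every spacer used (((horizontal distance between block1 and floor_near below 0.005 m and z of block1 in the frame of floor_near between -0.003 and 0.003 m and angle between block1's own z axis and vertical below 0.06 rad) or (horizontal distance between block1 and floor_far below 0.005 m and z of block1 in the frame of floor_far between -0.003 and 0.003 m and angle between block1's own z axis and vertical below 0.06 rad)) and ((horizontal distance between block2 and floor_near below 0.005 m and z of block2 in the frame of floor_near between -0.003 and 0.003 m and angle between block2's own z axis and vertical below 0.06 rad) or (horizontal distance between block2 and floor_far below 0.005 m and z of block2 in the frame of floor_far between -0.003 and 0.003 m and angle between block2's own z axis and vertical below 0.06 rad)) and ((horizontal distance between spacer1 and floor_near below 0.005 m and (z of spacer1 in the frame of floor_near between 0.041 and 0.047 m or z of spacer1 in the frame of floor_near between 0.055 and 0.061 m) and angle between spacer1's own z axis and vertical below 0.06 rad) or (horizontal distance between spacer1 and floor_far below 0.005 m and (z of spacer1 in the frame of floor_far between 0.041 and 0.047 m or z of spacer1 in the frame of floor_far between 0.055 and 0.061 m) and angle between spacer1's own z axis and vertical below 0.06 rad)) and ((horizontal distance between spacer2 and floor_near below 0.005 m and (z of spacer2 in the frame of floor_near between 0.041 and 0.047 m or z of spacer2 in the frame of floor_near between 0.055 and 0.061 m) and angle between spacer2's own z axis and vertical below 0.06 rad) or (horizontal distance between spacer2 and floor_far below 0.005 m and (z of spacer2 in the frame of floor_far between 0.041 and 0.047 m or z of spacer2 in the frame of floor_far between 0.055 and 0.061 m) and angle between spacer2's own z axis and vertical below 0.06 rad)) and ((horizontal distance between spacer3 and floor_near below 0.005 m and (z of spacer3 in the frame of floor_near between 0.041 and 0.047 m or z of spacer3 in the frame of floor_near between 0.055 and 0.061 m) and angle between spacer3's own z axis and vertical below 0.06 rad) or (horizontal distance between spacer3 and floor_far below 0.005 m and (z of spacer3 in the frame of floor_far between 0.041 and 0.047 m or z of spacer3 in the frame of floor_far between 0.055 and 0.061 m) and angle between spacer3's own z axis and vertical below 0.06 rad)) and ((horizontal distance between spacer4 and floor_near below 0.005 m and (z of spacer4 in the frame of floor_near between 0.041 and 0.047 m or z of spacer4 in the frame of floor_near between 0.055 and 0.061 m) and angle between spacer4's own z axis and vertical below 0.06 rad) or (horizontal distance between spacer4 and floor_far below 0.005 m and (z of spacer4 in the frame of floor_far between 0.041 and 0.047 m or z of spacer4 in the frame of floor_far between 0.055 and 0.061 m) and angle between spacer4's own z axis and vertical below 0.06 rad)) and ((horizontal distance between disc1 and floor_near below 0.005 m and (z of disc1 in the frame of floor_near between 0.055 and 0.061 m or z of disc1 in the frame of floor_near between 0.069 and 0.075 m) and angle between disc1's own z axis and vertical below 0.06 rad) or (horizontal distance between disc1 and floor_far below 0.005 m and (z of disc1 in the frame of floor_far between 0.055 and 0.061 m or z of disc1 in the frame of floor_far between 0.069 and 0.075 m) and angle between disc1's own z axis and vertical below 0.06 rad)) and ((horizontal distance between disc2 and floor_near below 0.005 m and (z of disc2 in the frame of floor_near between 0.055 and 0.061 m or z of disc2 in the frame of floor_near between 0.069 and 0.075 m) and angle between disc2's own z axis and vertical below 0.06 rad) or (horizontal distance between disc2 and floor_far below 0.005 m and (z of disc2 in the frame of floor_far between 0.055 and 0.061 m or z of disc2 in the frame of floor_far between 0.069 and 0.075 m) and angle between disc2's own z axis and vertical below 0.06 rad))), for 0.2 s.
2. both floor plates are pressed fully down with the moulds made up (all of step 1 and value of joint each of plate_near, plate_far above 0.0085 m), for 0.2 s.
At the end, for the whole second after the job is handed in: Each pocket holds, flat (0.06 rad), centred within 5 mm on its plate and at stack height within 3 mm: a block, one or two spacers, a disc on top; every spacer present is used; both floor plates are down at least 8.5 of 10 mm; discs at rest (all of step 2 and linear speed of each of disc1, disc2 below 0.02 m/s); the robot touches nothing.
It fails at once if the jar is shoved more than 4 cm or tipped (distance of jar from where it was at the start of the episode above 0.04 m or angle between jar's own z axis and vertical above 0.6 rad).
It fails at once if the cup is shoved more than 4 cm or tipped (distance of cup from where it was at the start of the episode above 0.04 m or angle between cup's own z axis and vertical above 0.6 rad).
Of spacer1, spacer2, spacer3, spacer4 only 2 to 4 are there at a start; the rules pass over those that are not, and their reading is None.
At some moment in a run one of block1, block2, spacer1, spacer2, spacer3, spacer4, disc1, disc2 may be knocked a few centimetres aside while the robot is not near it.
It also fails if it takes over 210 s, if anything falls off the work surface, if the arm or the gripper's body presses on something with over 40 N, if the wrist force passes 120 N, or if a joint passes its speed limit or range.

### The arm

A 6-joint arm with a two-finger parallel gripper is mounted at the origin on the work surface. World frame = base frame: x ahead of the robot, y to its left, z up, the work surface at z = 0. Lengths are in m, angles in rad, forces in N, time in s.
With the tool pointing down it reaches from about 0.325 to 0.9 m from the base axis. Payload 6.1 kg.
Tool frame: the origin (TCP) lies on the centre line of the jaws, within the pads' length; the fingertips stand 17 mm ahead of it and the grasp point (between the pads) lies 2 mm behind it; x points along the fingers, z is the direction in which the jaws open and shut, and the axes are right-handed (so a half turn about x gives the same grasp; the last joint's range is limited). The gripper opens to 85 mm and grips with 20 to 120 N. Pads are 22 mm wide; open, the fingers measure 114 mm over their backs; the gripper's body (76 mm by 85 mm) begins 54 mm behind the grasp point. The pads swing forward as they close: fully open they stand 13 mm farther back than shut.
Start: joints at [-1.316, 0.22, 1.526, -0, 1.395, -0.126], TCP at [0.232, -0.58, 0.248] pointing down, gripper open.
Joint ranges: [-2.98, 2.98], [-0.91, 2.08], [0.09, 2.57], [-1.24, 4.39], [0.2, 2.65], [-2.68, 2.68]. Speed limits (rad/s): [2.57, 2.57, 3.01, 3.14, 3.14, 3.14].

### API

Orientations are given as a rotation vector (axis times angle).
In Python, from station import status, cams, ticket gives the robot as it stands.
- The arm moves only by the shell command python3 -m jog 'ROWS'. ROWS is JSON, a list of rows, each a list of 7 numbers: the shift along the tool's x, y, z in cm, then the turn, a rotation vector about the tool's x, y, z in rad, then the opening, from 0 (shut) to 1 (fully open). A call has 1 to 12 rows; each row shifts and turns the pose as measured when the row begins, along the tool's axes as they then stand; what a row does not reach is not made up. A row lasts 1/12 s, in which the tool goes at most 41.7 mm and 7.16 degrees, less where a joint would pass 70% of its speed; a pose out of reach is approached as far as the arm can. A call with a gripper value outside its range is refused whole. The fingers move at their own pace and stop on an object; the grip force is fixed at half the most. Time passes only in rows, so rows that do not move let the fingers close. It gives the time, the measured TCP pose, the force and the opening at its end, in the units of the state.
- status.read_state(): the state, without advancing time (a new reading comes with each control period).
- cams.get_image(name): name is "scene" or "side" or "wrist"; returns a dict with "color" (420x560x3 uint8, red, green, blue), "camera_matrix" (3x3 intrinsics, pixels), "position" and "rotation" of the camera in the world. Camera axes: x right, y down, z forward; pixel columns grow to the right and rows downward; lengths in m; the calibration is good to about 2 mm. A picture is of the moment at which its call begins. There is no depth.
- ticket.finish_job(): hands the job in, once; it reports no verdict.
The state is a dict: "time_s": time; "q": joint angles; "qd": joint speeds; "effort": joint torques, N m; "position": TCP position; "orientation": TCP orientation; "force": force on the tool from outside, world axes, zero at the start; "torque": the same for the moment, N m; "finger_gap": finger opening in m.
Only numpy, scipy, OpenCV 4.12 (cv2) and the standard library are available. Lean on these libraries where they do the work, as an engineer would, in place of code of your own. Each camera call takes 0.05 s, during which the arm holds its last target.

## Working session

There is one attempt and no reset: what is moved stays moved. The work goes in short steps, Python scripts to look and compute and a shell command to move; the robot and the scene stay as the last step left them, time stands still between calls to the robot, and variables do not carry over. Pictures are saved under pics/ and viewed, and the job is handed in when it is done.

```bash
ls; mkdir -p pics
python3 - <<'E'
from station import status,cams
import cv2
s=status.read_state();print({k:s[k] for k in('time_s','position','orientation','force','finger_gap')})
for n in("scene","side","wrist"):
    d=cams.get_image(n);cv2.imwrite(f"pics/{n}0.png",d["color"][:,:,::-1]);print(n,d["camera_matrix"],d["position"],d["rotation"])
E
```

```text
pics
{'time_s': 0.0, 'position': array([ 0.23212728, -0.57969464,  0.24721083]), 'orientation': array([ 0.92551604,  1.36710028, -0.92346052]), 'force': array([ 0.82639256, -0.12119764, -0.4567438 ]), 'finger_gap': 0.08539498260255604}
scene [[391.84992173   0.         281.11851005]
 [  0.         391.84992173 215.01979955]
 [  0.           0.           1.        ]] [0.98199973 0.48223147 1.00120329] [-1.16084413 -2.53347902  0.77075011]
side [[478.73877212   0.         277.54024795]
 [  0.         478.73877212 201.1211045 ]
 [  0.           0.           1.        ]] [0.01951441 0.74820723 0.73993388] [-0.82486089  2.50886673 -1.18826264]
wrist [[368.73715154   0.         279.77060884]
 [  0.         368.73715154 209.74066232]
 [  0.           0.           1.        ]] [ 0.30992308 -0.54779103  0.3716782 ] [ 2.36241326 -1.59910488 -0.27229101]
```

View pics/scene0.png

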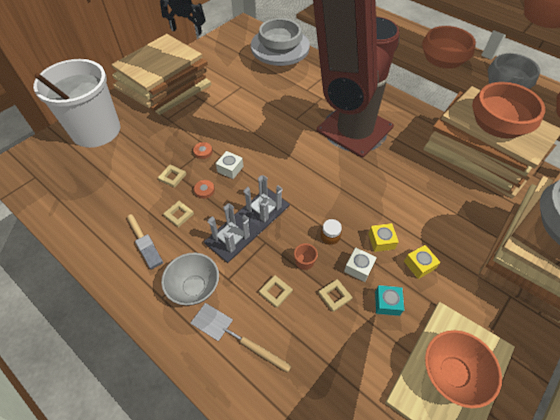

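View pics/side0.png

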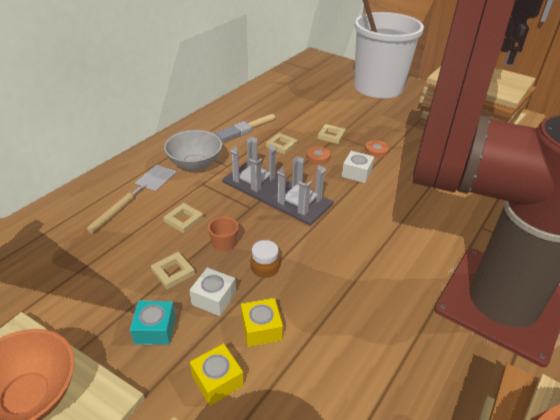

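View pics/wrist0.png

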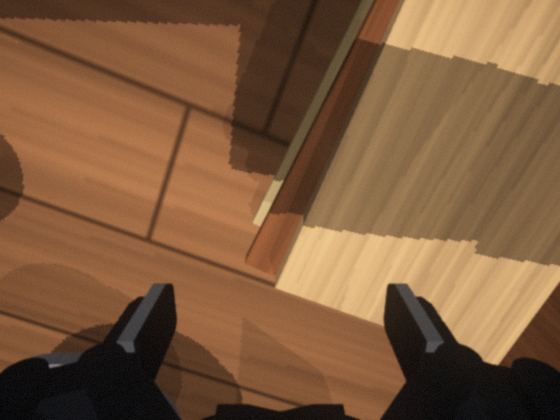

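Candidates are as follows (scene-view pixels). White blocks: (230,165) and (361,264). The yellow (384,237), (423,261) and turquoise (390,299) blocks are look-alikes to leave alone. Frames: (172,175), (178,213), (276,290), (335,294). Discs: (202,149), (204,188). The cup is at (305,256) and the jar at (332,230). I'll check these in close crops.

Run:
```python
import cv2
a=cv2.imread("pics/scene0.png");b=cv2.imread("pics/side0.png")
cv2.imwrite("pics/c1.png",cv2.resize(a[135:325,150:430],None,fx=2.8,fy=2.8,interpolation=cv2.INTER_CUBIC))
cv2.imwrite("pics/c2.png",cv2.resize(b[110:330,150:410],None,fx=2.7,fy=2.7,interpolation=cv2.INTER_CUBIC))
for n,im,pts in(("scene",a,[(172,175),(163,176),(202,149),(204,188),(230,160),(238,171),(361,258),(361,270),(352,262),(358,276),(230,155),(276,281),(335,284),(250,240)]),):
    h=cv2.cvtColor(im,cv2.COLOR_BGR2HSV)
    for p in pts:print(p,h[p[1],p[0]])
```

```text
(172, 175) [ 14 130 133]
(163, 176) [ 24  91 225]
(202, 149) [ 60   5 158]
(204, 188) [ 72   8 151]
(230, 160) [ 30   9 170]
(238, 171) [ 37  20 165]
(361, 258) [ 30   6 169]
(361, 270) [ 33  13 234]
(352, 262) [ 32  23 221]
(358, 276) [ 33  24 119]
(230, 155) [ 34  18 204]
(276, 281) [ 22  93 206]
(335, 284) [ 21  94 209]
(250, 240) [113  31  73]
```

View pics/c1.png

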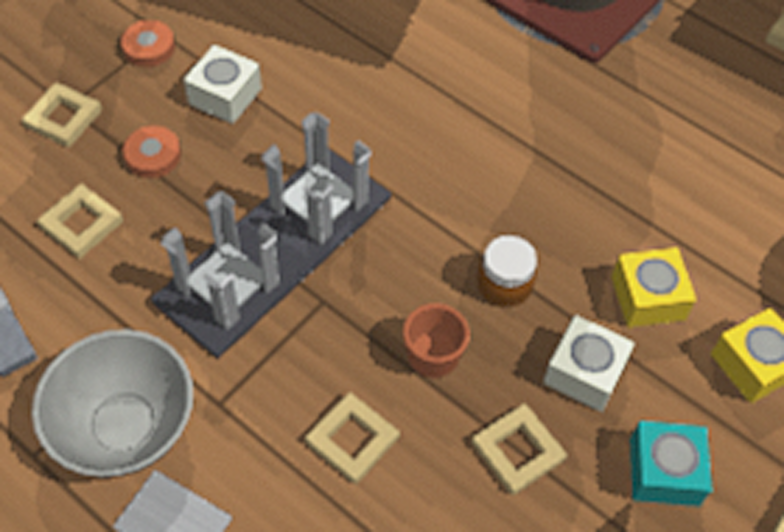

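View pics/c2.png

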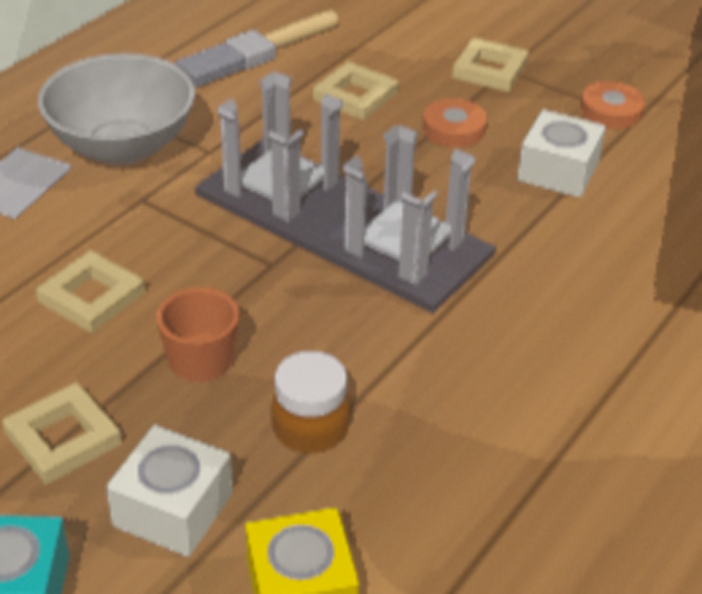

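```bash
cat > h.py <<'E'
import numpy as np,cv2
from scipy.spatial.transform import Rotation as Ro
from station import status,cams
def grab(n,save=None):
    d=cams.get_image(n)
    if save: cv2.imwrite(f"pics/{save}.png",d["color"][:,:,::-1])
    return d
def rays(d,px):
    px=np.asarray(px,float).reshape(-1,2);K=d["camera_matrix"]
    v=np.c_[(px[:,0]-K[0,2])/K[0,0],(px[:,1]-K[1,2])/K[1,1],np.ones(len(px))]
    return v@Ro.from_rotvec(d["rotation"]).as_matrix().T
def plane(d,px,z):
    r=rays(d,px);p=d["position"];return p+r*((z-p[2])/r[:,2])[:,None]
def proj(d,P):
    P=np.asarray(P,float).reshape(-1,3);c=(P-d["position"])@Ro.from_rotvec(d["rotation"]).as_matrix()
    K=d["camera_matrix"];return c[:,:2]/c[:,2:]*K[0,0]+K[:2,2]
def tri(d1,p1,d2,p2):
    A=np.zeros((3,3));b=np.zeros(3);out=[]
    for d,p in((d1,p1),(d2,p2)):
        r=rays(d,p)[0];r/=np.linalg.norm(r);M=np.eye(3)-np.outer(r,r);A+=M;b+=M@d["position"]
    X=np.linalg.solve(A,b)
    e=np.linalg.norm(np.cross(X-d1["position"],rays(d1,p1)[0]/np.linalg.norm(rays(d1,p1)[0])))
    return X,e
def masks(d):
    h=cv2.cvtColor(d["color"],cv2.COLOR_RGB2HSV).astype(int);H,S,V=h[...,0],h[...,1],h[...,2]
    u=lambda m:m.astype(np.uint8)*255
    return dict(ply=u((H>=18)&(H<=29)&(S>60)&(S<135)&(V>125)),
      grey=u((S<22)&(V>110)&(V<190)),white=u((S<40)&(V>195)),
      orange=u((H<=9)&(S>120)&(V>90)))
def blobs(m,amin=20,amax=1e9):
    cs,hi=cv2.findContours(m,cv2.RETR_CCOMP,cv2.CHAIN_APPROX_NONE);o=[]
    for i,c in enumerate(cs):
        a=cv2.contourArea(c)
        if hi[0][i][3]<0 and amin<=a<=amax:
            M=cv2.moments(c);o.append((M["m10"]/M["m00"],M["m01"]/M["m00"],a,c))
    return o
def rect(d,c,z):
    P=plane(d,c.reshape(-1,2),z)[:,:2].astype(np.float32)
    r=cv2.minAreaRect(P*1000);a=r[2]%90
    return np.array(r[0])/1000,np.array(r[1]),a
def go(p,yaw=None,tilt=True):
    """tool-frame shift(cm) & turn to bring TCP to p, tool down, jaw axis at yaw(deg, mod 180)"""
    s=status.read_state();R=Ro.from_rotvec(s["orientation"]).as_matrix()
    dv=R.T@(np.asarray(p)-s["position"])*100
    z=R[:,2];cy=np.degrees(np.arctan2(z[1],z[0]))
    if yaw is None:yaw=cy
    dy=(yaw-cy+90)%180-90;y=np.radians(cy+dy)
    X=np.array([0,0,-1.]);Z=np.array([np.cos(y),np.sin(y),0]);T=np.c_[X,np.cross(Z,X),Z]
    w=Ro.from_matrix(R.T@T).as_rotvec()
    print("t",round(s["time_s"],2),"pos",s["position"].round(4),"jaw yaw",round(cy,2),"q6",round(s["q"][5],2),"gap",round(s["finger_gap"]*1000,1),"F",s["force"].round(1))
    print(" shift cm",dv.round(2),"turn",w.round(3))
E
python3 - <<'E'
from h import *
D={n:grab(n) for n in("scene","side")}
for n in D:
    m=masks(D[n])
    for k in("ply","grey","orange","white"):
        print(n,k,[(round(b[0]),round(b[1]),int(b[2])) for b in blobs(m[k],40,1500) if 100<b[0]<450 and 80<b[1]<330])
E
```

```text
scene ply [(335, 295, 558), (276, 291, 556), (135, 226, 119), (178, 213, 409), (172, 175, 337), (439, 149, 115), (202, 84, 99), (127, 81, 53)]
scene grey [(212, 322, 795), (391, 297, 155), (361, 260, 149), (424, 258, 95), (148, 250, 361), (385, 234, 80), (246, 227, 73), (228, 231, 456), (279, 198, 45), (263, 203, 325), (229, 160, 83), (420, 88, 1259)]
scene orange [(305, 256, 409), (204, 189, 251), (202, 150, 204), (365, 138, 684)]
scene white [(361, 261, 422), (332, 227, 186), (255, 205, 41), (229, 160, 259)]
side ply [(172, 270, 923), (183, 217, 678), (109, 213, 355), (282, 143, 360), (331, 133, 351), (262, 120, 128), (431, 81, 132)]
side grey [(152, 314, 312), (261, 314, 302), (212, 283, 320), (265, 259, 55), (155, 178, 477), (299, 188, 1156), (359, 159, 115), (252, 167, 923)]
side orange []
side white [(212, 285, 786), (264, 250, 337), (358, 160, 309)]
```

Run:
```python
from h import *
D={n:grab(n) for n in("scene","side")}
M={n:masks(D[n]) for n in D}
def near(n,k,x,y,a=8):
    b=min(blobs(M[n][k],a),key=lambda b:np.hypot(b[0]-x,b[1]-y));return b
for nm,k,s,t in(("blockA","grey",(229,160),(359,159)),("blockB","grey",(361,260),(212,283)),("discA","grey",(202,149),(377,147)),("discB","grey",(204,188),(318,154)),
  ("spA","ply",(172,175),(331,133)),("spB","ply",(178,213),(282,143)),("spC","ply",(276,291),(183,217)),("spD","ply",(335,295),(172,270))):
    a=near("scene",k,*s);b=near("side",k,*t)
    X,e=tri(D["scene"],a[:2],D["side"],b[:2]);print(nm,np.round(a[:3],1),np.round(b[:3],1),X.round(4),"err",round(e*1000,1))
    z={"b":.044,"d":.018,"s":.014}[nm[0]]
    print("   plane",plane(D["scene"],a[:2],z)[0,:2].round(4),plane(D["side"],b[:2],z)[0,:2].round(4))
    if nm[0]=="s":
        for d,q in((D["scene"],a),(D["side"],b)):print("   ",*[np.round(v,4) for v in rect(d,q[3],.010)])
    if nm[0]=="b":
        for n,q in(("scene",near("scene","white",*s)),("side",near("side","white",*t))):print("   ",*[np.round(v,4) for v in rect(D[n],q[3],.044)])
# jar, cup, base
for nm,s,z in(("jar",(332,227),.055),("cup",(305,256),.03)):print(nm,plane(D["scene"],s,z)[0].round(3))
```

```text
blockA [228.7 160.   83.5] [358.8 159.4 115. ] [ 0.4344 -0.2054  0.041 ] err 0.1
   plane [ 0.4361 -0.2033] [ 0.4326 -0.2012]
    [ 0.4363 -0.2018] [63.729 63.441] 11.2326
    [ 0.4323 -0.1982] [61.7243 63.064 ] 12.0674
blockB [361.  260.5 150. ] [212.1 283.  318.5] [0.458  0.3289 0.0421] err 0.2
   plane [0.4589 0.329 ] [0.4568 0.3303]
    [0.4593 0.3306] [62.452  61.7627] 12.1458
    [0.4552 0.3325] [61.6049 61.9191] 11.0379
discA [202.1 148.1  10. ] [358.8 159.4 115. ] [ 0.4576 -0.3     0.0075] err 30.6
   plane [ 0.4423 -0.3287] [ 0.448  -0.2367]
discB [203.4 186.9  17. ] [ 299.1  188.1 1160. ] [ 0.5562 -0.1823 -0.0447] err 54.1
   plane [ 0.5546 -0.202 ] [ 0.5053 -0.0376]
spA [172.1 174.9 338.5] [331.1 133.3 348. ] [ 0.5832 -0.3229  0.0065] err 1.0
   plane [ 0.5856 -0.318 ] [ 0.5773 -0.3104]
    [ 0.5837 -0.3219] [70.0628 75.7134] 13.0937
    [ 0.5812 -0.3175] [69.3639 89.6662] 12.4064
spB [178.5 213.  407.5] [282.  142.5 361. ] [ 0.6685 -0.1945  0.0053] err 0.7
   plane [ 0.6716 -0.1878] [ 0.6609 -0.1844]
    [ 0.6697 -0.1911] [66.7123 74.7864] 1.0005
    [ 0.6658 -0.1877] [75.5917 85.0565] 1.4718
spC [275.7 290.6 556. ] [183.1 217.2 678. ] [0.6657 0.1996 0.0052] err 0.6
   plane [0.6682 0.2015] [0.658  0.2067]
    [0.6663 0.1999] [68.6881 66.4742] 89.3416
    [0.6624 0.2025] [76.1357 76.4206] 89.623
spD [335.3 294.5 558.5] [172.4 269.6 922.5] [0.5691 0.3287 0.0057] err 0.4
   plane [0.5724 0.3297] [0.5629 0.3339]
    [0.5702 0.3286] [68.8422 67.2343] 74.0014
    [0.5672 0.3303] [70.2761 77.5676] 74.8305
jar [0.43  0.208 0.055]
cup [0.542 0.2   0.03 ]
```

Run:
```python
from h import *
d=grab("scene")
for x,y in((150,300),(218,355),(390,197)):print(plane(d,(150+x/2.8,135+y/2.8),.012)[0].round(4))
go([.46,-.15,.28],11.5);go([.46,-.15,.28],101.5)
```

```text
[ 0.6913 -0.0563  0.012 ]
[0.6904 0.0422 0.012 ]
[0.4277 0.0477 0.012 ]
t 0.4 pos [ 0.2323 -0.5801  0.2481] jaw yaw -68.18 q6 -0.13 gap 85.4 F [-1.4 -0.4 -0.7]
 shift cm [ -3.18  37.13 -31.47] turn [-1.391 -0.    -0.   ]
t 0.4 pos [ 0.2323 -0.5801  0.2481] jaw yaw -68.18 q6 -0.13 gap 85.4 F [-1.4 -0.4 -0.7]
 shift cm [ -3.18  37.13 -31.47] turn [ 0.18 -0.   -0.  ]
```

```bash
python3 -m jog '[[-0.3,3,-2.6,0,0,0,1],[-0.3,3,-2.6,0,0,0,1],[-0.3,3,-2.6,0,0,0,1],[-0.3,3,-2.6,0,0,0,1],[-0.3,3,-2.6,0,0,0,1],[-0.3,3,-2.6,0,0,0,1],[-0.3,3,-2.6,0,0,0,1],[-0.3,3,-2.6,0,0,0,1],[-0.3,3,-2.6,0,0,0,1],[-0.3,3,-2.6,0,0,0,1],[-0.3,3,-2.6,0.09,0,0,1],[-0.3,3,-2.6,0.09,0,0,1]]'
python3 - <<'E'
from h import *
go([.46,-.15,.28],101.5)
d=grab("wrist","w1")
E
```

```text
time_s: 1.4
position: [0.4581, -0.1475, 0.2839]
orientation: [1.073, 1.287, -1.074]
force: [1.4, -1.0, -0.2]
finger_gap: 0.0854
t 1.4 pos [ 0.4581 -0.1475  0.2839] jaw yaw -79.56 q6 0.91 gap 85.4 F [ 1.4 -1.  -0.2]
 shift cm [0.39 0.15 0.28] turn [-0.018  0.002 -0.002]
```

View pics/w1.png

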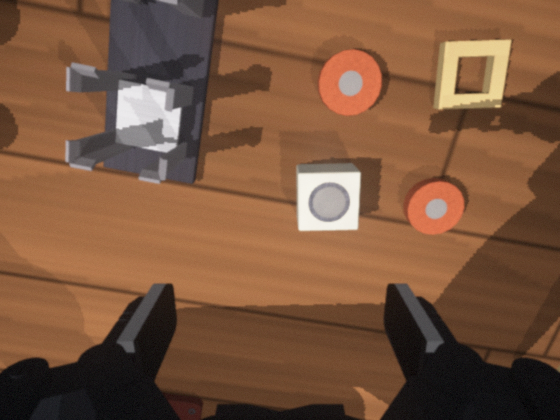

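```bash
cat >> h.py <<'E'
def near(d,k,xy,a=8):
    return min(blobs(masks(d)[k],a),key=lambda b:np.hypot(b[0]-xy[0],b[1]-xy[1]))
E
python3 - <<'E'
from h import *
d=grab("wrist");s=grab("scene")
for nm,p,q,z in(("blockA",(330,203),(229,160),.044),("discB",(351,83),(203,187),.018),("discA",(436,209),(202,148),.018)):
    a=near(d,"grey",p);b=near(s,"grey",q)
    print(nm,np.round(a[:3],1),plane(d,a[:2],z)[0].round(4),tri(d,a[:2],s,b[:2]))
w=near(d,"white",(330,203));print(rect(d,w[3],.044),w[2])
w=near(d,"ply",(472,74));print(rect(d,w[3],.014),w[:3])
E
```

```text
blockA [ 334.4  206.5 1188.5] [ 0.4341 -0.2033  0.044 ] (array([ 0.43450401, -0.20402489,  0.04263284]), np.float64(0.0009144896194091477))
discB [355.4  88.7 321.5] [ 0.5523 -0.2018  0.018 ] (array([ 0.55307054, -0.20283277,  0.01579457]), np.float64(0.0009158755412693772))
discA [441.1 212.5 213. ] [ 0.4405 -0.3285  0.018 ] (array([ 0.43986196, -0.33134132,  0.01360275]), np.float64(0.0007448068022515375))
(array([ 0.4341308 , -0.20283183]), array([62.22139359, 62.75127792]), 11.478935241699219) 3308.5
(array([ 0.58180469, -0.3200751 ]), array([63.79613113, 69.62744904]), 11.99410343170166) (475.84100053138997, 78.6528125711683, 4391.0)
```

```bash
python3 -c "
from h import *
go([.434,-.2032,.032],101.5)"
```

```text
t 1.55 pos [ 0.459  -0.1471  0.2839] jaw yaw -78.97 q6 0.9 gap 85.5 F [-0.  -0.2  0.4]
 shift cm [25.19 -3.57  4.98] turn [-0.008  0.002 -0.002]
```

```bash
python3 -m jog '[[2.5,-0.6,0.83,0,0,0,1],[2.5,-0.6,0.83,0,0,0,1],[2.5,-0.6,0.83,0,0,0,1],[2.5,-0.6,0.83,0,0,0,1],[2.5,-0.6,0.83,0,0,0,1],[2.5,-0.6,0.83,-0.008,0,0,1],[2.5,0,0,0,0,0,1],[1.5,0,0,0,0,0,1],[0,0,0,0,0,0,1]]'
python3 - <<'E'
from h import *
go([.434,-.2032,.032],101.5)
d=grab("wrist","w2")
a=near(d,"grey",(280,300));print(np.round(a[:3],1),plane(d,a[:2],.044)[0].round(4))
E
```

```text
time_s: 2.3
position: [0.4293, -0.2169, 0.0891]
orientation: [1.05, 1.289, -1.055]
force: [-0.1, -0.2, 0.2]
finger_gap: 0.0855
t 2.3 pos [ 0.4293 -0.2169  0.0891] jaw yaw -78.06 q6 0.73 gap 85.5 F [-0.1 -0.2  0.2]
 shift cm [ 5.7   0.72 -1.31] turn [ 0.008  0.011 -0.005]
[ 251.6  242.8 4554. ] [ 0.4337 -0.2011  0.044 ]
```

View pics/w2.png

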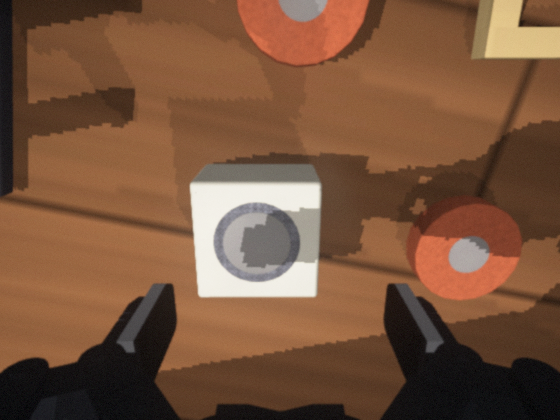

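```bash
python3 -m jog '[[1,0.35,-0.6,0,0,0,1],[1,0.35,-0.6,0,0.01,-0.005,1],[0,0,0,0,0,0,1]]'
python3 - <<'E'
from h import *
d=grab("wrist","w3")
go([.434,-.2022,.032],101.5)
w=near(d,"white",(280,300));print(w[:3],rect(d,w[3],.044))
E
```

```text
time_s: 2.6
position: [0.4354, -0.2062, 0.0717]
orientation: [1.055, 1.294, -1.056]
force: [0.1, 0.4, -0.3]
finger_gap: 0.0855
t 2.65 pos [ 0.4357 -0.2067  0.0724] jaw yaw -78.16 q6 0.76 gap 85.5 F [-0.4  0.7  0.6]
 shift cm [ 4.04 -0.09 -0.49] turn [ 0.006  0.005 -0.003]
(264.94299006465855, 275.58852441781, 6341.0) (array([ 0.43451752, -0.2030946 ]), array([61.50370407, 62.00201035]), 11.664685249328613)
```

View pics/w3.png

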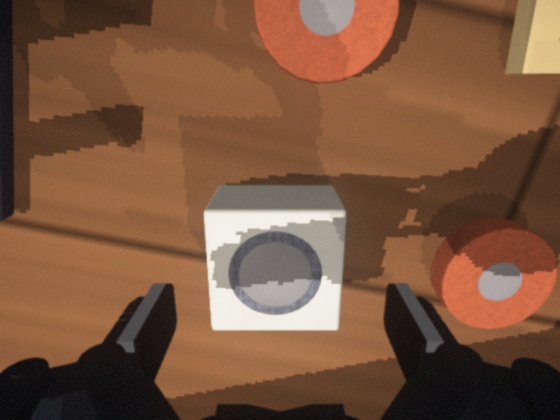

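```bash
python3 -m jog '[[1,0,-0.2,0,0.003,0,1],[1,0,-0.2,0,0,0,1],[1,0,0,0,0,0,1],[0.8,0,0,0,0,0,1],[0,0,0,0,0,0,1],[0,0,0,0,0,0,1],[0,0,0,0,0,0,0],[0,0,0,0,0,0,0],[0,0,0,0,0,0,0],[0,0,0,0,0,0,0],[0,0,0,0,0,0,0],[0,0,0,0,0,0,0]]'; python3 -c "
from h import *
go([.434,-.2022,.25],101.5)"
```

```text
time_s: 3.65
position: [0.4373, -0.203, 0.0328]
orientation: [1.053, 1.292, -1.051]
force: [0.3, 0.3, -1.9]
finger_gap: 0.0629
t 3.65 pos [ 0.4373 -0.203   0.0328] jaw yaw -77.97 q6 0.76 gap 62.9 F [ 0.3  0.3 -1.9]
 shift cm [-2.172e+01 -1.700e-01 -2.000e-02] turn [ 0.009  0.006 -0.006]
```

```bash
python3 -m jog '[[-1,0,0,0,0,0,0],[-2,0,0,0,0,0,0],[-3,0,0,0,0,0,0],[-3,0,0,0,0,0,0],[-3,0,0,0,0,0,0],[-2.5,0,0,0,0,0,0],[-2,0,0,0,0,0,0],[0,0,0,0,0,0,0]]'; python3 -c "
from h import *
go([.42,-.005,.2],90)"
```

```text
time_s: 4.32
position: [0.4331, -0.2003, 0.2071]
orientation: [1.054, 1.299, -1.052]
force: [0.1, -0.3, -1.3]
finger_gap: 0.0629
t 4.32 pos [ 0.4331 -0.2003  0.2071] jaw yaw -77.99 q6 0.76 gap 62.9 F [ 0.1 -0.3 -1.3]
 shift cm [  0.69   2.78 -19.37] turn [ 0.21   0.001 -0.002]
```

```bash
python3 -m jog '[[0,0,0,0.1,0,0,0],[0,0,-1,0.1,0,0,0],[0,-0.2,-3,0,0,0,0],[0.1,-0.2,-3,0,0,0,0],[0.2,-0.2,-3,0,0,0,0],[0.2,-0.2,-3,0,0,0,0],[0.2,-0.2,-3,0,0,0,0],[0,-0.2,-2,0,0,0,0],[0,0,-0.6,0,0,0,0],[0,0,0,0,0,0,0]]'
python3 - <<'E'
from h import *
go([.42,-.005,.2],90)
d=grab("wrist","w4")
E
```

```text
time_s: 5.15
position: [0.4157, -0.0078, 0.1951]
orientation: [1.212, 1.205, -1.214]
force: [-0.2, 0.1, -1.2]
finger_gap: 0.0629
t 5.15 pos [ 0.4157 -0.0078  0.1951] jaw yaw -90.3 q6 1.37 gap 62.9 F [-0.2  0.1 -1.2]
 shift cm [-0.49  0.43 -0.28] turn [-0.005  0.002 -0.   ]
```

View pics/w4.png

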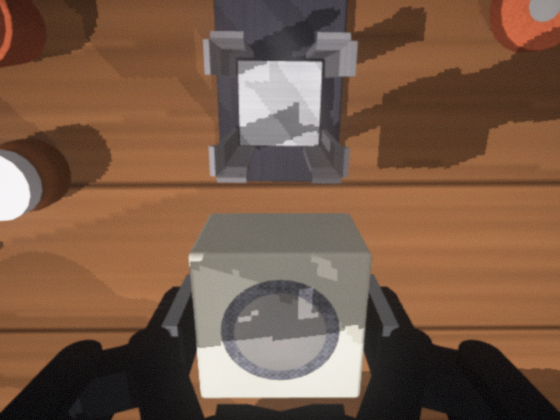

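Run:
```python
import cv2
a=cv2.imread("pics/w4.png")
cv2.imwrite("pics/w4c.png",cv2.resize(a[20:190,190:370],None,fx=4,fy=3.5,interpolation=cv2.INTER_CUBIC)[:600])
```

```text
(no output)
```

View pics/w4c.png

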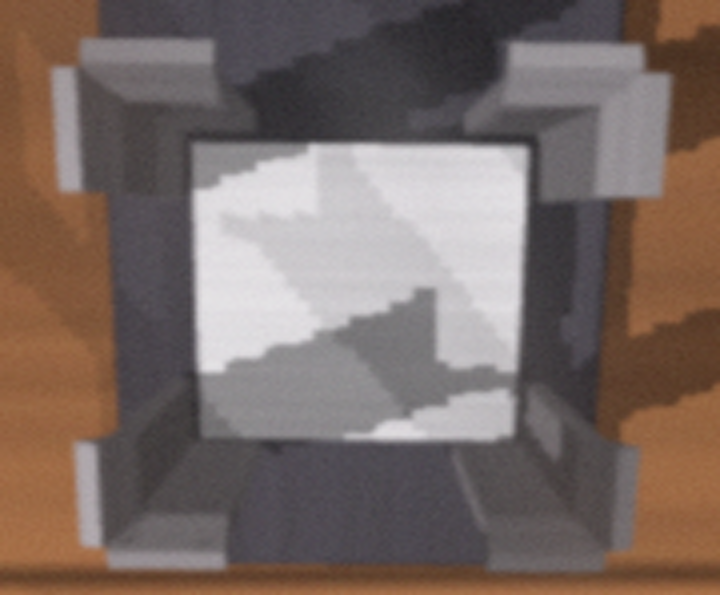

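```bash
cat >> h.py <<'E'
def quad(d,px,z):
    """TL,TR,BR,BL clicked in a view with image up=+x: centre, side lengths, yaw deg (mod 90, about 0)"""
    P=plane(d,px,z);c=P[:,:2].mean(0);e=[P[(i+1)%4]-P[i] for i in range(4)]
    r=cv2.minAreaRect((P[:,:2]*1000).astype(np.float32))
    v=(e[3][:2]-e[1][:2])  # BL->TL direction (+x)
    u=(e[0][:2]-e[2][:2])
    print("centre",c.round(4),"sides",[round(np.linalg.norm(q)*1000,1) for q in e],"yaw",np.degrees(np.arctan2(v[1],v[0])).round(2),(np.degrees(np.arctan2(u[1],u[0]))+90).round(2))
    return c
E
python3 - <<'E'
from h import *
d=grab("wrist")
s=status.read_state();print(s["position"].round(4),d["position"].round(4))
C=lambda L:[(190+x/4,20+y/3.5) for x,y in L]
quad(d,C([(192,143),(530,143),(517,440),(203,437)]),.027)
quad(d,C([(192,143),(530,143),(517,440),(203,437)]),.022)
quad(d,[(191,255),(369,252),(359,395),(203,397)],s["position"][2]+.011)
# base edges
print(plane(d,C([(120,440),(600,440),(105,180),(620,20)]),.012).round(4))
E
```

```text
[ 0.416  -0.0092  0.1954] [ 0.4995 -0.0079  0.3194]
centre [ 0.4827 -0.0089] sides [np.float64(62.2), np.float64(62.4), np.float64(62.1), np.float64(61.7)] yaw -0.5 -0.67
centre [ 0.4824 -0.0089] sides [np.float64(63.3), np.float64(63.5), np.float64(63.2), np.float64(62.7)] yaw -0.5 -0.67
centre [ 0.4134 -0.008 ] sides [np.float64(60.3), np.float64(62.1), np.float64(61.5), np.float64(61.9)] yaw 0.03 0.54
[[ 0.4491  0.0413  0.012 ]
 [ 0.4485 -0.0586  0.012 ]
 [ 0.507   0.0408  0.012 ]
 [ 0.5387 -0.058   0.012 ]]
```

```bash
python3 -m jog '[[0,2.2,0,0.006,0,0,0],[0.5,2.2,0,0.006,0,0,0],[1,1.7,0,0,0,0,0],[1,0.5,0,0,0,0,0],[1,0,0,0,0,0,0],[0.5,0,0,0,0,0,0],[0,0,0,0,0,0,0]]'
python3 - <<'E'
from h import *
go([.4853,-.0101,.145],89.2)
d=grab("wrist","w5")
E
```

```text
time_s: 5.83
position: [0.4862, -0.0198, 0.1531]
orientation: [1.226, 1.189, -1.232]
force: [-0.1, 0.5, -1.4]
finger_gap: 0.0634
t 5.83 pos [ 0.4862 -0.0198  0.1531] jaw yaw -91.65 q6 1.4 gap 63.4 F [-0.1  0.5 -1.4]
 shift cm [ 0.8  -0.12 -0.98] turn [-0.015  0.007 -0.002]
```

View pics/w5.png

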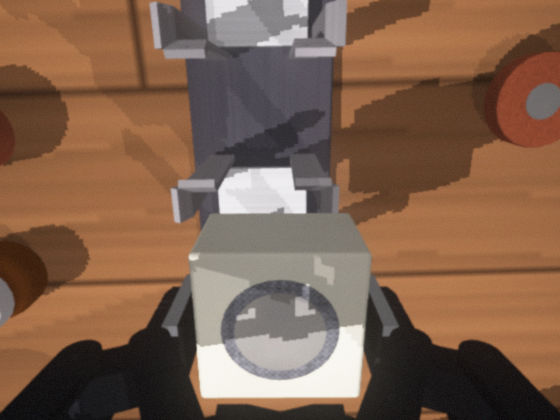

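```bash
python3 -m jog '[[0,0,-0.5,-0.008,0.004,0,0],[0.2,0,-0.4,-0.006,0.002,0,0],[0,0,0,0,0,0,0]]'
python3 - <<'E'
from h import *
go([.4853,-.0101,.145],89.2)
d=grab("wrist","w6")
go([.4853,-.0101,.145],89.2)
E
```

```text
time_s: 6.13
position: [0.4858, -0.0109, 0.1522]
orientation: [1.221, 1.2, -1.218]
force: [-0.5, -0.3, -2.3]
finger_gap: 0.0629
t 6.13 pos [ 0.4858 -0.0109  0.1522] jaw yaw -90.86 q6 1.4 gap 62.9 F [-0.5 -0.3 -2.3]
 shift cm [ 0.72 -0.05 -0.07] turn [-0.001  0.    -0.003]
t 6.18 pos [ 0.486  -0.0111  0.1525] jaw yaw -90.86 q6 1.4 gap 62.8 F [ 0.3 -0.  -2.5]
 shift cm [ 0.75 -0.08 -0.09] turn [-0.001  0.001 -0.003]
```

View pics/w6.png

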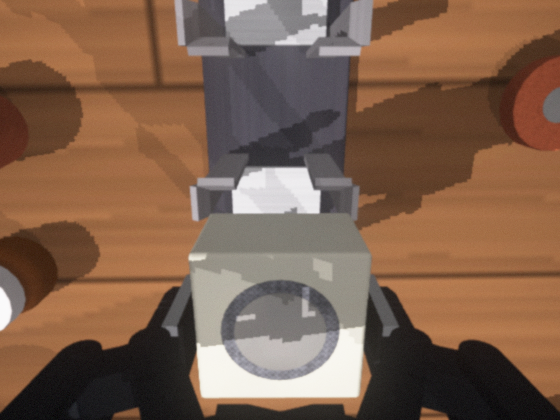

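Run:
```python
import cv2
a=cv2.imread("pics/w6.png")
cv2.imwrite("pics/w6c.png",cv2.resize(a[150:270,170:390],None,fx=3.6,fy=3.6,interpolation=cv2.INTER_CUBIC))
cv2.imwrite("pics/w6d.png",cv2.resize(a[0:70,160:390],None,fx=3.4,fy=3.4,interpolation=cv2.INTER_CUBIC))
```

```text
(no output)
```

View pics/w6c.png

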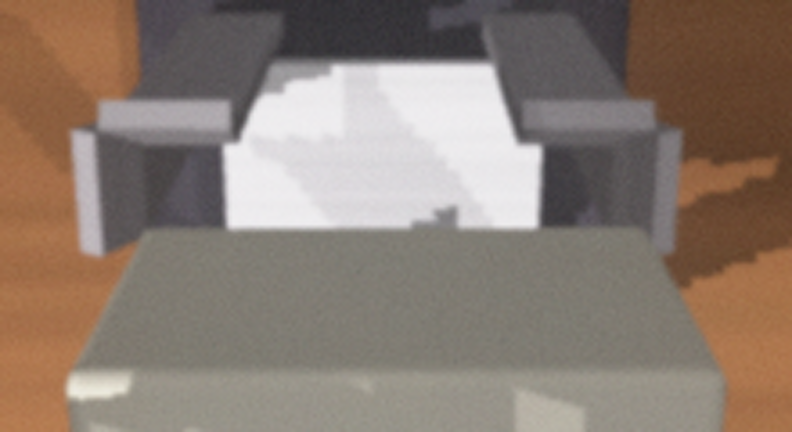

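View pics/w6d.png

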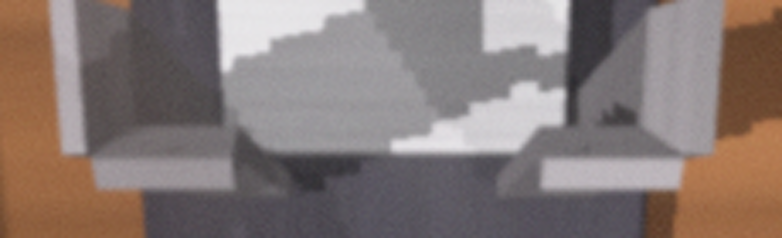

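Run:
```python
from h import *
d=grab("wrist")
s=status.read_state();print(s["position"].round(4))
print("posts near y",plane(d,[(274.7,178),(274.7,186)],.1).round(4))
print("posts far y",plane(d,[(274.1,46),(274.1,55)],.1).round(4))
print("block front bottom",plane(d,[(170+148/3.6,150+230/3.6),(170+642/3.6,150+230/3.6)],s["position"][2]-.0328).round(4))
print("block front top",plane(d,[(170+70/3.6,150+374/3.6),(170+720/3.6,150+374/3.6)],s["position"][2]+.0112).round(4))
```

```text
[ 0.4862 -0.0112  0.1526]
posts near y [[ 0.525  -0.0086  0.1   ]
 [ 0.5209 -0.0085  0.1   ]]
posts far y [[ 0.5847 -0.0095  0.1   ]
 [ 0.581  -0.0094  0.1   ]]
block front bottom [[ 0.5137  0.0202  0.1198]
 [ 0.5127 -0.042   0.1198]]
block front top [[ 0.515   0.0197  0.1638]
 [ 0.514  -0.0415  0.1638]]
```

```bash
python3 -m jog '[[0.5,0,-0.2,0,0,0,0],[0.8,0,0,0,0,0,0],[0.8,0,0,0,0,0,0],[0.5,0,0,0,0,0,0],[0,0,0,0,0,0,0]]'
python3 - <<'E'
from h import *
go([.4856,-.0091,.0615],89.2)
d=grab("wrist","w7")
E
```

```text
time_s: 6.65
position: [0.4868, -0.0086, 0.1251]
orientation: [1.221, 1.197, -1.216]
force: [-0.3, -0.2, -2.2]
finger_gap: 0.0629
t 6.65 pos [ 0.4868 -0.0086  0.1251] jaw yaw -90.8 q6 1.41 gap 62.9 F [-0.3 -0.2 -2.2]
 shift cm [ 6.36 -0.16  0.04] turn [-0.     0.002 -0.006]
```

View pics/w7.png

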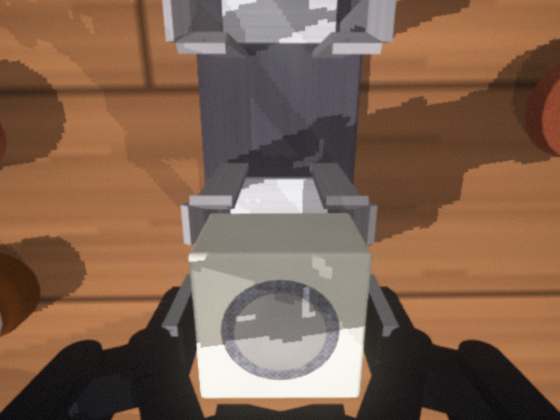

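```bash
python3 -m jog '[[0.8,-0.12,0,0,0,-0.004,0],[0.8,0,0,0,0,0,0],[0.8,0,0,0,0,0,0],[0.5,0,0,0,0,0,0],[0,0,0,0,0,0,0]]'
python3 - <<'E'
from h import *
go([.4856,-.0091,.0615],89.2)
E
```

```text
time_s: 7.12
position: [0.4856, -0.0089, 0.0932]
orientation: [1.219, 1.2, -1.219]
force: [-0.6, -0.1, -1.8]
finger_gap: 0.0632
t 7.12 pos [ 0.4856 -0.0089  0.0932] jaw yaw -90.82 q6 1.41 gap 63.2 F [-0.6 -0.1 -1.8]
 shift cm [ 3.17 -0.01  0.02] turn [-0.     0.002 -0.001]
```

```bash
python3 -m jog '[[0.8,0,0,0,0,0,0],[0.8,0,0,0,0,0,0],[0.6,0,0,0,0,0,0],[0.4,0,0,0,0,0,0],[0,0,0,0,0,0,0]]'
python3 - <<'E'
from h import *
go([.4856,-.0091,.0608],89.2)
E
```

```text
time_s: 7.53
position: [0.4854, -0.0089, 0.0639]
orientation: [1.219, 1.201, -1.22]
force: [-0.4, 0.5, -2.3]
finger_gap: 0.0631
t 7.53 pos [ 0.4854 -0.0089  0.0639] jaw yaw -90.82 q6 1.41 gap 63.1 F [-0.4  0.5 -2.3]
 shift cm [0.31 0.02 0.02] turn [-0.     0.001 -0.001]
```

```bash
python3 -m jog '[[0.2,0,0,0,0,0,0],[0,0,0,0,0,0,0]]';python3 -m jog '[[0.15,0,0,0,0,0,0],[0,0,0,0,0,0,0]]'
```

```text
time_s: 7.7
position: [0.4853, -0.0089, 0.0614]
orientation: [1.219, 1.201, -1.22]
force: [-0.3, -0.2, -1.3]
finger_gap: 0.063
time_s: 7.87
position: [0.486, -0.009, 0.0605]
orientation: [1.219, 1.2, -1.219]
force: [0.4, 0.3, -2.0]
finger_gap: 0.0626
```

```bash
python3 -m jog '[[0.12,0,0,0,0,0,0],[0,0,0,0,0,0,0]]';python3 -m jog '[[0.12,0,0,0,0,0,0],[0,0,0,0,0,0,0]]'
```

```text
time_s: 8.03
position: [0.4867, -0.0091, 0.0604]
orientation: [1.22, 1.199, -1.218]
force: [-0.5, -0.4, -2.8]
finger_gap: 0.0627
time_s: 8.2
position: [0.4874, -0.0092, 0.0601]
orientation: [1.22, 1.198, -1.217]
force: [-0.5, -0.3, -2.0]
finger_gap: 0.0627
```

```bash
python3 -m jog '[[0.25,-0.15,0,0,0,0,0],[0,0,0,0,0,0,0]]';python3 - <<'E'
from h import *
d=grab("wrist","w8"); go([.4856,-.0091,.0608],89.2)
E
```

```text
time_s: 8.37
position: [0.488, -0.0093, 0.0592]
orientation: [1.222, 1.194, -1.214]
force: [0.1, 0.3, -1.6]
finger_gap: 0.0628
t 8.42 pos [ 0.4881 -0.0094  0.0592] jaw yaw -90.81 q6 1.41 gap 62.9 F [-0.3  0.5 -1.8]
 shift cm [-0.16 -0.24 -0.02] turn [-0.     0.002 -0.009]
```

View pics/w8.png

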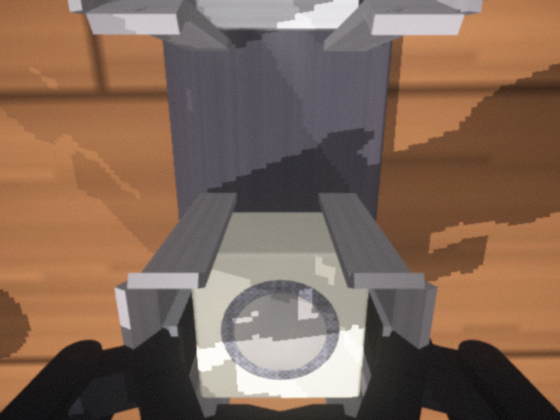

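```bash
python3 -m jog '[[0,-0.24,0,0,0.002,-0.009,0],[0,0,0,0,0,0,0]]';python3 - <<'E'
from h import *
go([.4856,-.0091,.0608],89.2)
E
```

```text
time_s: 8.58
position: [0.4852, -0.0093, 0.0589]
orientation: [1.219, 1.203, -1.221]
force: [-2.1, 0.3, 1.7]
finger_gap: 0.0628
t 8.58 pos [ 0.4852 -0.0093  0.0589] jaw yaw -90.81 q6 1.4 gap 62.8 F [-2.1  0.3  1.7]
 shift cm [-0.19  0.04 -0.02] turn [-0.     0.     0.001]
```

```bash
python3 -m jog '[[0,0,0,0,0,0,1],[0,0,0,0,0,0,1],[0,0,0,0,0,0,1],[0,0,0,0,0,0,1]]';python3 - <<'E'
from h import *
go([.4856,-.0091,.2],89.2)
d=grab("wrist","w9")
E
```

```text
time_s: 8.92
position: [0.485, -0.0094, 0.0586]
orientation: [1.219, 1.203, -1.221]
force: [-0.3, 0.0, -0.6]
finger_gap: 0.0854
t 8.92 pos [ 0.485  -0.0094  0.0586] jaw yaw -90.82 q6 1.4 gap 85.4 F [-0.3  0.  -0.6]
 shift cm [-14.14   0.04  -0.03] turn [-0.     0.     0.002]
```

View pics/w9.png

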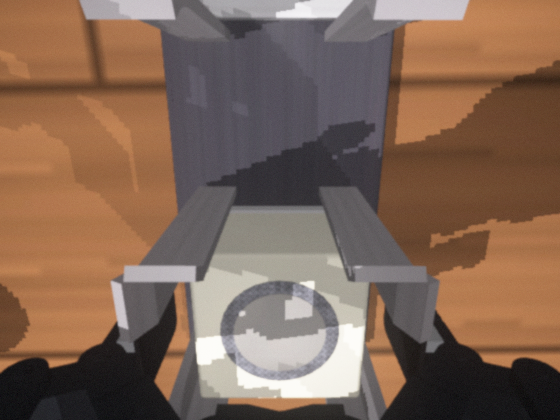

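```bash
python3 -m jog '[[-3.5,0,0,0,0,0,1],[-3.5,0,0,0,0,0,1],[-3.5,0,0,0,0,0,1],[-3.5,0,0,0,0,0,1],[-0.5,-1,-3,0,0,0,1],[-0.5,-1,-3.5,0,0,0,1],[0,-1,-3.5,0,0,0,1],[0,-1,-3.5,0,0,0,1],[0,-1,-3.5,0,0,0,1],[0,-1,-3.5,0,0,0,1],[0,-1,-3.5,0,0,0,1],[0,-1,-3.5,0,0,0,1]]';python3 - <<'E'
from h import *
go([.42,.33,.2],101.5)
E
```

```text
time_s: 9.97
position: [0.4095, 0.2723, 0.2187]
orientation: [1.233, 1.194, -1.226]
force: [1.4, -1.3, -0.2]
finger_gap: 0.0855
t 9.97 pos [0.4095 0.2723 0.2187] jaw yaw -91.63 q6 2.03 gap 85.5 F [ 1.4 -1.3 -0.2]
 shift cm [ 1.88  0.88 -5.8 ] turn [-0.229 -0.001 -0.004]
```

```bash
python3 -m jog '[[0.6,0.3,-2,0,0,0,1],[0.6,0.3,-2,0,0,0,1],[0.6,0.2,-1.5,0,0,0,1],[0,0,0,-0.11,0,0,1],[0,0,0,-0.11,0,0,1],[0,0,0,0,0,0,1]]';python3 - <<'E'
from h import *
d=grab("wrist","w10")
go([.457,.330,.2],101.5)
w=near(d,"white",(280,150));print(w[:3],rect(d,w[3],.044))
E
```

```text
time_s: 10.47
position: [0.415, 0.3388, 0.2005]
orientation: [1.058, 1.301, -1.046]
force: [-0.1, -0.4, 1.0]
finger_gap: 0.0855
t 10.52 pos [0.415  0.3386 0.2005] jaw yaw -78.22 q6 1.9 gap 85.4 F [-0.6 -0.2 -0.7]
 shift cm [0.07 3.93 1.7 ] turn [ 0.005 -0.004 -0.006]
(303.89794883496864, 143.69141248954134, 6573.5) (array([0.45636774, 0.33030383]), array([61.99531174, 62.33918381]), 11.234339714050293)
```

View pics/w10.png

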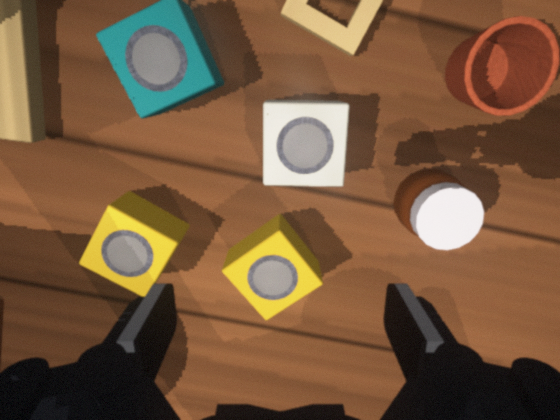

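```bash
python3 -m jog '[[0,2,0.8,0,-0.003,-0.005,1],[1.5,1.9,0.8,0,0,0,1],[2,0,0,0,0,0,1],[2,0,0,0,0,0,1],[2,0,0,0,0,0,1],[2,0,0,0,0,0,1],[1.5,0,0,0,0,0,1],[0,0,0,0,0,0,1]]';python3 - <<'E'
from h import *
d=grab("wrist","w11")
go([.4563,.330,.032],101.3)
w=near(d,"white",(280,270));print(w[:3],rect(d,w[3],.044))
E
```

```text
time_s: 11.18
position: [0.4619, 0.3295, 0.0901]
orientation: [1.089, 1.282, -1.074]
force: [-1.2, 0.5, -0.2]
finger_gap: 0.0857
t 11.23 pos [0.4625 0.3298 0.0915] jaw yaw -80.15 q6 1.88 gap 85.4 F [-0.9 -1.3 -0.1]
 shift cm [ 5.94 -0.66 -0.1 ] turn [-0.025 -0.003 -0.01 ]
(266.07742167806987, 271.2714860160845, 5554.0) (array([0.45732089, 0.33018311]), array([62.07960129, 62.21169662]), 11.199130058288574)
```

View pics/w11.png

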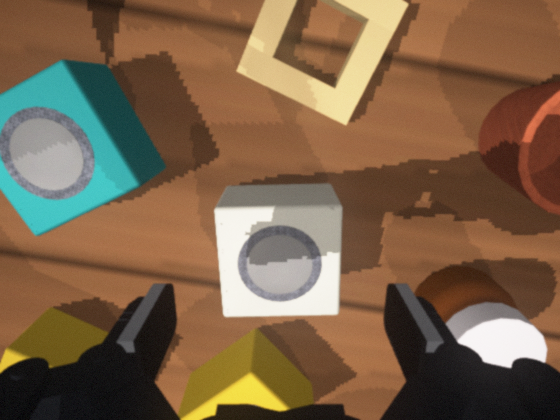

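```bash
python3 -m jog '[[0,-0.3,-0.1,-0.015,-0.003,-0.01,1],[0.5,-0.3,0,-0.01,0,0,1],[0,0,0,0,0,0,1]]';python3 - <<'E'
from h import *
d=grab("wrist","w12")
go([.4568,.330,.032],101.3)
m=masks(d)["grey"]
h=cv2.cvtColor(d["color"],cv2.COLOR_RGB2HSV)
y=((h[...,0]>22)&(h[...,0]<34)&(h[...,1]>200)&(h[...,2]>150)).astype(np.uint8)*255
for b in blobs(y,500):
    P=plane(d,b[3].reshape(-1,2),.044);i=P[:,0].argmax();print(np.round(b[:3],0),"max x corner",P[i].round(3))
print("w frame",plane(d,[(162,290),(398,290)],.05).round(3))
E
```

```text
time_s: 11.48
position: [0.4577, 0.3301, 0.0893]
orientation: [1.067, 1.294, -1.062]
force: [0.2, 0.6, -1.2]
finger_gap: 0.0858
t 11.53 pos [0.4584 0.3305 0.0901] jaw yaw -78.85 q6 1.86 gap 85.4 F [ 0.5 -0.4  0.5]
 shift cm [ 5.81 -0.19  0.03] turn [-0.003 -0.002 -0.004]
w frame [[0.43  0.387 0.05 ]
 [0.453 0.269 0.05 ]]
```

View pics/w12.png

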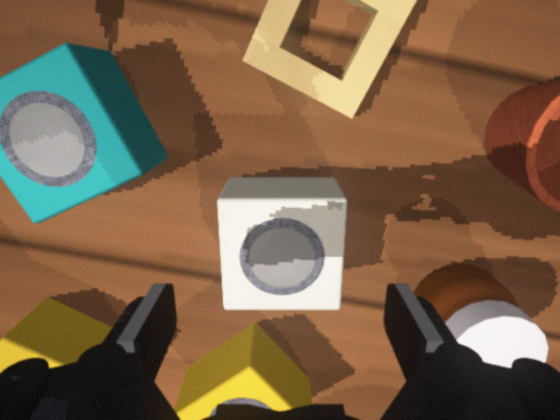

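```bash
python3 -m jog '[[1.4,-0.1,0,0,-0.002,-0.004,1],[1.4,-0.1,0,0,0,0,1],[1.2,0,0,0,0,0,1],[1,0,0,0,0,0,1],[0.5,0,0,0,0,0,1],[0,0,0,0,0,0,1],[0,0,0,0,0,0,0],[0,0,0,0,0,0,0],[0,0,0,0,0,0,0],[0,0,0,0,0,0,0],[0,0,0,0,0,0,0],[0,0,0,0,0,0,0]]';python3 - <<'E'
from h import *
go([.4568,.330,.032],101.3)
E
```

```text
time_s: 12.53
position: [0.4589, 0.3316, 0.0338]
orientation: [1.069, 1.291, -1.06]
force: [-0.3, -0.2, -1.6]
finger_gap: 0.063
t 12.53 pos [0.4589 0.3316 0.0338] jaw yaw -78.9 q6 1.86 gap 63.0 F [-0.3 -0.2 -1.6]
 shift cm [ 0.18 -0.24  0.12] turn [-0.003 -0.001 -0.006]
```

```bash
python3 -m jog '[[-1,0,0,0,0,0,0],[-2.5,0,0,0,0,0,0],[-3,0,0,0,0,0,0],[-3,0,0,0,0,0,0],[-3,0,0,0,0,0,0],[-2,0,0,0,0,0,0],[-1.5,0.3,2,0,0,0,0],[0,0.3,3,0,0,0,0],[0,0.3,3,0,0,0,0],[0,0.3,3,0,0,0,0],[0,0.3,3,0,0,0,0],[0,0.3,3,0,0,0,0]]';python3 - <<'E'
from h import *
go([.555,-.01,.2],89.2)
E
```

```text
time_s: 13.53
position: [0.5073, 0.1675, 0.2108]
orientation: [1.065, 1.294, -1.047]
force: [1.3, -0.1, -3.3]
finger_gap: 0.0628
t 13.53 pos [0.5073 0.1675 0.2108] jaw yaw -78.27 q6 1.53 gap 62.8 F [ 1.3 -0.1 -3.3]
 shift cm [ 1.05  1.05 18.35] turn [ 0.219 -0.004 -0.011]
```

```bash
python3 -m jog '[[0.2,0.2,3,0,-0.002,-0.005,0],[0.2,0.2,3,0,0,-0.005,0],[0.2,0.2,3,0,0,0,0],[0.2,0.2,3,0,0,0,0],[0,0,2.5,0,0,0,0],[0,0,1.5,0.1,0,0,0],[0,0,0,0.1,0,0,0],[0,0,0,0,0,0,0]]';python3 - <<'E'
from h import *
d=grab("wrist","w13")
go([.555,-.01,.2],89.2)
E
```

```text
time_s: 14.2
position: [0.5496, -0.0024, 0.21]
orientation: [1.219, 1.197, -1.211]
force: [-0.5, 0.4, -2.0]
finger_gap: 0.063
t 14.25 pos [ 0.5497 -0.0022  0.2101] jaw yaw -90.25 q6 1.43 gap 62.8 F [-0.3 -1.3 -2.3]
 shift cm [1.02 0.53 0.77] turn [ 0.01   0.002 -0.009]
```

View pics/w13.png

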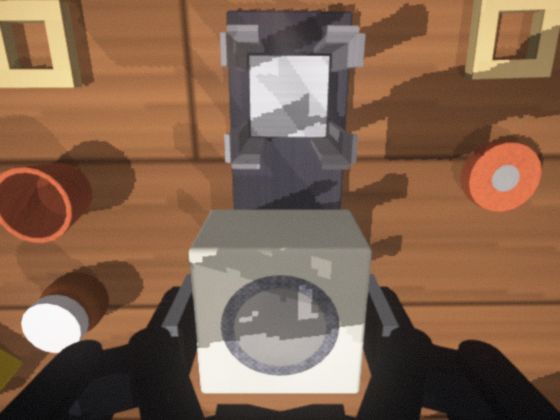

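Run:
```python
import cv2
a=cv2.imread("pics/w13.png")
cv2.imwrite("pics/w13c.png",cv2.resize(a[0:170,190:390],None,fx=3.5,fy=3.5,interpolation=cv2.INTER_CUBIC))
cv2.imwrite("pics/w13d.png",cv2.resize(a[200:400,180:380],None,fx=3,fy=3,interpolation=cv2.INTER_CUBIC))
```

```text
(no output)
```

View pics/w13c.png

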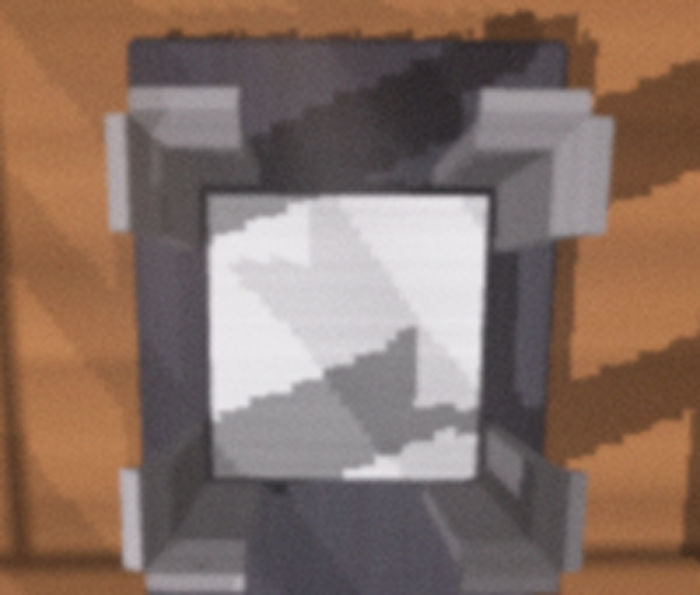

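View pics/w13d.png

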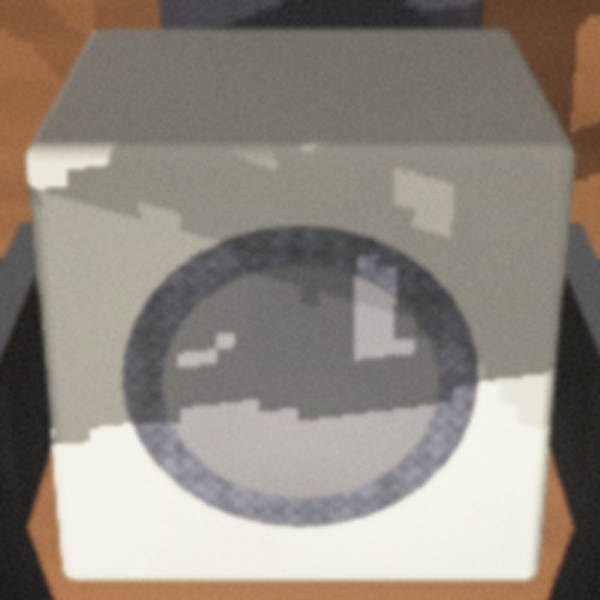

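Run:
```python
from h import *
d=grab("wrist")
s=status.read_state();print(s["position"].round(4))
f=lambda L:[(190+x/3.5,y/3.5) for x,y in L]
g=lambda L:[(180+x/3,200+y/3) for x,y in L]
quad(d,f([(207,194),(490,194),(478,479),(213,479)]),.027)
print("base far",plane(d,f([(130,42),(565,42)]),.012).round(4))
z=s["position"][2]
quad(d,g([(27,145),(573,150),(540,579),(65,579)]),z+.0102)
print("front bottom",plane(d,g([(95,29),(508,29)]),z-.0338).round(4))
```

```text
[ 0.5496 -0.0015  0.21  ]
centre [ 0.6228 -0.0098] sides [np.float64(62.5), np.float64(62.3), np.float64(62.6), np.float64(62.3)] yaw -0.44 -0.28
base far [[ 0.6867  0.0385  0.012 ]
 [ 0.6862 -0.0588  0.012 ]]
centre [ 0.548  -0.0019] sides [np.float64(62.2), np.float64(62.1), np.float64(62.7), np.float64(62.6)] yaw 0.02 -0.65
front bottom [[ 0.5788  0.0292  0.1762]
 [ 0.5784 -0.0335  0.1762]]
```

```bash
python3 -m jog '[[0.5,2.3,0.4,0.005,0.002,-0.009,0],[1,2.3,0.4,0,0,0,0],[1,2,0,0,0,0,0],[1.2,0.9,0,0,0,0,0],[1.2,0,0,0,0,0,0],[0.5,0,0,0,0,0,0],[0,0,0,0,0,0,0]]';python3 - <<'E'
from h import *
d=grab("wrist","w14")
go([.6252,-.0096,.15],89.4)
E
```

```text
time_s: 14.88
position: [0.6257, -0.0036, 0.1557]
orientation: [1.196, 1.219, -1.194]
force: [0.2, 0.4, -2.5]
finger_gap: 0.0626
t 14.93 pos [ 0.6255 -0.0035  0.156 ] jaw yaw -88.91 q6 1.42 gap 62.9 F [-0.6  0.2 -2.5]
 shift cm [ 0.6  -0.04  0.61] turn [ 0.029 -0.002  0.   ]
```

View pics/w14.png

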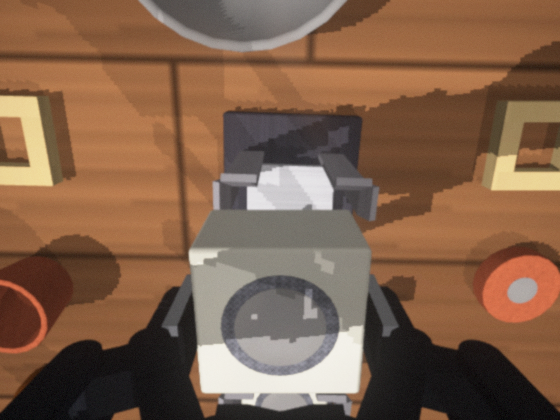

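```bash
python3 -m jog '[[0,0,0.3,0.014,-0.002,0,0],[0.3,0,0.3,0.012,0,0,0],[0.8,0,0,0,0,0,0],[0.8,0,0,0,0,0,0],[0.5,0,0,0,0,0,0],[0,0,0,0,0,0,0]]';python3 - <<'E'
from h import *
d=grab("wrist","w15")
go([.6252,-.0096,.063],89.4)
E
```

```text
time_s: 15.43
position: [0.625, -0.0099, 0.1332]
orientation: [1.216, 1.202, -1.213]
force: [0.3, 0.4, -2.8]
finger_gap: 0.0626
t 15.48 pos [ 0.6251 -0.0099  0.1336] jaw yaw -90.46 q6 1.44 gap 63.3 F [-0.2 -0.3 -2.6]
 shift cm [ 7.05 -0.02 -0.04] turn [ 0.002  0.001 -0.004]
```

View pics/w15.png

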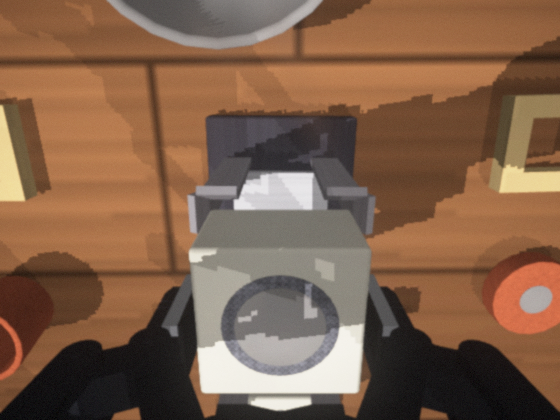

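```bash
python3 -m jog '[[0.8,0,0,0,0,-0.003,0],[0.8,0,0,0,0,0,0],[0.8,0,0,0,0,0,0],[0.6,0,0,0,0,0,0],[0,0,0,0,0,0,0]]';python3 -c "
from h import *
go([.6252,-.0096,.063],89.4)"
```

```text
time_s: 15.9
position: [0.6254, -0.01, 0.1007]
orientation: [1.215, 1.204, -1.215]
force: [-0.0, -0.2, -3.0]
finger_gap: 0.0627
t 15.9 pos [ 0.6254 -0.01    0.1007] jaw yaw -90.46 q6 1.44 gap 62.7 F [-0.  -0.2 -3. ]
 shift cm [ 3.77 -0.03 -0.04] turn [ 0.003  0.001 -0.001]
```

```bash
python3 -m jog '[[1,0,0,0,0,0,0],[1,0,0,0,0,0,0],[1,0,0,0,0,0,0],[0.5,0,0,0,0,0,0],[0,0,0,0,0,0,0]]';python3 -c "
from h import *
go([.6252,-.0096,.061],89.4)"
```

```text
time_s: 16.32
position: [0.6248, -0.0099, 0.0609]
orientation: [1.214, 1.205, -1.216]
force: [-0.3, 0.4, -2.1]
finger_gap: 0.0625
t 16.32 pos [ 0.6248 -0.0099  0.0609] jaw yaw -90.45 q6 1.44 gap 62.5 F [-0.3  0.4 -2.1]
 shift cm [-0.01  0.04 -0.03] turn [0.003 0.001 0.   ]
```

```bash
python3 -m jog '[[0.15,0,0,0,0,0,0],[0,0,0,0,0,0,0]]';python3 -c "
from h import *
go([.6252,-.0096,.061],89.4)"
```

```text
time_s: 16.48
position: [0.6251, -0.0099, 0.0597]
orientation: [1.214, 1.205, -1.216]
force: [0.5, 0.2, -1.7]
finger_gap: 0.0629
t 16.48 pos [ 0.6251 -0.0099  0.0597] jaw yaw -90.44 q6 1.44 gap 62.9 F [ 0.5  0.2 -1.7]
 shift cm [-0.13  0.01 -0.03] turn [0.003 0.001 0.   ]
```

```bash
python3 -m jog '[[0.12,0,0,0,0,0,0],[0,0,0,0,0,0,0]]';python3 -m jog '[[0,0,0,0,0,0,1],[0,0,0,0,0,0,1],[0,0,0,0,0,0,1],[0,0,0,0,0,0,1]]';python3 -c "
from h import *
go([.6252,-.0096,.2],89.4);grab('wrist','w16')"
```

```text
time_s: 16.65
position: [0.626, -0.01, 0.0598]
orientation: [1.215, 1.204, -1.214]
force: [0.1, -0.8, -1.8]
finger_gap: 0.0633
time_s: 16.98
position: [0.6278, -0.0102, 0.0616]
orientation: [1.216, 1.2, -1.211]
force: [-0.6, -0.5, 0.2]
finger_gap: 0.0856
t 16.98 pos [ 0.6278 -0.0102  0.0616] jaw yaw -90.44 q6 1.44 gap 85.6 F [-0.6 -0.5  0.2]
 shift cm [-13.85  -0.18  -0.04] turn [ 0.003  0.002 -0.006]
```

View pics/w16.png

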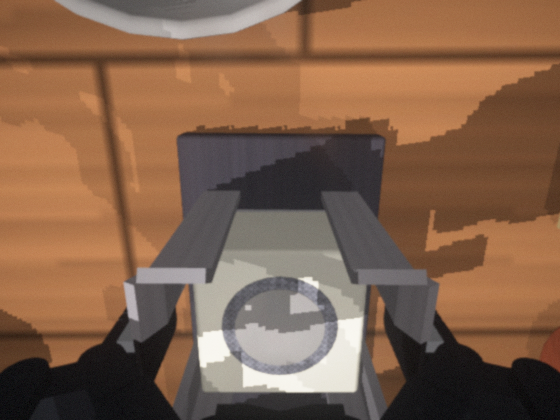

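```bash
python3 -m jog '[[-2.5,0,0,0,0,0,1],[-3.5,0,0,0,0,0,1],[-3.5,0,0,0,0,0,1],[-3,-0.4,-3,0,0,0,1],[0,-0.4,-3.5,0,0,0,1],[0,-0.4,-3.5,0,0,0,1],[0,-0.4,-3.5,0,0,0,1],[0,-0.4,-3.5,0,0,0,1],[0,-0.4,-3,0,0,0,1],[0,0,-1,0,0,0,1],[0,0,0,0,0,0,1]]';python3 - <<'E'
from h import *
d=grab("wrist","w17")
go([.665,.2006,.1],89.5)
for b in blobs(masks(d)["ply"],1000):print(np.round(b[:3]),rect(d,b[3],.014))
E
```

```text
time_s: 17.95
position: [0.6056, 0.2066, 0.1941]
orientation: [1.225, 1.195, -1.211]
force: [1.0, -0.7, 0.1]
finger_gap: 0.0856
t 18.0 pos [0.6056 0.2057 0.194 ] jaw yaw -90.82 q6 1.79 gap 85.6 F [-0.6 -0.1  0.2]
 shift cm [9.46 5.85 0.44] turn [-0.006 -0.001 -0.011]
[ 145.  227. 4838.] (array([0.56958264, 0.32764343]), array([65.21993256, 65.15067291]), 74.86677551269531)
[ 288.  114. 6293.] (array([0.66469104, 0.19988197]), array([64.07021332, 64.05792999]), 89.78206634521484)
```

View pics/w17.png

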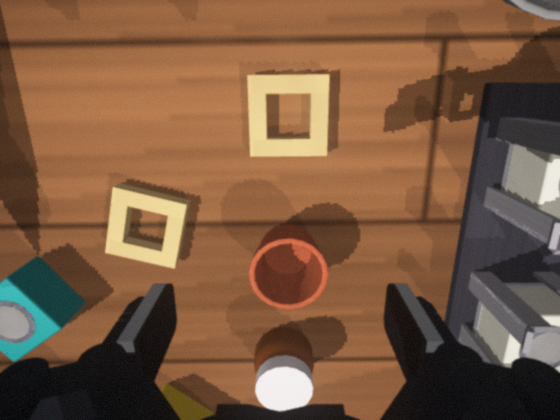

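```bash
python3 -m jog '[[1,2.5,0.3,-0.01,0,-0.01,1],[2,2.3,0.2,0,0,0,1],[2.5,1,0,0,0,0,1],[2.5,0,0,0,0,0,1],[2.5,0,0,0,0,0,1],[2,0,0,0,0,0,1],[0.5,0,0,0,0,0,1],[0,0,0,0,0,0,1]]';python3 - <<'E'
from h import *
d=grab("wrist","w18")
go([.6647,.2000,.021],89.8)
b=near(d,"ply",(280,280),1000);print(np.round(b[:3]),rect(d,b[3],.014))
E
```

```text
time_s: 18.67
position: [0.6702, 0.185, 0.0602]
orientation: [1.218, 1.198, -1.218]
force: [-0.6, 0.1, 0.3]
finger_gap: 0.0857
t 18.72 pos [0.6702 0.1849 0.0606] jaw yaw -90.74 q6 1.74 gap 85.1 F [-0.6 -0.9 -0.6]
 shift cm [ 3.95 -0.58 -1.52] turn [-0.01   0.004 -0.003]
[  252.   260. 13469.] (array([0.66546466, 0.19980429]), array([63.70972443, 64.12854767]), 89.77488708496094)
```

View pics/w18.png

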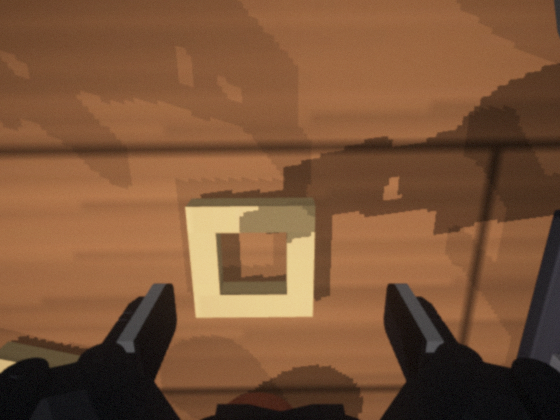

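```bash
python3 -m jog '[[0,-0.3,-0.8,-0.01,0.004,-0.003,1],[0,-0.25,-0.7,0,0,0,1],[0.5,0,0,0,0,0,1],[0,0,0,0,0,0,1]]';python3 - <<'E'
from h import *
go([.6652,.2000,.021],89.8)
E
```

```text
time_s: 19.05
position: [0.6677, 0.2005, 0.0613]
orientation: [1.217, 1.203, -1.205]
force: [-0.1, -0.3, -0.9]
finger_gap: 0.0849
t 19.05 pos [0.6677 0.2005 0.0613] jaw yaw -90.21 q6 1.75 gap 84.9 F [-0.1 -0.3 -0.9]
 shift cm [ 4.02 -0.28  0.05] turn [-0.    -0.002 -0.008]
```

```bash
python3 -m jog '[[1,-0.28,0,0,-0.002,-0.008,1],[1,0,0,0,0,0,1],[1,0,0,0,0,0,1],[0.7,0,0,0,0,0,1],[0.2,0,0,0,0,0,1],[0,0,0,0,0,0,1]]';python3 - <<'E'
from h import *
go([.6652,.2000,.021],89.8)
E
```

```text
time_s: 19.55
position: [0.6655, 0.202, 0.0201]
orientation: [1.211, 1.207, -1.209]
force: [0.1, 0.1, 0.4]
finger_gap: 0.0856
t 19.55 pos [0.6655 0.202  0.0201] jaw yaw -90.08 q6 1.75 gap 85.6 F [0.1 0.1 0.4]
 shift cm [-0.09 -0.03  0.2 ] turn [ 0.002 -0.    -0.002]
```

```bash
python3 -m jog '[[0,0,0,0,0,0,0],[0,0,0,0,0,0,0],[0,0,0,0,0,0,0],[0,0,0,0,0,0,0],[0,0,0,0,0,0,0],[0,0,0,0,0,0,0]]';python3 - <<'E'
from h import *
go([.6652,.2000,.021],89.8);grab("wrist","w19")
E
```

```text
time_s: 20.05
position: [0.6663, 0.2017, 0.0208]
orientation: [1.212, 1.206, -1.208]
force: [0.9, -0.1, -0.2]
finger_gap: 0.062
t 20.05 pos [0.6663 0.2017 0.0208] jaw yaw -90.11 q6 1.75 gap 62.0 F [ 0.9 -0.1 -0.2]
 shift cm [-0.02 -0.11  0.17] turn [ 0.002 -0.    -0.003]
```

View pics/w19.png

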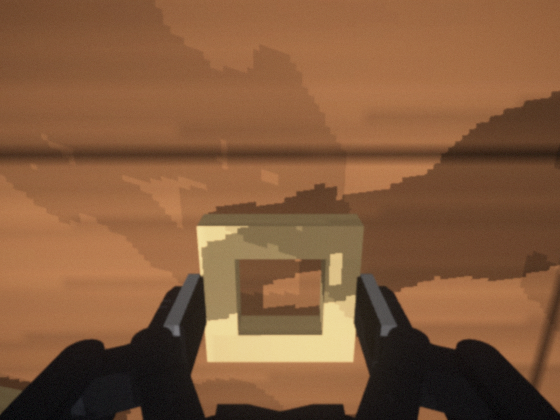

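```bash
python3 -m jog '[[-1,0,0,0,0,0,0],[-3,0,0,0,0,0,0],[-3.5,0,0,0,0,0,0],[-3.5,0,0,0,0,0,0],[-3,-0.5,2,0,0,0,0],[0,-0.7,3,0,0,0,0],[0,-0.7,3,0,0,0,0],[0,-0.7,3,0,0,0,0],[0,-0.7,3,0,0,0,0],[0,-0.7,2.5,0,0,0,0],[0,-0.5,1.5,0,0,0,0],[0,0,0,0,0,0,0]]';python3 - <<'E'
from h import *
go([.6238,-.01,.15],89.4);grab("wrist","w20")
E
```

```text
time_s: 21.1
position: [0.6194, 0.0161, 0.1773]
orientation: [1.21, 1.201, -1.2]
force: [0.0, 0.8, -0.6]
finger_gap: 0.0618
t 21.1 pos [0.6194 0.0161 0.1773] jaw yaw -89.8 q6 1.47 gap 61.8 F [ 0.   0.8 -0.6]
 shift cm [2.74 0.4  2.6 ] turn [ 0.014  0.002 -0.011]
```

View pics/w20.png

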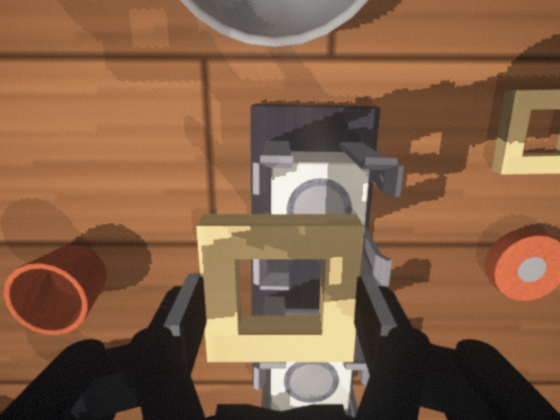

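```bash
python3 -m jog '[[0,0.2,1.3,0.014,0.002,-0.011,0],[0.5,0.2,1.2,0,0,0,0],[0.7,0,0,0,0,0,0],[0.7,0,0,0,0,0,0],[0.5,0,0,0,0,0,0],[0,0,0,0,0,0,0]]';python3 - <<'E'
from h import *
d=grab("wrist","w21");go([.6238,-.01,.13],89.4)
cv2.imwrite("pics/w21c.png",cv2.resize(d["color"][100:380,150:410,::-1],None,fx=2.1,fy=2.1,interpolation=cv2.INTER_CUBIC))
E
```

```text
time_s: 21.65
position: [0.6255, -0.007, 0.152]
orientation: [1.218, 1.205, -1.214]
force: [-1.4, -0.2, -0.7]
finger_gap: 0.0619
t 21.7 pos [ 0.6255 -0.0069  0.1522] jaw yaw -90.52 q6 1.44 gap 61.5 F [-0.5 -0.1 -0.3]
 shift cm [ 2.22 -0.17  0.32] turn [ 0.001 -0.002 -0.001]
```

View pics/w21c.png

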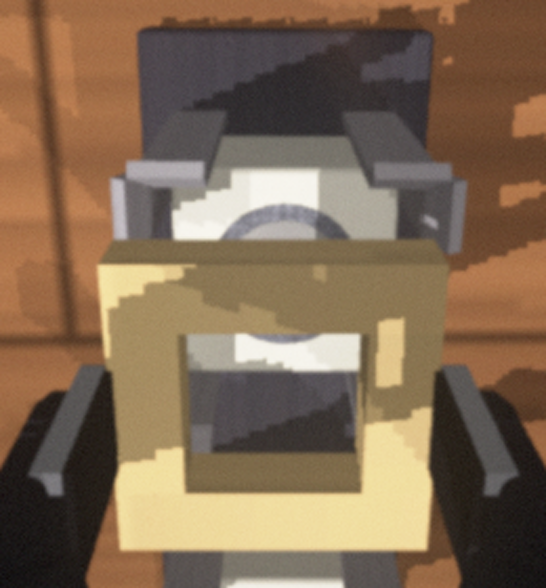

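Run:
```python
from h import *
d=grab("wrist")
s=status.read_state();print(s["position"].round(4));z=s["position"][2]
f=lambda L:[(150+x/2.1,100+y/2.1) for x,y in L]
quad(d,f([(99,264),(447,264),(428,550),(120,550)]),z-.0068)
print("posts",plane(d,f([(289,174)]),.1).round(4))
# far block top: front edge & mark
print("block top far edge",plane(d,f([(217,168),(355,168)]),.071).round(4))
print("base",plane(d,f([(139,30),(431,30)]),.012).round(4))
```

```text
[ 0.6258 -0.007   0.153 ]
centre [ 0.6254 -0.0064] sides [np.float64(63.0), np.float64(64.0), np.float64(64.1), np.float64(64.0)] yaw -0.34 -0.47
posts [[ 0.6619 -0.0104  0.1   ]]
block top far edge [[ 0.656   0.0088  0.071 ]
 [ 0.6557 -0.029   0.071 ]]
base [[ 0.6882  0.0377  0.012 ]
 [ 0.6873 -0.0592  0.012 ]]
```

```bash
python3 -m jog '[[0.3,-0.2,0.38,0,0,0,0],[0.6,0,0,0,0,0,0],[0.6,0,0,0,0,0,0],[0.4,0,0,0,0,0,0],[0,0,0,0,0,0,0]]';python3 - <<'E'
from h import *
go([.6237,-.0106,.0935],89.4)
E
```

```text
time_s: 22.17
position: [0.624, -0.0099, 0.1327]
orientation: [1.217, 1.205, -1.211]
force: [0.6, -0.2, -1.3]
finger_gap: 0.0618
t 22.17 pos [ 0.624  -0.0099  0.1327] jaw yaw -90.41 q6 1.43 gap 61.8 F [ 0.6 -0.2 -1.3]
 shift cm [ 3.92 -0.04  0.08] turn [ 0.003 -0.002 -0.003]
```

```bash
python3 -m jog '[[0.8,-0.03,0.07,0.003,-0.002,-0.003,0],[0.8,0,0,0,0,0,0],[0.8,0,0,0,0,0,0],[0.4,0,0,0,0,0,0],[0,0,0,0,0,0,0]]';python3 - <<'E'
from h import *
go([.6237,-.0106,.0935],89.4)
E
```

```text
time_s: 22.58
position: [0.6233, -0.0105, 0.1013]
orientation: [1.216, 1.204, -1.218]
force: [1.0, 0.5, -1.1]
finger_gap: 0.0615
t 22.58 pos [ 0.6233 -0.0105  0.1013] jaw yaw -90.6 q6 1.44 gap 61.5 F [ 1.   0.5 -1.1]
 shift cm [0.78 0.04 0.01] turn [-0.     0.     0.001]
```

Bottom is now ~80 mm, inside the posts without resistance. Last centimetre slowly.

```bash
python3 -m jog '[[0.5,0,0,0,0,0,0],[0.3,0,0,0,0,0,0],[0,0,0,0,0,0,0]]';python3 -m jog '[[0.15,0,0,0,0,0,0],[0,0,0,0,0,0,0]]';python3 -m jog '[[0.12,0,0,0,0,0,0],[0,0,0,0,0,0,0]]'
```

```text
time_s: 22.83
position: [0.6231, -0.0105, 0.0919]
orientation: [1.216, 1.205, -1.218]
force: [0.1, 0.9, 0.9]
finger_gap: 0.0617
time_s: 23.0
position: [0.6233, -0.0105, 0.0903]
orientation: [1.216, 1.205, -1.218]
force: [-0.0, -0.1, -0.5]
finger_gap: 0.0618
time_s: 23.17
position: [0.6238, -0.0106, 0.0897]
orientation: [1.217, 1.204, -1.217]
force: [-0.4, 0.5, -0.3]
finger_gap: 0.062
```

```bash
python3 -m jog '[[0,0,0,0,0,0,1],[0,0,0,0,0,0,1],[0,0,0,0,0,0,1],[-1,0,0,0,0,0,1],[-3,0,0,0,0,0,1],[-3.5,0,0,0,0,0,1],[-2.5,0,0,0,0,0,1],[0,0,0,0,0,0,1]]';python3 -c "
from h import *
go([.6252,-.0096,.2],89.4);grab('wrist','w22')"
```

```text
time_s: 23.83
position: [0.6222, -0.0104, 0.1943]
orientation: [1.215, 1.208, -1.22]
force: [0.8, 0.2, 1.2]
finger_gap: 0.0855
t 23.83 pos [ 0.6222 -0.0104  0.1943] jaw yaw -90.61 q6 1.44 gap 85.5 F [0.8 0.2 1.2]
 shift cm [-0.57  0.3  -0.08] turn [-0.    -0.     0.004]
```

View pics/w22.png

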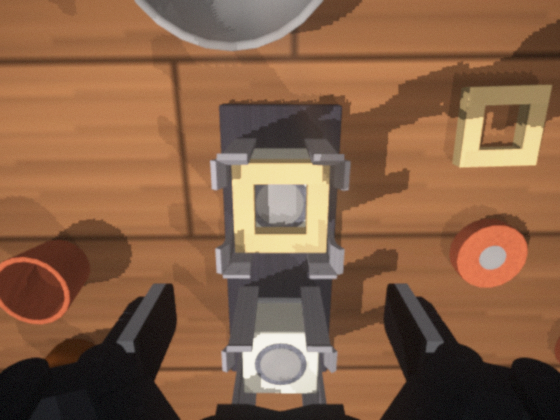

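Run:
```python
from h import *
d=grab("wrist")
b=near(d,"ply",(500,130),1000);print(np.round(b[:3]),rect(d,b[3],.014))
b=near(d,"ply",(280,210),1000);print(np.round(b[:3]),rect(d,b[3],.085))
c,_,a=rect(d,near(d,"ply",(500,130),1000)[3],.010)
go([.668,-.192,.12],90)
```

```text
[ 503.  125. 6648.] (array([ 0.66799097, -0.18871568]), array([64.43991089, 69.82301331]), 1.4708195924758911)
[ 280.  206. 8636.] (array([ 0.62562134, -0.01002771]), array([64.3069458 , 66.69376373]), 89.38044738769531)
t 23.93 pos [ 0.6204 -0.0101  0.1899] jaw yaw -90.61 q6 1.44 gap 85.0 F [-0.4  0.1 -0.2]
 shift cm [ 6.92  5.01 18.14] turn [-0.011 -0.001  0.009]
```

```bash
python3 -m jog '[[0,0,3,0,0,0,1],[0,0.3,3.2,0,0,0,1],[0,0.3,3.2,0,0,0.005,1],[0.5,0.3,3.2,0,0,0.004,1],[1,0.6,3,-0.015,0,0,1],[1,0.6,1.5,-0.015,0,0,1],[1,0.8,0.5,0,0,0,1],[1,0.8,0,0,0,0,1],[1,0.5,0,0,0,0,1],[0,0,0,0,0,0,1]]';python3 - <<'E'
from h import *
d=grab("wrist","w23")
go([.668,-.192,.021],91.5)
b=near(d,"ply",(280,230),1000);print(np.round(b[:3]),rect(d,b[3],.014))
E
```

```text
time_s: 24.77
position: [0.6535, -0.1905, 0.1174]
orientation: [1.19, 1.24, -1.202]
force: [-0.6, -0.7, -0.2]
finger_gap: 0.0852
t 24.82 pos [ 0.6533 -0.1903  0.1181] jaw yaw -88.69 q6 1.15 gap 85.2 F [-0.1 -0.5 -0.7]
 shift cm [9.68 1.65 0.29] turn [-0.003 -0.009  0.019]
[ 286.  188. 9352.] (array([ 0.66909283, -0.19242062]), array([64.94501495, 63.91816711]), 1.4951801300048828)
```

View pics/w23.png

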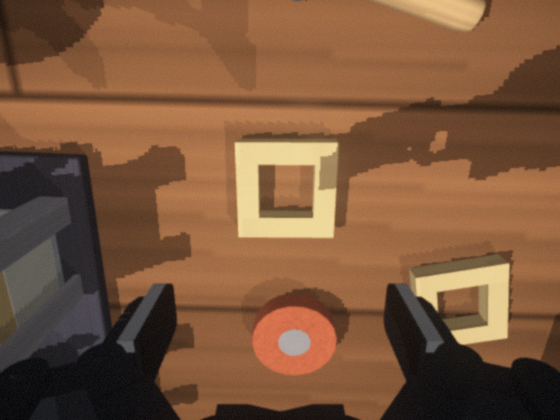

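```bash
python3 -m jog '[[0.5,0.7,0.15,0,-0.005,0.01,1],[1,0.7,0.1,0,-0.004,0.009,1],[1.5,0.3,0,0,0,0,1],[1.5,0,0,0,0,0,1],[1.5,0,0,0,0,0,1],[0.5,0,0,0,0,0,1],[0,0,0,0,0,0,1]]';python3 - <<'E'
from h import *
d=grab("wrist","w24")
go([.669,-.192,.021],91.5)
b=near(d,"ply",(280,260),1000);print(np.round(b[:3]),rect(d,b[3],.014))
E
```

```text
time_s: 25.4
position: [0.6731, -0.1896, 0.0483]
orientation: [1.19, 1.217, -1.187]
force: [0.5, -0.1, 0.6]
finger_gap: 0.0853
t 25.45 pos [ 0.6729 -0.1895  0.0485] jaw yaw -88.46 q6 1.16 gap 85.1 F [-0.4  0.2 -0. ]
 shift cm [ 2.75 -0.41  0.24] turn [ 0.001  0.002 -0.004]
[  287.   270. 15092.] (array([ 0.66908325, -0.1925515 ]), array([64.05665588, 63.79031372]), 1.0289251804351807)
```

```bash
python3 -m jog '[[0.6,-0.35,0.24,0,0.002,-0.004,1],[0.9,0,0,0,0,0,1],[0.7,0,0,0,0,0,1],[0.3,0,0,0,0,0,1],[0,0,0,0,0,0,1],[0,0,0,0,0,0,0],[0,0,0,0,0,0,0],[0,0,0,0,0,0,0],[0,0,0,0,0,0,0],[0,0,0,0,0,0,0],[0,0,0,0,0,0,0]]';python3 - <<'E'
from h import *
go([.669,-.192,.021],91.5);grab("wrist","w25")
E
```

```text
time_s: 26.37
position: [0.6726, -0.1935, 0.0264]
orientation: [1.191, 1.214, -1.185]
force: [-0.3, 0.2, -0.1]
finger_gap: 0.0585
t 26.37 pos [ 0.6726 -0.1935  0.0264] jaw yaw -88.45 q6 1.15 gap 58.5 F [-0.3  0.2 -0.1]
 shift cm [ 0.54 -0.36 -0.16] turn [ 0.001  0.003 -0.008]
```

View pics/w25.png

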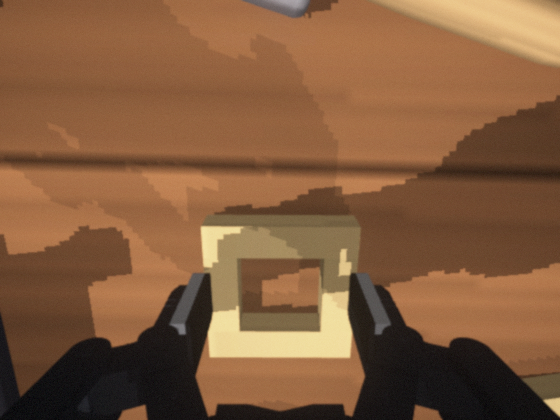

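```bash
python3 -m jog '[[0,0,0,0,0,0,1],[0,0,0,0,0,0,1],[0,0,0,0,0,0,1],[0,0,0,0,0,0,1]]';python3 - <<'E'
from h import *
d=grab("wrist","w26");go([.669,-.1925,.0205],91.2)
b=near(d,"ply",(280,290),1000);print(np.round(b[:3]),rect(d,b[3],.014))
E
```

```text
time_s: 26.75
position: [0.6725, -0.1935, 0.0262]
orientation: [1.191, 1.214, -1.185]
force: [-0.3, -0.4, 0.8]
finger_gap: 0.0855
t 26.8 pos [ 0.6725 -0.1935  0.0261] jaw yaw -88.45 q6 1.15 gap 85.6 F [ 0.2  0.7 -0.1]
 shift cm [ 0.56 -0.35 -0.11] turn [ 0.006  0.003 -0.007]
[  280.   289. 19159.] (array([ 0.67058813, -0.19302002]), array([64.00452423, 63.71762848]), 0.9959853291511536)
```

View pics/w26.png

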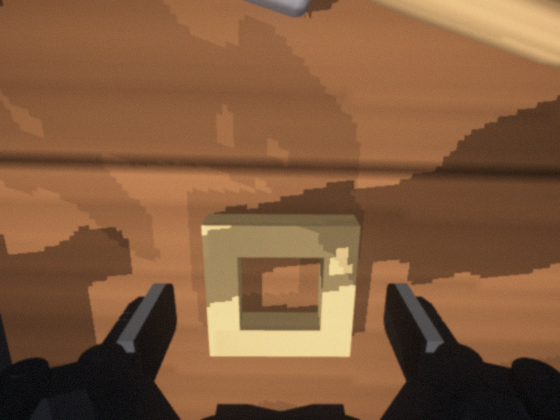

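```bash
python3 -m jog '[[0.4,-0.15,0,0.005,0.003,-0.007,1],[0.3,-0.1,0,0,0,0,1],[0,0,0,0,0,0,1]]';python3 -c "
from h import *
go([.6705,-.193,.0205],91.2)"
```

```text
time_s: 27.05
position: [0.6699, -0.1935, 0.0186]
orientation: [1.193, 1.22, -1.193]
force: [-0.0, 0.2, 0.4]
finger_gap: 0.0851
t 27.05 pos [ 0.6699 -0.1935  0.0186] jaw yaw -88.76 q6 1.15 gap 85.1 F [-0.   0.2  0.4]
 shift cm [-0.19  0.06 -0.05] turn [ 0.001 -0.     0.   ]
```

```bash
python3 -m jog '[[-0.1,0,0,0,0,0,1],[0,0,0,0,0,0,0],[0,0,0,0,0,0,0],[0,0,0,0,0,0,0],[0,0,0,0,0,0,0],[0,0,0,0,0,0,0],[0,0,0,0,0,0,0]]';python3 -c "
from h import *
go([.62,-.012,.17],89.4)"
```

```text
time_s: 27.63
position: [0.6701, -0.1937, 0.0199]
orientation: [1.194, 1.219, -1.193]
force: [0.1, 0.0, -0.3]
finger_gap: 0.0616
t 27.63 pos [ 0.6701 -0.1937  0.0199] jaw yaw -88.76 q6 1.15 gap 61.6 F [ 0.1  0.  -0.3]
 shift cm [-15.    -4.61 -18.28] turn [ 0.032 -0.    -0.   ]
```

```bash
python3 -m jog '[[-1,0,0,0,0,0,0],[-3,0,0,0,0,0,0],[-3.5,0,0,0,0,0,0],[-3.5,0,0,0,0,0,0],[-3,-0.5,-2,0,0,0,0],[-1,-0.8,-3,0,0,0,0],[0,-0.8,-3,0,0,0,0],[0,-0.8,-3,0,0,0,0],[0,-0.8,-3,0,0,0,0],[0,-0.8,-2,0.015,0,0,0],[0,-0.3,-0.8,0.015,0,0,0],[0,0,0,0,0,0,0]]';python3 - <<'E'
from h import *
d=grab("wrist","w27");go([.6237,-.0105,.13],89.4)
E
```

```text
time_s: 28.63
position: [0.6163, -0.0211, 0.1853]
orientation: [1.223, 1.2, -1.215]
force: [0.5, 0.4, -0.9]
finger_gap: 0.0618
t 28.68 pos [ 0.6168 -0.0219  0.1855] jaw yaw -90.76 q6 1.42 gap 61.6 F [ 0.2 -0.5 -0.1]
 shift cm [ 5.56  0.65 -1.14] turn [-0.003 -0.001 -0.005]
```

View pics/w27.png

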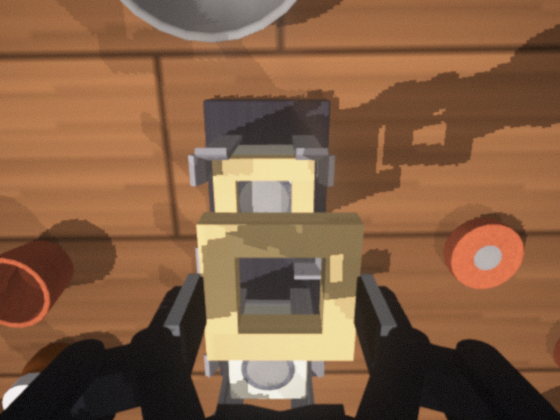

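```bash
python3 -m jog '[[0.5,0.35,-0.55,-0.003,-0.001,-0.005,0],[0.7,0.3,-0.55,0,0,0,0],[0.9,0,0,0,0,0,0],[0.8,0,0,0,0,0,0],[0.5,0,0,0,0,0,0],[0,0,0,0,0,0,0]]';python3 - <<'E'
from h import *
d=grab("wrist","w28");go([.6237,-.0105,.13],89.4)
cv2.imwrite("pics/w28c.png",cv2.resize(d["color"][100:380,150:410,::-1],None,fx=2.1,fy=2.1,interpolation=cv2.INTER_CUBIC))
E
```

```text
time_s: 29.18
position: [0.6253, -0.0138, 0.1475]
orientation: [1.217, 1.203, -1.219]
force: [-0.3, 0.2, -0.9]
finger_gap: 0.0615
t 29.23 pos [ 0.6252 -0.0138  0.1478] jaw yaw -90.7 q6 1.44 gap 61.9 F [-0.3 -0.1 -1. ]
 shift cm [ 1.78 -0.15 -0.33] turn [-0.002  0.001  0.   ]
```

View pics/w28c.png

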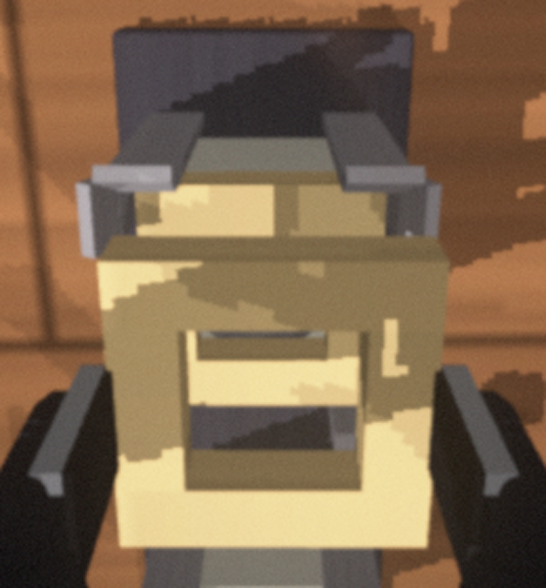

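```bash
python3 -m jog '[[0.5,-0.15,-0.31,0,0,0,0],[0.7,0,0,0,0,0,0],[0.7,0,0,0,0,0,0],[0.5,0,0,0,0,0,0],[0,0,0,0,0,0,0]]';python3 - <<'E'
from h import *
d=grab("wrist","w29");go([.6237,-.0107,.106],89.4)
E
```

```text
time_s: 29.65
position: [0.6236, -0.0113, 0.1213]
orientation: [1.218, 1.202, -1.22]
force: [-0.3, 1.1, -1.7]
finger_gap: 0.0617
t 29.7 pos [ 0.6237 -0.0113  0.1217] jaw yaw -90.76 q6 1.44 gap 61.8 F [ 0.8 -0.  -1. ]
 shift cm [ 1.57 -0.   -0.06] turn [-0.003  0.001  0.   ]
```

View pics/w29.png

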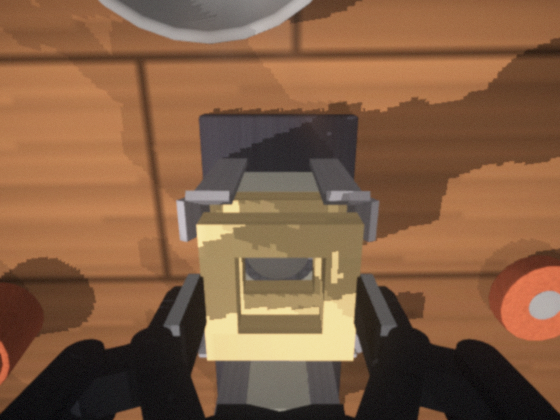

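```bash
python3 -m jog '[[0.6,0,-0.05,-0.003,0,0,0],[0.6,0,0,0,0,0,0],[0.3,0,0,0,0,0,0],[0,0,0,0,0,0,0]]';python3 -m jog '[[0.15,0,0,0,0,0,0],[0,0,0,0,0,0,0]]'
```

```text
time_s: 30.03
position: [0.6239, -0.0108, 0.1075]
orientation: [1.215, 1.203, -1.217]
force: [-0.6, 0.2, -0.6]
finger_gap: 0.0616
time_s: 30.2
position: [0.6241, -0.0107, 0.1055]
orientation: [1.216, 1.203, -1.216]
force: [0.3, 0.1, -0.2]
finger_gap: 0.0619
```

```bash
python3 -m jog '[[0.15,0,0,0,0,0,0],[0,0,0,0,0,0,0]]';python3 -m jog '[[0.12,0,0,0,0,0,0],[0,0,0,0,0,0,0]]'
```

```text
time_s: 30.37
position: [0.6242, -0.0107, 0.1039]
orientation: [1.216, 1.203, -1.216]
force: [-0.2, -0.4, -0.3]
finger_gap: 0.0621
time_s: 30.53
position: [0.6244, -0.0106, 0.1035]
orientation: [1.216, 1.203, -1.216]
force: [-1.6, 0.3, 0.3]
finger_gap: 0.062
```

```bash
python3 -m jog '[[0,0,0,0,0,0,1],[0,0,0,0,0,0,1],[0,0,0,0,0,0,1],[-1,0,0,0,0,0,1],[-3,0,0,0,0,0,1],[-3.5,0,0,0,0,0,1],[-2,0,0,0,0,0,1],[0,0,0,0,0,0,1]]';python3 -c "
from h import *
d=grab('wrist','w30');go([.5,-.2,.17],89.4)
b=near(d,'grey',(490,260),100);print(b[:3],plane(d,b[:2],.018))"
```

```text
time_s: 31.2
position: [0.623, -0.0104, 0.2016]
orientation: [1.215, 1.206, -1.219]
force: [0.4, -0.3, 1.3]
finger_gap: 0.0857
t 31.25 pos [ 0.6227 -0.0104  0.2001] jaw yaw -90.56 q6 1.44 gap 85.4 F [ 0.7 -0.5  0.5]
 shift cm [  3.07 -12.07  19.08] turn [0.001 0.001 0.003]
(487.2974051896207, 254.72155688622755, 334.0) [[ 0.55294469 -0.20112704  0.018     ]]
```

View pics/w30.png

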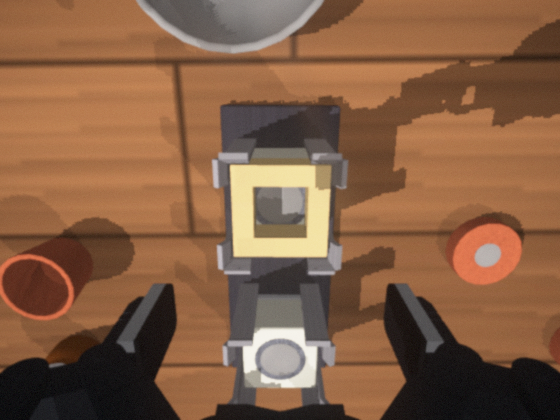

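```bash
python3 -m jog '[[0,-1,2.5,0,0,0,1],[0,-1.3,3,0,0,0,1],[0.5,-1.3,3,0,0,0,1],[1,-1.3,3,0,0,0,1],[1,-1.3,3,0,0,0,1],[1,-1.3,2.5,0,0,0,1],[1.5,-0.8,1,0,0,0,1],[1.5,0,0,0,0,0,1],[1,0,0,0,0,0,1],[0,0,0,0,0,0,1]]';python3 -c "
from h import *
d=grab('wrist','w31');go([.553,-.202,.021],89.4)
b=near(d,'grey',(280,230),100);print(b[:3],plane(d,b[:2],.018))
b=near(d,'orange',(280,230),500);P=plane(d,b[3].reshape(-1,2),.018)[:,:2];print(cv2.minEnclosingCircle((P*1000).astype(np.float32)))"
```

```text
time_s: 32.08
position: [0.5297, -0.1943, 0.1134]
orientation: [1.212, 1.216, -1.22]
force: [0.6, -0.3, 0.8]
finger_gap: 0.0853
t 32.13 pos [ 0.53   -0.1942  0.1141] jaw yaw -90.37 q6 1.09 gap 85.0 F [-0.3  0.1 -0.8]
 shift cm [9.29 2.39 0.8 ] turn [ 0.004 -0.004  0.009]
(469.3136893799877, 333.3723143032535, 543.0) [[ 0.44124578 -0.32834065  0.018     ]]
((554.037353515625, -202.11968994140625), 32.36825942993164)
```

View pics/w31.png

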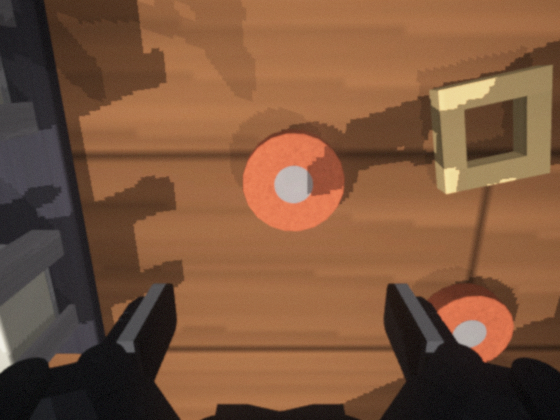

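```bash
python3 -m jog '[[0.5,1,0.4,0,-0.004,0.009,1],[1,1,0.4,0,0,0,1],[1.5,0.4,0,0,0,0,1],[1.5,0,0,0,0,0,1],[1.5,0,0,0,0,0,1],[0.5,0,0,0,0,0,1],[0,0,0,0,0,0,1]]';python3 -c "
from h import *
d=grab('wrist','w32');go([.554,-.202,.021],89.4)
b=near(d,'orange',(280,280),500);P=plane(d,b[3].reshape(-1,2),.018)[:,:2];print(cv2.minEnclosingCircle((P*1000).astype(np.float32)))"
```

```text
time_s: 32.72
position: [0.5612, -0.1993, 0.0514]
orientation: [1.209, 1.202, -1.205]
force: [-1.4, 0.5, 0.0]
finger_gap: 0.0853
t 32.77 pos [ 0.5612 -0.1994  0.0519] jaw yaw -89.94 q6 1.1 gap 85.5 F [-1.1  0.4  0.2]
 shift cm [ 3.08 -0.74  0.25] turn [ 0.012  0.003 -0.007]
((556.1542358398438, -201.28475952148438), 34.03895568847656)
```

View pics/w32.png

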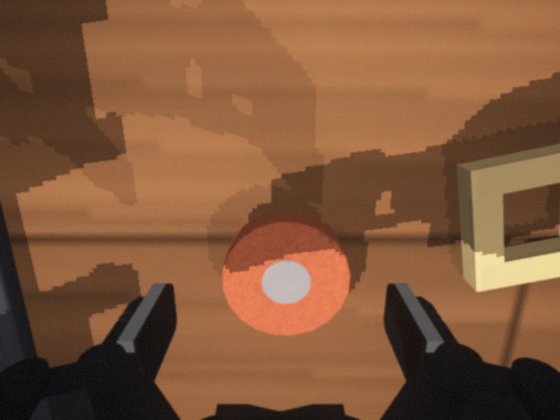

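```bash
python3 -m jog '[[0.3,-0.35,0.2,0.01,0.003,-0.007,1],[0.8,-0.3,0,0,0,0,1],[0.9,0,0,0,0,0,1],[0.7,0,0,0,0,0,1],[0.2,0,0,0,0,0,1],[0,0,0,0,0,0,1]]';python3 -c "
from h import *
go([.5545,-.202,.021],89.4)"
```

```text
time_s: 33.27
position: [0.5566, -0.2022, 0.0243]
orientation: [1.216, 1.199, -1.213]
force: [0.1, 0.2, 0.1]
finger_gap: 0.0854
t 33.27 pos [ 0.5566 -0.2022  0.0243] jaw yaw -90.52 q6 1.1 gap 85.4 F [0.1 0.2 0.1]
 shift cm [ 0.32 -0.22 -0.02] turn [ 0.001  0.003 -0.005]
```

```bash
python3 -m jog '[[0.35,-0.22,0,0,0.003,-0.005,1],[0,0,0,0,0,0,1],[0,0,0,0,0,0,0],[0,0,0,0,0,0,0],[0,0,0,0,0,0,0],[0,0,0,0,0,0,0],[0,0,0,0,0,0,0],[0,0,0,0,0,0,0]]';python3 -c "
from h import *
go([.6237,-.0107,.18],89.4)
grab('wrist','w33')"
```

```text
time_s: 33.93
position: [0.5549, -0.2027, 0.0213]
orientation: [1.216, 1.204, -1.215]
force: [-0.2, -0.8, -0.2]
finger_gap: 0.0613
t 33.93 pos [ 0.5549 -0.2027  0.0213] jaw yaw -90.53 q6 1.1 gap 61.3 F [-0.2 -0.8 -0.2]
 shift cm [-15.86   6.71 -19.26] turn [ 0.001  0.    -0.001]
```

View pics/w33.png

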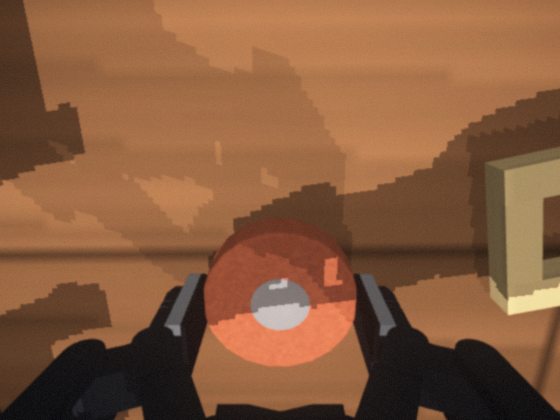

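```bash
python3 -m jog '[[-1,0,0,0,0,0,0],[-3,0,0,0,0,0,0],[-3.5,0,0,0,0,0,0],[-3.5,0,0,0,0,0,0],[-3,0.5,-2,0,0,0,0],[-1,1,-3,0,0,0,0],[0,1.2,-3,0,0,0,0],[0,1.2,-3,0,0,0,0],[0,1.2,-3,0,0,0,0],[0,1,-2.5,0,0,0,0],[0,0.3,-1,0,0,0,0],[0,0,0,0,0,0,0]]';python3 - <<'E'
from h import *
d=grab("wrist","w34");go([.6237,-.0105,.15],89.4)
E
```

```text
time_s: 34.98
position: [0.6226, -0.0218, 0.1876]
orientation: [1.223, 1.199, -1.215]
force: [0.1, 0.4, -1.2]
finger_gap: 0.061
t 35.03 pos [ 0.6224 -0.0227  0.1876] jaw yaw -90.84 q6 1.42 gap 61.4 F [ 0.1  0.1 -0.6]
 shift cm [ 3.77  0.1  -1.22] turn [-0.004 -0.001 -0.006]
```

View pics/w34.png

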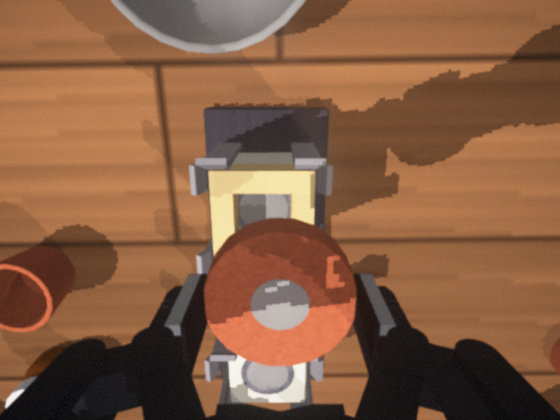

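```bash
python3 -m jog '[[0.4,0.05,-0.6,-0.004,-0.001,-0.006,0],[0.6,0.05,-0.6,0,0,0,0],[0.8,0,0,0,0,0,0],[0.6,0,0,0,0,0,0],[0,0,0,0,0,0,0]]';python3 - <<'E'
from h import *
d=grab("wrist","w35");go([.6237,-.0105,.15],89.4)
s=status.read_state();z=s["position"][2]
b=near(d,"grey",(280,305),100);print(b[:3])
print("mark",plane(d,b[:2],z-.0033)[0].round(4))
m=masks(d);b=near(d,"orange",(280,290),2000)
P=plane(d,b[3].reshape(-1,2),z-.0033)[:,:2];print(cv2.minEnclosingCircle((P*1000).astype(np.float32)))
cv2.imwrite("pics/w35c.png",cv2.resize(d["color"][100:380,150:410,::-1],None,fx=2.1,fy=2.1,interpolation=cv2.INTER_CUBIC))
E
```

```text
time_s: 35.45
position: [0.6216, -0.0146, 0.1607]
orientation: [1.217, 1.204, -1.223]
force: [-0.7, -0.6, -1.1]
finger_gap: 0.0611
t 35.5 pos [ 0.6216 -0.0147  0.161 ] jaw yaw -90.85 q6 1.44 gap 61.2 F [ 0.  -0.3 -2.3]
 shift cm [ 1.1   0.21 -0.43] turn [-0.004  0.002  0.004]
(278.74382956612106, 294.9004936347103, 641.5)
mark [ 0.6252 -0.0136  0.1577]
((624.0148315429688, -14.289543151855469), 33.84040069580078)
```

View pics/w35c.png

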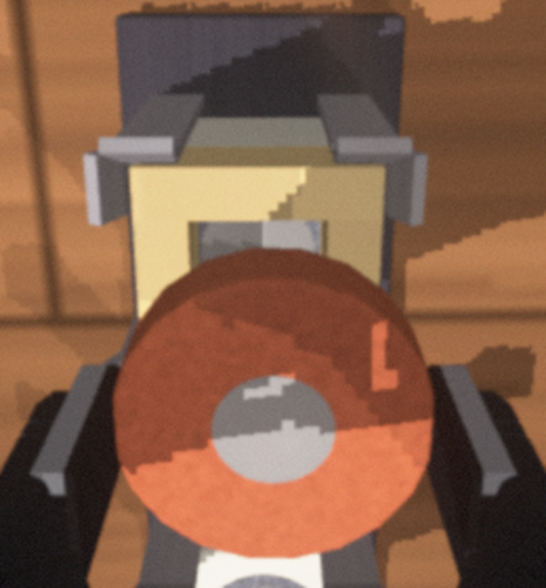

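Run:
```python
from h import *
d=grab("wrist")
s=status.read_state();print(s["position"].round(4));z=s["position"][2]
f=lambda L:[(150+x/2.1,100+y/2.1) for x,y in L]
print("disc mark",plane(d,f([(273.5,430)]),z-.0033).round(4))
print("disc l/r/t/b",plane(d,f([(115,400),(434,400),(274,279),(274,557)]),z-.0033).round(4))
P=plane(d,f([(130,167),(386,167)]),.098);print(P.round(4),P.mean(0)-[.032,0,0])
print("opening",plane(d,f([(190,221),(327,221)]),.098).round(4))
```

```text
[ 0.6221 -0.0147  0.1618]
disc mark [[ 0.621  -0.0143  0.1585]]
disc l/r/t/b [[ 0.628   0.0153  0.1585]
 [ 0.6271 -0.0445  0.1585]
 [ 0.6522 -0.0148  0.1585]
 [ 0.5909 -0.014   0.1585]]
[[ 0.6573  0.0207  0.098 ]
 [ 0.6563 -0.043   0.098 ]] [ 0.62480394 -0.01115641  0.098     ]
opening [[ 0.6429  0.0065  0.098 ]
 [ 0.6423 -0.0284  0.098 ]]
```

```bash
python3 -m jog '[[0.5,0.15,-0.35,-0.003,0.002,0.003,0],[0.8,0.1,0,0,0,0,0],[0.8,0,0,0,0,0,0],[0.6,0,0,0,0,0,0],[0,0,0,0,0,0,0]]';python3 - <<'E'
from h import *
d=grab("wrist","w36");go([.6246,-.011,.121],89.4)
E
```

```text
time_s: 35.97
position: [0.6255, -0.0121, 0.1328]
orientation: [1.22, 1.201, -1.217]
force: [-0.9, 0.6, -1.6]
finger_gap: 0.061
t 36.02 pos [ 0.6256 -0.0121  0.1332] jaw yaw -90.74 q6 1.44 gap 61.4 F [ 0.6  0.3 -1. ]
 shift cm [ 1.22 -0.1  -0.11] turn [-0.002 -0.    -0.003]
```

View pics/w36.png

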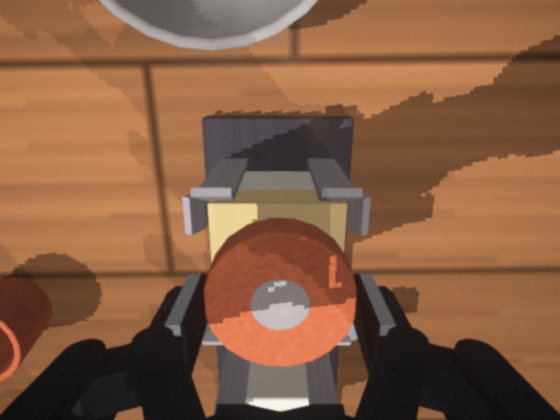

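```bash
python3 -m jog '[[0.5,-0.1,-0.1,-0.002,0,-0.003,0],[0.4,0,0,0,0,0,0],[0,0,0,0,0,0,0]]';python3 -m jog '[[0.2,0,0,0,0,0,0],[0,0,0,0,0,0,0]]';python3 -m jog '[[0.15,0,0,0,0,0,0],[0,0,0,0,0,0,0]]'
```

```text
time_s: 36.27
position: [0.6248, -0.0109, 0.1237]
orientation: [1.217, 1.204, -1.217]
force: [0.4, 0.3, -0.8]
finger_gap: 0.0614
time_s: 36.43
position: [0.6249, -0.0108, 0.1215]
orientation: [1.217, 1.204, -1.217]
force: [-0.2, -0.0, -0.3]
finger_gap: 0.0612
time_s: 36.6
position: [0.6251, -0.0108, 0.1202]
orientation: [1.217, 1.204, -1.216]
force: [-0.1, -0.2, -0.5]
finger_gap: 0.0609
```

```bash
python3 -m jog '[[0.15,0,0,0,0,0,0],[0,0,0,0,0,0,0]]';python3 -m jog '[[0.12,-0.03,0,0,0,0,0],[0,0,0,0,0,0,0]]'
```

```text
time_s: 36.77
position: [0.6255, -0.0109, 0.1191]
orientation: [1.218, 1.203, -1.215]
force: [0.8, 0.3, -0.8]
finger_gap: 0.0612
time_s: 36.93
position: [0.6261, -0.0109, 0.1191]
orientation: [1.219, 1.201, -1.214]
force: [-0.6, 0.2, -1.9]
finger_gap: 0.0614
```

```bash
python3 -m jog '[[0,-0.12,0,0,0,-0.003,0],[0,0,0,0,0,0,1],[0,0,0,0,0,0,1],[0,0,0,0,0,0,1],[-1,0,0,0,0,0,1],[-3,0,0,0,0,0,1],[-3.5,0,0,0,0,0,1],[-1,0,0,0,0,0,1],[0,0,0,0,0,0,1]]';python3 -c "
from h import *
d=grab('wrist','w37');go([.5,-.32,.17],101)"
```

```text
time_s: 37.68
position: [0.6231, -0.0108, 0.2072]
orientation: [1.215, 1.207, -1.22]
force: [0.6, -0.7, 0.5]
finger_gap: 0.0854
t 37.73 pos [ 0.6233 -0.0108  0.2069] jaw yaw -90.6 q6 1.44 gap 85.7 F [ 1.5 -0.2  1.6]
 shift cm [  3.72 -12.    31.05] turn [-0.202 -0.001  0.003]
```

View pics/w37.png

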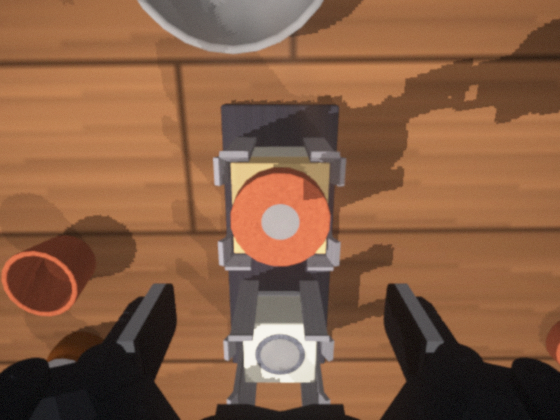

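Run:
```python
from h import *
d=grab("wrist")
b=near(d,"grey",(280,222),200);print(b[:3],"disc",plane(d,b[:2],.116)[0].round(4))
b=near(d,"orange",(280,215),2000);P=plane(d,b[3].reshape(-1,2),.116)[:,:2];print(cv2.minEnclosingCircle((P*1000).astype(np.float32)))
print("spacer edge",plane(d,[(231,163),(329,163)],.098).round(4),"base edge",plane(d,[(221,104),(338,104)],.012).round(4))
```

```text
(325.49781113195746, 259.3258286429018, 533.0) disc [ 0.5975 -0.0396  0.116 ]
((625.0917358398438, -10.985949516296387), 32.936866760253906)
spacer edge [[ 0.6577  0.0207  0.098 ]
 [ 0.657  -0.0422  0.098 ]] base edge [[ 0.6892  0.038   0.012 ]
 [ 0.6881 -0.0594  0.012 ]]
```

```bash
python3 -m jog '[[0,-0.7,2.5,0,0,0,1],[0,-0.8,3.3,0,0,0,1],[0,-0.8,3.3,0,0,0,1],[0,-0.8,3.3,0,0,0,1],[0.5,-0.8,3.3,0,0,0,1],[0.5,-0.8,3.3,0,0,0,1],[1,-0.8,3.3,0,0,0,1],[1,-0.8,3,0,0,0,1],[1,-0.5,2,-0.07,0,0,1],[1,0,0,-0.07,0,0,1],[0,0,0,-0.06,0,0,1],[0,0,0,0,0,0,1]]';python3 -c "
from h import *
d=grab('wrist','w38');go([.5818,-.32,.021],102)
b=near(d,'ply',(280,200),1000);print(np.round(b[:3]),rect(d,b[3],.014))"
```

```text
time_s: 38.78
position: [0.537, -0.2895, 0.1296]
orientation: [1.058, 1.333, -1.072]
force: [-0.1, 0.4, 1.5]
finger_gap: 0.0856
t 38.83 pos [ 0.5365 -0.2888  0.129 ] jaw yaw -78.66 q6 0.75 gap 85.4 F [-1.1  0.1 -1.2]
 shift cm [10.59  4.14  4.19] turn [-0.011 -0.022  0.029]
[ 350.  147. 9614.] (array([ 0.58301392, -0.32292761]), array([64.63897705, 64.28757477]), 12.39094352722168)
```

View pics/w38.png

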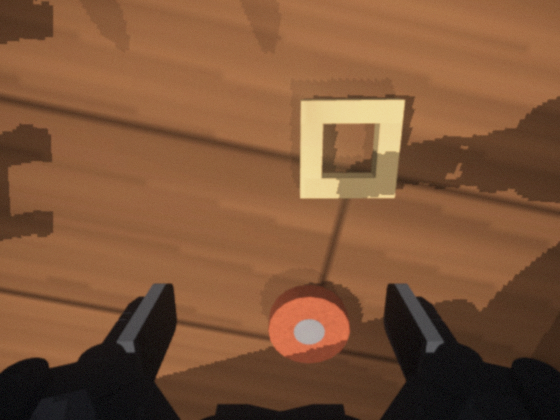

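```bash
python3 -m jog '[[0,1,1,-0.01,-0.012,0.015,1],[0.5,1.3,1.3,-0.008,-0.01,0.014,1],[1,1.2,1.3,0,0,0,1],[1.5,0.5,0.6,0,0,0,1],[1.5,0,0,0,0,0,1],[1.5,0,0,0,0,0,1],[0.5,0,0,0,0,0,1],[0,0,0,0,0,0,1]]';python3 -c "
from h import *
d=grab('wrist','w39');go([.583,-.323,.021],102.4)
b=near(d,'ply',(280,260),1000);print(np.round(b[:3]),rect(d,b[3],.014))"
```

```text
time_s: 39.5
position: [0.5928, -0.3217, 0.0594]
orientation: [1.053, 1.292, -1.048]
force: [-0.4, -0.0, 0.9]
finger_gap: 0.0858
t 39.55 pos [ 0.5928 -0.3217  0.0597] jaw yaw -77.87 q6 0.74 gap 85.4 F [-0.2  1.  -0.6]
 shift cm [ 3.86 -1.02 -0.1 ] turn [-0.005  0.006 -0.009]
[  279.   269. 13347.] (array([ 0.58346155, -0.32305896]), array([63.67789459, 64.07277679]), 11.858366012573242)
```

```bash
python3 -m jog '[[0.5,-0.5,-0.05,0,0.006,-0.009,1],[0.8,-0.45,-0.05,0,0,0,1],[1.1,0,0,0,0,0,1],[1,0,0,0,0,0,1],[0.4,0,0,0,0,0,1],[0,0,0,0,0,0,1]]';python3 -c "
from h import *
go([.5835,-.323,.020],102)"
```

```text
time_s: 40.05
position: [0.5844, -0.3238, 0.0219]
orientation: [1.051, 1.297, -1.051]
force: [0.7, -0.2, 0.0]
finger_gap: 0.0858
t 40.05 pos [ 0.5844 -0.3238  0.0219] jaw yaw -77.88 q6 0.74 gap 85.8 F [ 0.7 -0.2  0. ]
 shift cm [ 0.19 -0.08 -0.09] turn [ 0.002  0.004 -0.003]
```

```bash
python3 -m jog '[[0.2,-0.08,-0.05,0,0.004,-0.003,1],[0,0,0,0,0,0,0],[0,0,0,0,0,0,0],[0,0,0,0,0,0,0],[0,0,0,0,0,0,0],[0,0,0,0,0,0,0],[0,0,0,0,0,0,0]]';python3 -c "
from h import *
go([.4846,-.0092,.17],89.2);grab('wrist','w40')"
```

```text
time_s: 40.63
position: [0.5847, -0.3242, 0.0213]
orientation: [1.052, 1.3, -1.052]
force: [0.6, -0.0, -0.3]
finger_gap: 0.0617
t 40.63 pos [ 0.5847 -0.3242  0.0213] jaw yaw -77.9 q6 0.74 gap 61.7 F [ 0.6 -0.  -0.3]
 shift cm [-14.91  -3.16 -32.89] turn [ 0.225  0.001 -0.002]
```

View pics/w40.png

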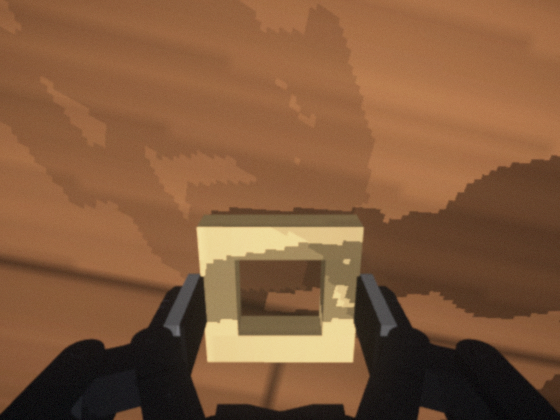

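```bash
python3 -m jog '[[-1,0,0,0,0,0,0],[-3,0,0,0,0,0,0],[-3.5,0,0,0,0,0,0],[-3.5,0,0,0,0,0,0],[-3,-0.2,-2,0,0,0,0],[-1,-0.3,-3,0,0,0,0],[-0.5,-0.3,-3.3,0,0,0,0],[0,-0.3,-3.3,0,0,0,0],[0,-0.3,-3.3,0,0,0,0],[0,-0.3,-3.3,0,0,0,0],[0,-0.3,-3.3,0,0,0,0],[0,-0.3,-3,0,0,0,0]]';python3 -c "
from h import *
go([.4846,-.0092,.17],89.2)"
```

```text
time_s: 41.68
position: [0.5093, -0.0867, 0.1922]
orientation: [1.06, 1.287, -1.055]
force: [-0.2, -0.3, -0.1]
finger_gap: 0.0615
t 41.68 pos [ 0.5093 -0.0867  0.1922] jaw yaw -78.43 q6 1.05 gap 61.5 F [-0.2 -0.3 -0.1]
 shift cm [ 2.16 -0.89 -8.1 ] turn [ 0.216  0.005 -0.01 ]
```

```bash
python3 -m jog '[[0,-0.3,-2.5,0,0.003,-0.005,0],[0.3,-0.3,-2.5,0.05,0,-0.005,0],[0.5,0,-1.5,0.08,0,0,0],[0.5,0,-0.3,0.08,0,0,0],[0,0,0,0,0,0,0]]';python3 -c "
from h import *
d=grab('wrist','w41');go([.4846,-.0092,.15],89.2)"
```

```text
time_s: 42.1
position: [0.4875, -0.0118, 0.1831]
orientation: [1.217, 1.199, -1.214]
force: [-0.9, 0.2, -0.6]
finger_gap: 0.0615
t 42.15 pos [ 0.488  -0.0122  0.1837] jaw yaw -90.39 q6 1.39 gap 62.2 F [-0.2  0.7 -0.5]
 shift cm [ 3.37 -0.36 -0.3 ] turn [ 0.007  0.002 -0.006]
```

View pics/w41.png

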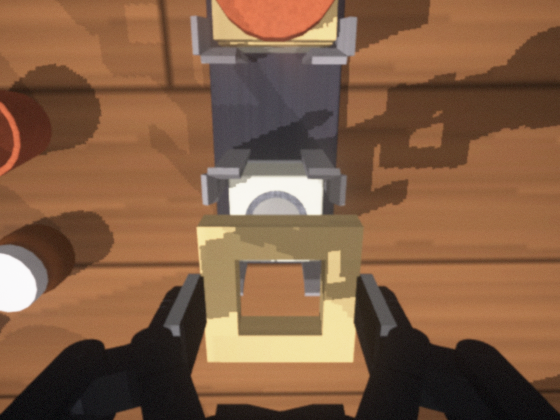

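```bash
python3 -m jog '[[0.3,-0.2,-0.15,0.007,0.002,-0.006,0],[0.6,-0.2,-0.15,0,0,0,0],[0.9,0,0,0,0,0,0],[0.9,0,0,0,0,0,0],[0.4,0,0,0,0,0,0],[0,0,0,0,0,0,0]]';python3 - <<'E'
from h import *
d=grab("wrist","w42");go([.4837,-.0092,.12],89.2)
cv2.imwrite("pics/w42c.png",cv2.resize(d["color"][100:380,150:410,::-1],None,fx=2.1,fy=2.1,interpolation=cv2.INTER_CUBIC))
E
```

```text
time_s: 42.65
position: [0.4847, -0.0116, 0.1513]
orientation: [1.216, 1.203, -1.216]
force: [-0.7, 0.0, -0.5]
finger_gap: 0.0616
t 42.7 pos [ 0.4846 -0.0116  0.1515] jaw yaw -90.57 q6 1.4 gap 61.3 F [ 0.   0.5 -1.1]
 shift cm [ 3.15 -0.1  -0.24] turn [ 0.004  0.001 -0.001]
```

View pics/w42c.png

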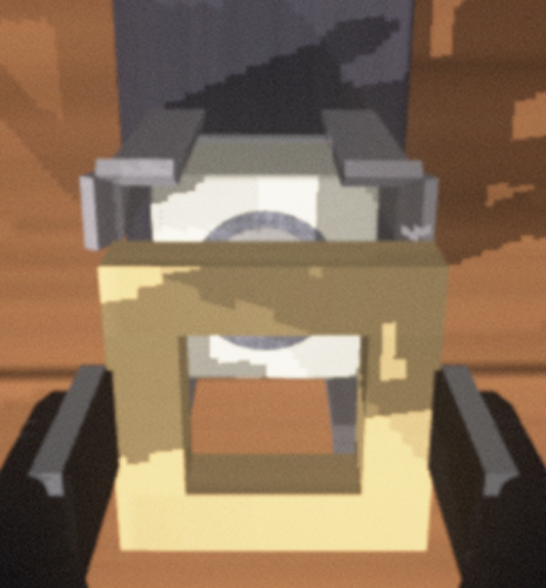

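Run:
```python
from h import *
d=grab("wrist")
s=status.read_state();print(s["position"].round(4));z=s["position"][2]
f=lambda L:[(150+x/2.1,100+y/2.1) for x,y in L]
quad(d,f([(98,266),(447,266),(428,550),(120,550)]),z-.0073)
print("posts",plane(d,f([(259.5,172)]),.1).round(4))
print("block far edge",plane(d,f([(190,177),(342,177)]),.070).round(4),"near edge",plane(d,f([(275,377)]),.070).round(4))
```

```text
[ 0.485  -0.0115  0.1521]
centre [ 0.484  -0.0111] sides [np.float64(63.6), np.float64(63.9), np.float64(64.4), np.float64(63.9)] yaw -0.3 -0.64
posts [[ 0.5218 -0.0084  0.1   ]]
block far edge [[ 0.5127  0.0113  0.07  ]
 [ 0.5122 -0.0305  0.07  ]] near edge [[ 0.4501 -0.0115  0.07  ]]
```

```bash
python3 -m jog '[[0.5,-0.18,-0.25,0.004,0,0,0],[0.8,0,0,0,0,0,0],[0.8,0,0,0,0,0,0],[0.6,0,0,0,0,0,0],[0,0,0,0,0,0,0]]';python3 - <<'E'
from h import *
d=grab("wrist","w43");go([.4832,-.0091,.095],89.2)
E
```

```text
time_s: 43.17
position: [0.4839, -0.0091, 0.1232]
orientation: [1.22, 1.198, -1.218]
force: [-0.2, 0.4, -1.0]
finger_gap: 0.0617
t 43.22 pos [ 0.4841 -0.0091  0.1236] jaw yaw -90.82 q6 1.4 gap 61.5 F [ 0.6  0.2 -0.5]
 shift cm [ 2.86 -0.1  -0.  ] turn [-0.     0.002 -0.004]
```

View pics/w43.png

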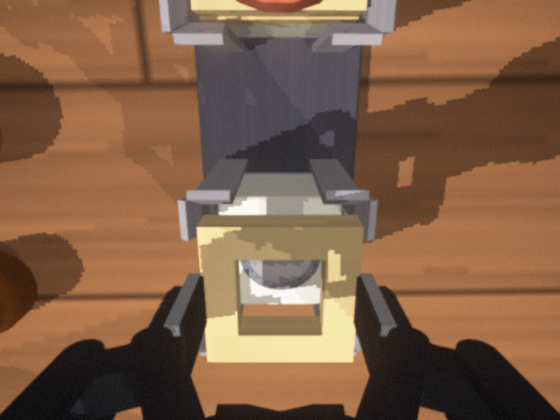

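```bash
python3 -m jog '[[0.8,-0.1,-0.05,0,0.002,-0.004,0],[0.8,0,0,0,0,0,0],[0.7,0,0,0,0,0,0],[0,0,0,0,0,0,0]]';python3 -c "
from h import *
go([.4832,-.0089,.092],89.2)"
```

```text
time_s: 43.55
position: [0.4835, -0.0086, 0.0988]
orientation: [1.22, 1.202, -1.219]
force: [-0.1, 0.6, -0.7]
finger_gap: 0.0615
t 43.55 pos [ 0.4835 -0.0086  0.0988] jaw yaw -90.81 q6 1.4 gap 61.5 F [-0.1  0.6 -0.7]
 shift cm [ 0.68 -0.03  0.03] turn [-0.    -0.    -0.001]
```

```bash
python3 -m jog '[[0.4,0,0,0,0,0,0],[0.2,0,0,0,0,0,0],[0,0,0,0,0,0,0]]';python3 -m jog '[[0.15,0,0,0,0,0,0],[0,0,0,0,0,0,0]]';python3 -m jog '[[0.12,0,0,0,0,0,0],[0,0,0,0,0,0,0]]'
```

```text
time_s: 43.8
position: [0.4833, -0.0086, 0.0916]
orientation: [1.22, 1.203, -1.22]
force: [-0.6, 0.3, 0.2]
finger_gap: 0.0622
time_s: 43.97
position: [0.4837, -0.0086, 0.0903]
orientation: [1.22, 1.202, -1.219]
force: [-0.1, -0.4, 0.5]
finger_gap: 0.0617
time_s: 44.13
position: [0.4844, -0.0087, 0.0903]
orientation: [1.221, 1.201, -1.218]
force: [-0.9, -0.1, -0.5]
finger_gap: 0.0613
```

Stalled at contact, so I'll release. Next is spacer D at about (.5696, .3276).

```bash
python3 -m jog '[[0,0,0,0,0,0,1],[0,0,0,0,0,0,1],[0,0,0,0,0,0,1],[-1,0,0,0,0,0,1],[-3,0,0,0,0,0,1],[-3.5,0,0,0,0,0,1],[-3,0,0,0,0,0,1],[0,0,0,0,0,0,1]]';python3 -c "
from h import *
d=grab('wrist','w44');go([.52,.33,.17],75)"
```

```text
time_s: 44.8
position: [0.4821, -0.0084, 0.1997]
orientation: [1.219, 1.206, -1.222]
force: [1.4, -0.9, 1.8]
finger_gap: 0.0856
t 44.85 pos [ 0.4813 -0.0083  0.1975] jaw yaw -90.82 q6 1.4 gap 85.4 F [0.3 0.3 0.9]
 shift cm [  2.77   3.41 -33.87] turn [ 0.248 -0.001  0.005]
```

View pics/w44.png

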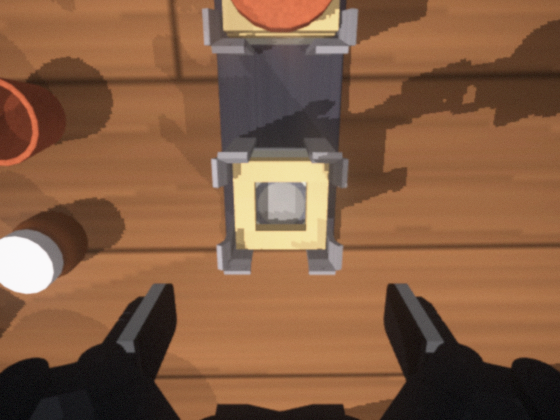

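```bash
python3 -m jog '[[0,0.2,-2.5,0,0,0,1],[0,0.3,-3.3,0,0,0,1],[0,0.3,-3.3,0,0,0,1],[0,0.3,-3.3,0,0,0,1],[0,0.3,-3.3,0,0,0,1],[0,0.3,-3.3,0,0,0,1],[0,0.3,-3.3,0,0,0,1],[0,0.3,-3.3,0,0,0,1],[0,0.3,-2,0.06,0,0,1],[0.5,0,-0.5,0.09,0,0,1],[0.5,0,0,0.09,0,0,1],[0,0,0,0,0,0,1]]';python3 -c "
from h import *
d=grab('wrist','w45');go([.5696,.3276,.021],74.9)
b=near(d,'ply',(280,200),1000);print(np.round(b[:3]),rect(d,b[3],.014))"
```

```text
time_s: 45.85
position: [0.5082, 0.2844, 0.1802]
orientation: [1.394, 1.077, -1.415]
force: [-0.3, -0.3, -0.3]
finger_gap: 0.0856
t 45.9 pos [0.5081 0.2842 0.1804] jaw yaw -105.1 q6 2.21 gap 85.3 F [-0.3 -0.1 -0.3]
 shift cm [15.85  4.99 -5.89] turn [-0.     0.006  0.012]
[ 203.  127. 6872.] (array([0.56912439, 0.32790237]), array([64.68294525, 63.87547684]), 74.67731475830078)
```

View pics/w45.png

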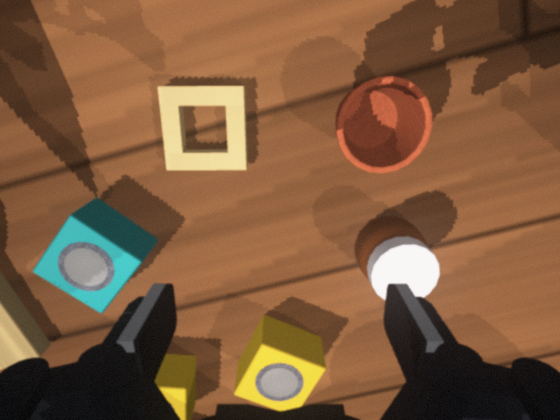

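```bash
python3 -m jog '[[0.3,1.5,-1.8,0,0.003,0.006,1],[0.5,1.6,-2,0,0.003,0.006,1],[1.5,1.2,-1.3,0,0,0,1],[2,0.4,-0.4,0,0,0,1],[2,0,0,0,0,0,1],[2,0,0,0,0,0,1],[2,0,0,0,0,0,1],[0.5,0,0,0,0,0,1],[0,0,0,0,0,0,1]]';python3 -c "
from h import *
d=grab('wrist','w46');go([.5693,.3278,.021],74.8)
b=near(d,'ply',(280,260),1000);print(np.round(b[:3]),rect(d,b[3],.014))"
```

```text
time_s: 46.65
position: [0.5711, 0.322, 0.0683]
orientation: [1.384, 1.084, -1.385]
force: [-0.0, 0.4, -0.4]
finger_gap: 0.0854
t 46.7 pos [0.571  0.3219 0.0685] jaw yaw -103.82 q6 2.21 gap 85.3 F [ 0.3 -0.3 -0.3]
 shift cm [ 4.75 -0.31 -0.54] turn [ 0.024  0.001 -0.   ]
[  269.   249. 12761.] (array([0.56956506, 0.32840387]), array([63.96350861, 64.4876709 ]), 74.62823486328125)
```

View pics/w46.png

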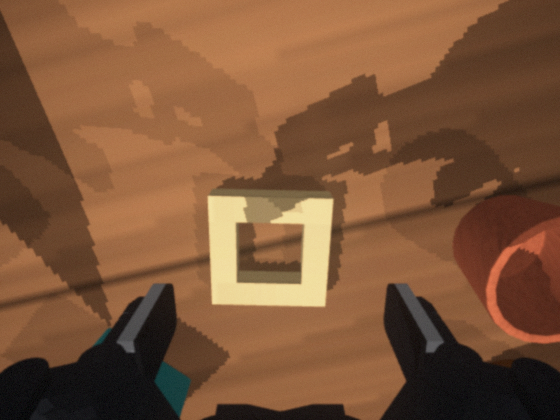

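```bash
python3 -m jog '[[0.3,-0.15,-0.3,0.012,0,0,1],[1,-0.15,-0.3,0.012,0,0,1],[1.2,0,0,0,0,0,1],[1.2,0,0,0,0,0,1],[0.8,0,0,0,0,0,1],[0.2,0,0,0,0,0,1],[0,0,0,0,0,0,1]]';python3 -c "
from h import *
go([.5695,.3283,.020],74.7)"
```

```text
time_s: 47.28
position: [0.5727, 0.3303, 0.0226]
orientation: [1.408, 1.068, -1.395]
force: [-0.2, 0.2, 1.5]
finger_gap: 0.0854
t 47.28 pos [0.5727 0.3303 0.0226] jaw yaw -105.22 q6 2.24 gap 85.4 F [-0.2  0.2  1.5]
 shift cm [ 0.26 -0.26  0.27] turn [ 0.001 -0.004 -0.007]
```

```bash
python3 -m jog '[[0.25,-0.2,0.2,0,-0.004,-0.007,1],[0,0,0,0,0,0,1],[0,0,0,0,0,0,0],[0,0,0,0,0,0,0],[0,0,0,0,0,0,0],[0,0,0,0,0,0,0],[0,0,0,0,0,0,0],[0,0,0,0,0,0,0]]';python3 -c "
from h import *
go([.4832,-.0089,.18],89.2);grab('wrist','w47')"
```

```text
time_s: 47.95
position: [0.5715, 0.3292, 0.0219]
orientation: [1.404, 1.071, -1.4]
force: [-0.1, 0.0, -0.6]
finger_gap: 0.0616
t 47.95 pos [0.5715 0.3292 0.0219] jaw yaw -105.22 q6 2.24 gap 61.6 F [-0.1  0.  -0.6]
 shift cm [-15.86   0.38  34.92] turn [-0.252 -0.001 -0.002]
```

View pics/w47.png

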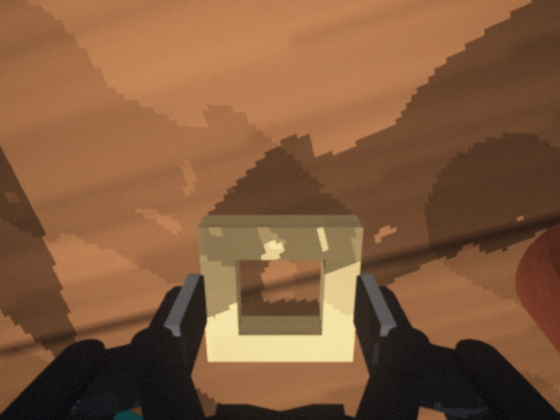

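```bash
python3 -m jog '[[-1,0,0,0,0,0,0],[-3,0,0,0,0,0,0],[-3.5,0,0,0,0,0,0],[-3.5,0,0,0,0,0,0],[-3.5,0,1.5,0,0,0,0],[-1,0,3,0,0,0,0],[-0.5,0,3.3,0,0,0,0],[0,0,3.3,0,0,0,0],[0,0,3.3,0,0,0,0],[0,0,3.3,0,0,0,0],[0,0,3.3,0,0,0,0],[0,0,3.3,0,0,0,0]]';python3 -c "
from h import *
go([.4832,-.0089,.18],89.2)"
```

```text
time_s: 49.0
position: [0.506, 0.0914, 0.1976]
orientation: [1.402, 1.072, -1.386]
force: [0.7, -0.9, 0.6]
finger_gap: 0.0619
t 49.0 pos [0.506  0.0914 0.1976] jaw yaw -104.64 q6 1.85 gap 61.9 F [ 0.7 -0.9  0.6]
 shift cm [ 1.72  0.31 10.29] turn [-0.241 -0.003 -0.01 ]
```

```bash
python3 -m jog '[[0,0,3,0,-0.003,-0.005,0],[0,0.2,3,-0.04,0,-0.005,0],[0.3,-0.1,2.2,-0.1,0,0,0],[0.3,0,0.8,-0.09,0,0,0],[0.3,0,0,0,0,0,0],[0,0,0,0,0,0,0]]';python3 -c "
from h import *
d=grab('wrist','w48');go([.4832,-.0089,.15],89.2)"
```

```text
time_s: 49.5
position: [0.4832, -0.0064, 0.1935]
orientation: [1.229, 1.192, -1.225]
force: [0.5, 1.3, 0.0]
finger_gap: 0.0615
t 49.55 pos [ 0.4835 -0.0061  0.1938] jaw yaw -91.42 q6 1.42 gap 61.9 F [-0.7  0.1  0.3]
 shift cm [ 4.38 -0.04  0.27] turn [-0.011  0.002 -0.006]
```

View pics/w48.png

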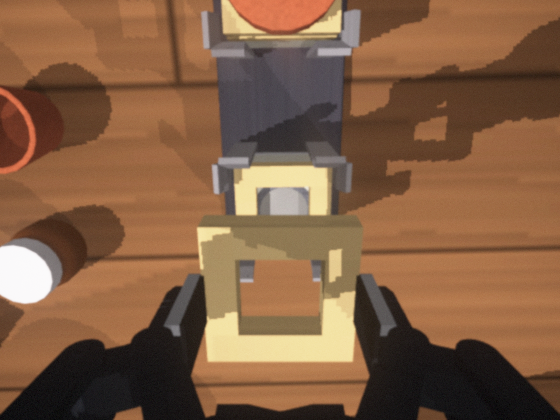

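```bash
python3 -m jog '[[0.5,0,0.25,-0.011,0.002,-0.006,0],[1,0,0,0,0,0,0],[1,0,0,0,0,0,0],[1,0,0,0,0,0,0],[0.8,0,0,0,0,0,0],[0.5,0,0,0,0,0,0],[0,0,0,0,0,0,0]]';python3 - <<'E'
from h import *
d=grab("wrist","w49");go([.4832,-.0089,.13],89.2)
cv2.imwrite("pics/w49c.png",cv2.resize(d["color"][100:380,150:410,::-1],None,fx=2.1,fy=2.1,interpolation=cv2.INTER_CUBIC))
E
```

```text
time_s: 50.13
position: [0.4833, -0.0046, 0.14]
orientation: [1.219, 1.206, -1.22]
force: [-0.3, 0.1, 0.0]
finger_gap: 0.0617
t 50.18 pos [ 0.4834 -0.0046  0.1404] jaw yaw -90.75 q6 1.41 gap 61.7 F [-1.2  0.9 -0.8]
 shift cm [ 1.04 -0.01  0.43] turn [ 0.001 -0.002  0.002]
```

View pics/w49c.png

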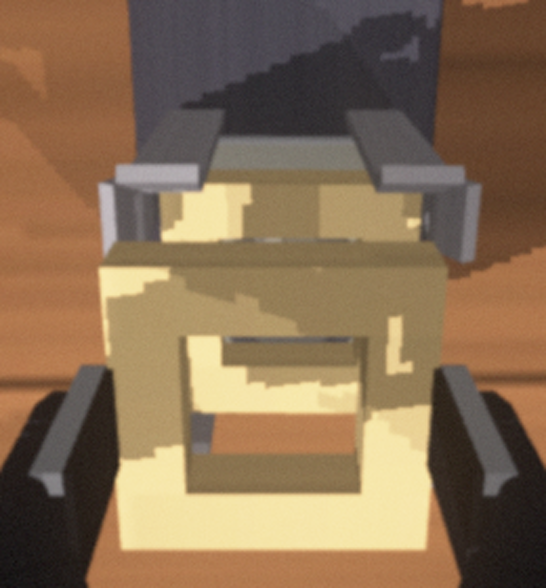

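```bash
python3 -m jog '[[0.5,0,0.37,0,-0.002,0.002,0],[0.7,0,0,0,0,0,0],[0.5,0,0,0,0,0,0],[0,0,0,0,0,0,0]]';python3 - <<'E'
from h import *
d=grab("wrist","w50");go([.4832,-.0087,.105],89.2)
E
```

```text
time_s: 50.52
position: [0.4841, -0.0088, 0.1225]
orientation: [1.219, 1.201, -1.218]
force: [-0.5, -0.0, 0.2]
finger_gap: 0.0619
t 50.57 pos [ 0.4843 -0.0089  0.123 ] jaw yaw -90.75 q6 1.4 gap 61.7 F [-0.1  0.1 -0.2]
 shift cm [ 1.8  -0.11 -0.02] turn [ 0.001  0.001 -0.002]
```

View pics/w50.png

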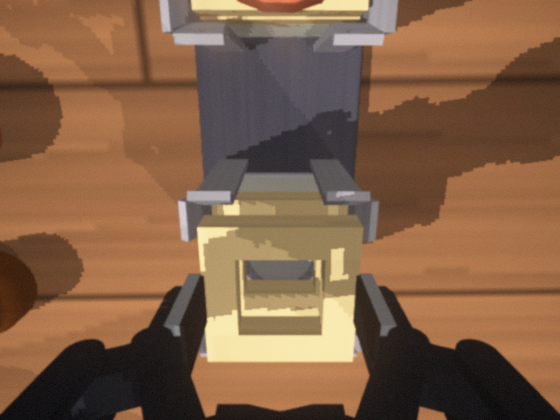

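```bash
python3 -m jog '[[0.7,-0.1,-0.02,0,0,0,0],[0.5,0,0,0,0,0,0],[0.2,0,0,0,0,0,0],[0,0,0,0,0,0,0]]';python3 -m jog '[[0.15,0,0,0,0,0,0],[0,0,0,0,0,0,0]]';python3 -m jog '[[0.12,0,0,0,0,0,0],[0,0,0,0,0,0,0]]'
```

```text
time_s: 50.9
position: [0.4839, -0.0089, 0.1083]
orientation: [1.22, 1.199, -1.217]
force: [-0.8, 0.8, 0.1]
finger_gap: 0.0616
time_s: 51.07
position: [0.4838, -0.0088, 0.1065]
orientation: [1.22, 1.199, -1.217]
force: [-0.3, 0.3, -1.2]
finger_gap: 0.0616
time_s: 51.23
position: [0.484, -0.0088, 0.1054]
orientation: [1.22, 1.199, -1.217]
force: [-1.0, -0.4, -0.4]
finger_gap: 0.0612
```

```bash
python3 -m jog '[[0.12,0,0,0,0,0,0],[0,0,0,0,0,0,0]]';python3 -m jog '[[0,-0.05,0,0,0,0,1],[0,0,0,0,0,0,1],[0,0,0,0,0,0,1],[-1,0,0,0,0,0,1],[-3,0,0,0,0,0,1],[-3.5,0,0,0,0,0,1],[-1.5,0,0,0,0,0,1],[0,0,0,0,0,0,1]]';python3 -c "
from h import *
d=grab('wrist','w51');go([.41,-.32,.17],89)"
```

```text
time_s: 51.4
position: [0.4845, -0.0089, 0.1047]
orientation: [1.22, 1.198, -1.216]
force: [-0.3, -0.5, -1.1]
finger_gap: 0.0618
time_s: 52.07
position: [0.4817, -0.0084, 0.1988]
orientation: [1.219, 1.202, -1.219]
force: [0.8, -0.5, 0.4]
finger_gap: 0.085
t 52.12 pos [ 0.4816 -0.0085  0.1978] jaw yaw -90.77 q6 1.4 gap 85.3 F [ 0.6 -0.   0.2]
 shift cm [ 2.8  -6.74 31.25] turn [ 0.004  0.001 -0.   ]
```

View pics/w51.png

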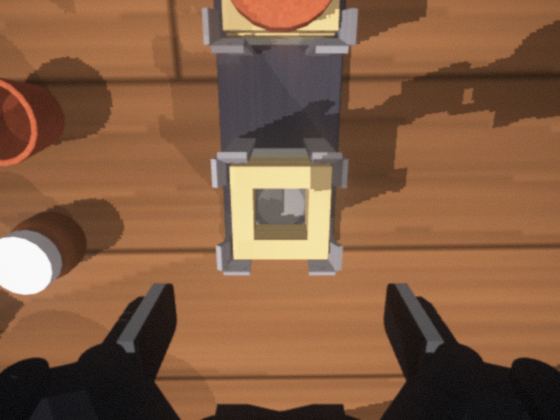

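```bash
python3 -m jog '[[0,-0.5,2.5,0,0,0,1],[0,-0.7,3.3,0,0,0,1],[0,-0.7,3.3,0,0,0,1],[0,-0.7,3.3,0,0,0,1],[0,-0.7,3.3,0,0,0,1],[0.5,-0.7,3.3,0,0,0,1],[0.5,-0.7,3.3,0,0,0,1],[1,-0.5,3.3,0,0,0,1],[1,-0.3,2.5,0,0,0,1],[1,0,1,0,0,0,1],[0,0,0,0,0,0,1]]';python3 -c "
from h import *
d=grab('wrist','w52');go([.441,-.329,.021])
b=near(d,'orange',(280,200),500);P=plane(d,b[3].reshape(-1,2),.018)[:,:2];print(b[:3],cv2.minEnclosingCircle((P*1000).astype(np.float32)))"
```

```text
time_s: 53.03
position: [0.415, -0.3071, 0.1442]
orientation: [1.217, 1.216, -1.218]
force: [-1.2, 0.7, -1.0]
finger_gap: 0.0853
t 53.08 pos [ 0.4152 -0.3063  0.1448] jaw yaw -90.44 q6 0.79 gap 85.2 F [0.2 0.3 0. ]
 shift cm [12.34  2.69  2.34] turn [ 0.    -0.007  0.008]
(312.78963287442633, 165.47830621610345, 6392.0) ((442.8022155761719, -328.71728515625), 33.31667709350586)
```

View pics/w52.png

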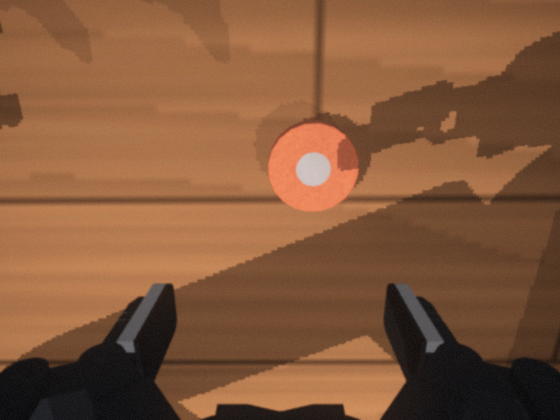

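```bash
python3 -m jog '[[0.5,0.9,0.8,0,-0.007,0.008,1],[1,0.9,0.8,0,0,0,1],[1.5,0.7,0.6,0,0,0,1],[2,0.2,0,0,0,0,1],[2,0,0,0,0,0,1],[1.5,0,0,0,0,0,1],[0.5,0,0,0,0,0,1],[0,0,0,0,0,0,1]]';python3 -c "
from h import *
d=grab('wrist','w53');go([.442,-.329,.021])
b=near(d,'grey',(280,280),200);print(b[:3],plane(d,b[:2],.018))
b=near(d,'orange',(280,280),500);P=plane(d,b[3].reshape(-1,2),.018)[:,:2];print(b[:3],cv2.minEnclosingCircle((P*1000).astype(np.float32)))"
```

```text
time_s: 53.75
position: [0.4449, -0.3207, 0.0512]
orientation: [1.214, 1.211, -1.209]
force: [-0.3, -0.5, -0.1]
finger_gap: 0.0854
t 53.8 pos [ 0.4449 -0.3206  0.0516] jaw yaw -90.12 q6 0.8 gap 85.4 F [-1.1  0.2 -0.1]
 shift cm [ 3.06 -0.29  0.85] turn [ 0.    -0.004  0.   ]Traceback (most recent call last):
  File "<string>", line 4, in <module>
    b=near(d,'grey',(280,280),200);print(b[:3],plane(d,b[:2],.018))
  File "h.py", line 53, in near
    return min(blobs(masks(d)[k],a),key=lambda b:np.hypot(b[0]-xy[0],b[1]-xy[1]))
ValueError: min() iterable argument is empty
```

View pics/w53.png

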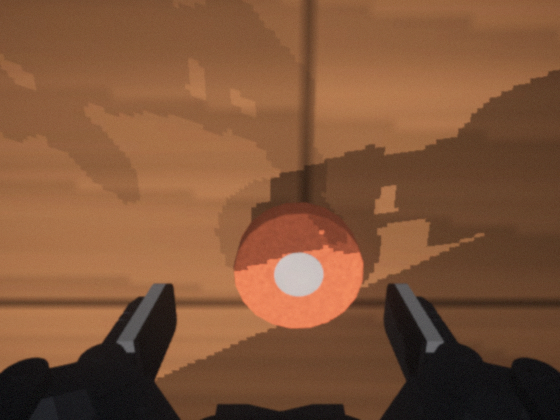

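```bash
python3 -c "
from h import *
d=grab('wrist');print(plane(d,[(299,274),(235,268),(364,266)],.018).round(4))"
python3 -m jog '[[0.3,-0.15,0.4,0,-0.004,0,1],[0.8,-0.1,0.4,0,0,0,1],[0.8,0,0,0,0,0,1],[0.8,0,0,0,0,0,1],[0.3,0,0,0,0,0,1],[0,0,0,0,0,0,1]]';python3 -c "
from h import *
go([.442,-.329,.021])"
```

```text
[[ 0.4409 -0.3292  0.018 ]
 [ 0.4441 -0.2984  0.018 ]
 [ 0.4452 -0.3602  0.018 ]]
time_s: 54.35
position: [0.4454, -0.3328, 0.0245]
orientation: [1.208, 1.197, -1.209]
force: [-0.4, -0.3, 0.0]
finger_gap: 0.0854
t 54.35 pos [ 0.4454 -0.3328  0.0245] jaw yaw -90.12 q6 0.79 gap 85.4 F [-0.4 -0.3  0. ]
 shift cm [ 0.35 -0.34 -0.38] turn [ 0.     0.008 -0.007]
```

```bash
python3 -m jog '[[0.2,-0.2,-0.36,0,0.008,-0.007,1],[0.2,-0.15,0,0,0,0,1],[0,0,0,0,0,0,1]]';python3 -c "
from h import *
go([.4415,-.329,.021])"
```

```text
time_s: 54.6
position: [0.4412, -0.3286, 0.0195]
orientation: [1.212, 1.21, -1.211]
force: [0.2, -1.3, -0.2]
finger_gap: 0.0855
t 54.6 pos [ 0.4412 -0.3286  0.0195] jaw yaw -90.14 q6 0.79 gap 85.5 F [ 0.2 -1.3 -0.2]
 shift cm [-0.15  0.03  0.04] turn [ 0.    -0.002  0.001]
```

```bash
python3 -m jog '[[-0.12,0,0,0,0,0,1],[0,0,0,0,0,0,0],[0,0,0,0,0,0,0],[0,0,0,0,0,0,0],[0,0,0,0,0,0,0],[0,0,0,0,0,0,0],[0,0,0,0,0,0,0]]';python3 -c "
from h import *
go([.483,-.0089,.18],89.2);grab('wrist','w54')"
```

```text
time_s: 55.18
position: [0.442, -0.3292, 0.0224]
orientation: [1.211, 1.208, -1.211]
force: [-0.1, -0.1, 0.4]
finger_gap: 0.0614
t 55.18 pos [ 0.442  -0.3292  0.0224] jaw yaw -90.13 q6 0.79 gap 61.4 F [-0.1 -0.1  0.4]
 shift cm [-15.76   4.04 -32.04] turn [ 0.012 -0.    -0.   ]
```

View pics/w54.png

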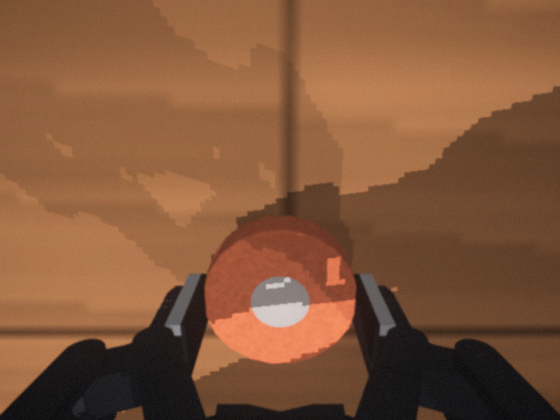

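```bash
python3 -m jog '[[-1,0,0,0,0,0,0],[-3,0,0,0,0,0,0],[-3.5,0,0,0,0,0,0],[-3.5,0,0,0,0,0,0],[-3.5,0.2,-1.5,0,0,0,0],[-1.5,0.4,-3,0,0,0,0],[-0.5,0.4,-3.3,0,0,0,0],[0,0.4,-3.3,0,0,0,0],[0,0.4,-3.3,0,0,0,0],[0,0.4,-3.3,0,0,0,0],[0,0.4,-3.3,0,0,0,0],[0,0.4,-3,0,0,0,0]]';python3 -c "
from h import *
go([.483,-.0089,.18],89.2)"
```

```text
time_s: 56.23
position: [0.473, -0.0852, 0.2043]
orientation: [1.221, 1.196, -1.215]
force: [1.4, -0.5, -0.7]
finger_gap: 0.0613
t 56.23 pos [ 0.473  -0.0852  0.2043] jaw yaw -90.77 q6 1.24 gap 61.3 F [ 1.4 -0.5 -0.7]
 shift cm [ 2.42  0.89 -7.65] turn [ 0.001  0.002 -0.007]
```

```bash
python3 -m jog '[[0.2,0.3,-2.5,0,0.002,-0.007,0],[0.5,0.3,-2.2,0,0,0,0],[0.7,0.2,-1.2,0,0,0,0],[0.8,0,-0.3,0,0,0,0],[0.8,0,0,0,0,0,0],[0.5,0,0,0,0,0,0],[0,0,0,0,0,0,0]]';python3 - <<'E'
from h import *
d=grab("wrist","w55");go([.483,-.0089,.15],89.2)
cv2.imwrite("pics/w55c.png",cv2.resize(d["color"][100:380,150:410,::-1],None,fx=2.1,fy=2.1,interpolation=cv2.INTER_CUBIC))
E
```

```text
time_s: 56.82
position: [0.4818, -0.0147, 0.1719]
orientation: [1.216, 1.203, -1.209]
force: [-0.8, -0.1, 0.0]
finger_gap: 0.0612
t 56.87 pos [ 0.4819 -0.015   0.1723] jaw yaw -90.33 q6 1.38 gap 61.5 F [-0.2 -0.7 -1.2]
 shift cm [ 2.23  0.09 -0.61] turn [ 0.008 -0.    -0.005]
```

View pics/w55c.png

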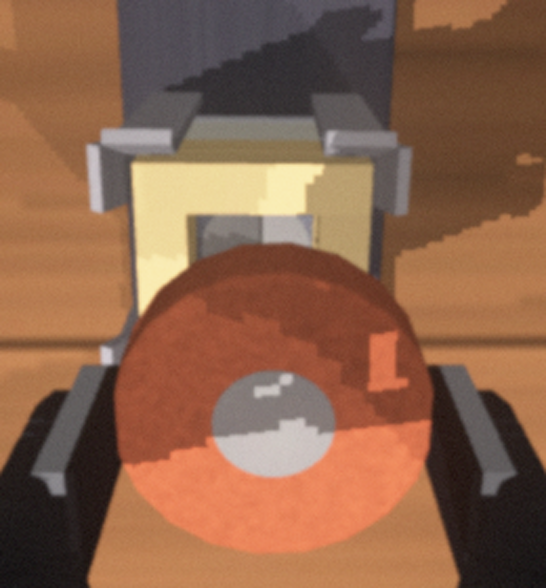

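Run:
```python
from h import *
d=grab("wrist")
s=status.read_state();print(s["position"].round(4));z=s["position"][2]
f=lambda L:[(150+x/2.1,100+y/2.1) for x,y in L]
print("disc mark",plane(d,f([(273.5,425)]),z-.0044).round(4))
print("t/b",plane(d,f([(274,273),(274,553)]),z-.0044).round(4))
P=plane(d,f([(132,163),(373,163)]),.098);print("spacer",P.round(4),P.mean(0)-[.032,0,0])
```

```text
[ 0.4823 -0.0151  0.1729]
disc mark [[ 0.4815 -0.0145  0.1685]]
t/b [[ 0.513  -0.0148  0.1685]
 [ 0.4512 -0.0145  0.1685]]
spacer [[ 0.5159  0.0225  0.098 ]
 [ 0.5155 -0.0411  0.098 ]] [ 0.48373357 -0.00926099  0.098     ]
```

```bash
python3 -m jog '[[0.4,0.1,-0.3,0.006,0,-0.005,0],[0.8,0.05,-0.25,0,0,0,0],[1,0,0,0,0,0,0],[1,0,0,0,0,0,0],[0.6,0,0,0,0,0,0],[0,0,0,0,0,0,0]]';python3 - <<'E'
from h import *
d=grab("wrist","w56");go([.4838,-.0096,.121],89.2)
E
```

```text
time_s: 57.42
position: [0.4848, -0.0118, 0.1318]
orientation: [1.223, 1.199, -1.22]
force: [-1.1, 0.4, -1.6]
finger_gap: 0.0609
t 57.47 pos [ 0.4848 -0.0118  0.1322] jaw yaw -90.98 q6 1.4 gap 61.1 F [-0.5 -0.3 -1.4]
 shift cm [ 1.12 -0.11 -0.22] turn [-0.003  0.    -0.002]
```

View pics/w56.png

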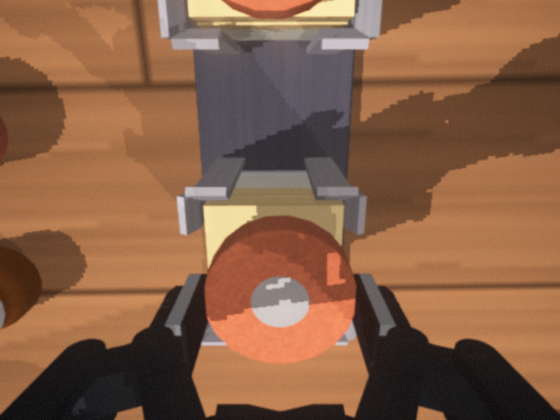

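```bash
python3 -m jog '[[0.5,-0.1,-0.24,-0.003,0,-0.002,0],[0.4,0,0,0,0,0,0],[0,0,0,0,0,0,0]]';python3 -m jog '[[0.15,0,0,0,0,0,0],[0,0,0,0,0,0,0]]';python3 -m jog '[[0.15,0,0,0,0,0,0],[0,0,0,0,0,0,0]]'
```

```text
time_s: 57.72
position: [0.484, -0.0092, 0.1225]
orientation: [1.219, 1.202, -1.219]
force: [-0.0, 0.2, -1.1]
finger_gap: 0.0608
time_s: 57.88
position: [0.4841, -0.0091, 0.1209]
orientation: [1.219, 1.202, -1.219]
force: [0.1, 0.2, -1.5]
finger_gap: 0.0611
time_s: 58.05
position: [0.4849, -0.009, 0.1202]
orientation: [1.22, 1.201, -1.218]
force: [-0.0, -0.1, -1.2]
finger_gap: 0.0613
```

```bash
python3 -m jog '[[0.12,-0.1,0,0,0,0,0],[0,0,0,0,0,0,0]]';python3 -m jog '[[0,0,0,0,0,0,1],[0,0,0,0,0,0,1],[0,0,0,0,0,0,1],[-1,0,0,0,0,0,1],[-3,0,0,0,0,0,1],[-3.5,-0.5,0,0,0,0,1],[-2,-1,0,0,0,0,1],[0,-1,0,0,0,0,1],[0,0,0,0,0,0,1]]';python3 - <<'E'
from h import *
go([.483,-.009,.2],89.2);grab('wrist','w57');grab('scene','s57');grab('side','d57')
E
```

```text
time_s: 58.22
position: [0.4851, -0.0091, 0.1202]
orientation: [1.221, 1.198, -1.216]
force: [0.6, -0.9, -0.7]
finger_gap: 0.0611
time_s: 58.97
position: [0.4574, -0.0088, 0.2213]
orientation: [1.219, 1.201, -1.218]
force: [-0.1, -0.6, 0.0]
finger_gap: 0.0856
t 58.97 pos [ 0.4574 -0.0088  0.2213] jaw yaw -90.77 q6 1.39 gap 85.6 F [-0.1 -0.6  0. ]
 shift cm [ 2.13  2.56 -0.01] turn [ 0.     0.001 -0.002]
```

View pics/w57.png

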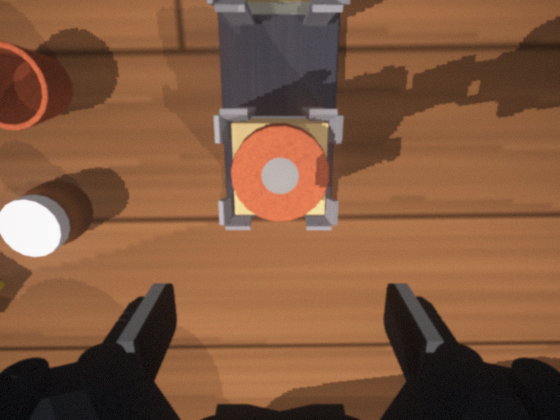

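View pics/s57.png

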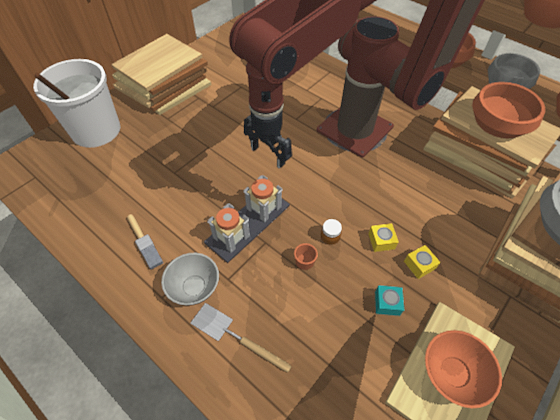

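View pics/d57.png

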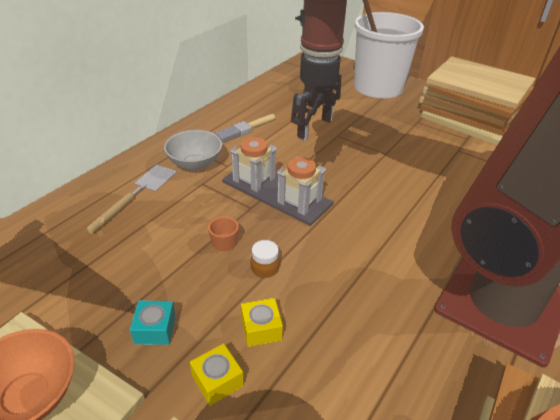

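```bash
python3 - <<'E'
from h import *
d=grab("wrist");s=grab("scene")
b=near(d,"grey",(280,176),200);c=near(s,"grey",(262,187),10);e=near(s,"grey",(228,217),10)
print(b[:3],c[:3],tri(d,b[:2],s,c[:2]),plane(d,b[:2],.115)[0].round(4),"far scene",e[:3],plane(s,e[:2],.116)[0].round(4))
go([.4835,-.009,.16],89.2)
E
python3 -m jog '[[0.5,1,0,0,0,0,0],[1,0.9,0,0,0,0,0],[1.2,0.7,0,0,0,0,0],[1.2,0,0,0,0,0,0],[1,0,0,0,0,0,0],[0.5,0,0,0,0,0,0],[0,0,0,0,0,0,0],[0,0,0,0,0,0,0]]'
python3 - <<'E'
from h import *
go([.4835,-.009,.133],89.2);grab('wrist','w58')
E
```

```text
(282.67009132420094, 173.42617960426176, 438.0) (261.87301587301585, 186.6904761904762, 21.0) (array([ 0.48561385, -0.01028372,  0.11240652]), np.float64(0.0004837008794120351)) [ 0.4867 -0.0105  0.115 ] far scene (227.0, 216.65384615384616, 26.0) [ 0.6256 -0.0103  0.116 ]
t 59.22 pos [ 0.4576 -0.0087  0.2187] jaw yaw -90.78 q6 1.39 gap 85.3 F [0.1 0.1 0. ]
 shift cm [ 5.86  2.6  -0.01] turn [0.    0.    0.002]
time_s: 59.88
position: [0.4826, -0.0085, 0.1555]
orientation: [1.214, 1.214, -1.228]
force: [-0.2, 0.5, -0.3]
finger_gap: 0.0
t 59.88 pos [ 0.4826 -0.0085  0.1555] jaw yaw -90.79 q6 1.4 gap 0.0 F [-0.2  0.5 -0.3]
 shift cm [2.25 0.12 0.05] turn [ 0.    -0.002  0.014]
```

View pics/w58.png

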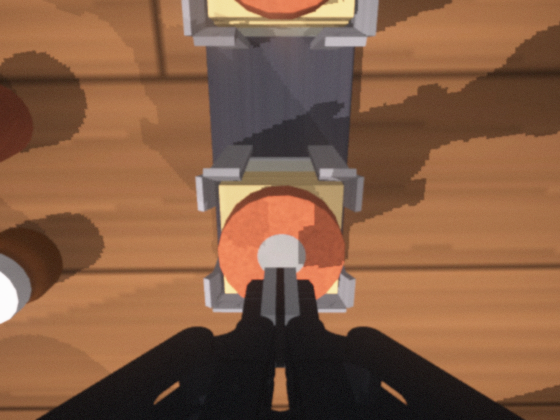

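```bash
python3 -m jog '[[0.6,0.08,0,0,-0.002,0.012,0],[0.6,0,0,0,0,0,0],[0.4,0,0,0,0,0,0],[0,0,0,0,0,0,0]]';python3 -m jog '[[0.3,0,0,0,0,0,0],[0.3,0,0,0,0,0,0]]'; python3 -c "
from h import *
go([.4835,-.009,.125],89.2)"
```

```text
time_s: 60.27
position: [0.4845, -0.0087, 0.1402]
orientation: [1.22, 1.2, -1.217]
force: [-0.0, 0.6, -0.0]
finger_gap: 0.0001
time_s: 60.43
position: [0.485, -0.0088, 0.1345]
orientation: [1.221, 1.198, -1.216]
force: [0.3, 0.6, -1.0]
finger_gap: 0.0
t 60.43 pos [ 0.485  -0.0088  0.1345] jaw yaw -90.79 q6 1.4 gap 0.0 F [ 0.3  0.6 -1. ]
 shift cm [ 0.95 -0.16  0.02] turn [ 0.     0.001 -0.005]
```

```bash
python3 -m jog '[[0.3,-0.1,0,0,0,-0.005,0],[0.3,0,0,0,0,0,0]]';python3 -m jog '[[0.4,0,0,0,0,0,0],[0.4,0,0,0,0,0,0]]'; python3 -c "
from h import *
go([.4835,-.009,.125],89.2)"
```

```text
time_s: 60.6
position: [0.4856, -0.009, 0.1302]
orientation: [1.22, 1.199, -1.218]
force: [-3.8, 2.6, 12.1]
finger_gap: -0.0003
time_s: 60.77
position: [0.4863, -0.009, 0.1248]
orientation: [1.22, 1.199, -1.217]
force: [-10.6, 2.2, 29.6]
finger_gap: -0.0002
t 60.77 pos [ 0.4863 -0.009   0.1248] jaw yaw -90.77 q6 1.4 gap -0.2 F [-10.6   2.2  29.6]
 shift cm [-0.02 -0.28  0.  ] turn [ 0.     0.002 -0.004]
```

```bash
python3 -m jog '[[0.3,-0.1,0,0,0,-0.003,0],[0.3,0,0,0,0,0,0]]';python3 -c "
from h import *
go([.4835,-.009,.125],89.2)"
```

```text
time_s: 60.93
position: [0.4865, -0.0091, 0.1248]
orientation: [1.218, 1.201, -1.219]
force: [-15.0, 2.2, 29.2]
finger_gap: -0.0001
t 60.93 pos [ 0.4865 -0.0091  0.1248] jaw yaw -90.74 q6 1.4 gap -0.1 F [-15.    2.2  29.2]
 shift cm [-0.02 -0.3  -0.  ] turn [ 0.001  0.002 -0.001]
```

```bash
python3 -m jog '[[0.6,-0.2,0,0,0,0,0],[0.6,-0.1,0,0,0,0,0]]';python3 -c "
from h import *
go([.4835,-.009,.125],89.2)"
```

```text
time_s: 61.1
position: [0.4866, -0.0091, 0.1245]
orientation: [1.218, 1.199, -1.216]
force: [-25.5, 4.2, 52.4]
finger_gap: -0.0001
t 61.1 pos [ 0.4866 -0.0091  0.1245] jaw yaw -90.69 q6 1.4 gap -0.1 F [-25.5   4.2  52.4]
 shift cm [-0.05 -0.31 -0.01] turn [ 0.002  0.002 -0.004]
```

```bash
python3 -m jog '[[-0.3,0,0,0,0,0,0],[-0.5,0,0,0,0,0,0],[-2,0,0,0,0,0,0],[-3,0,0,0,0,0,0],[-2.5,0,0,0,0,0,0],[0,0,0,0,0,0,0]]';python3 -c "
from h import *
go([.6245,-.0105,.16],89.4);grab('wrist','w59')"
```

```text
time_s: 61.6
position: [0.4862, -0.0087, 0.2129]
orientation: [1.217, 1.199, -1.217]
force: [0.4, 0.2, 0.8]
finger_gap: 0.0002
t 61.6 pos [ 0.4862 -0.0087  0.2129] jaw yaw -90.66 q6 1.4 gap 0.2 F [0.4 0.2 0.8]
 shift cm [ 5.34 13.82  0.  ] turn [-0.001  0.003 -0.003]
```

View pics/w59.png

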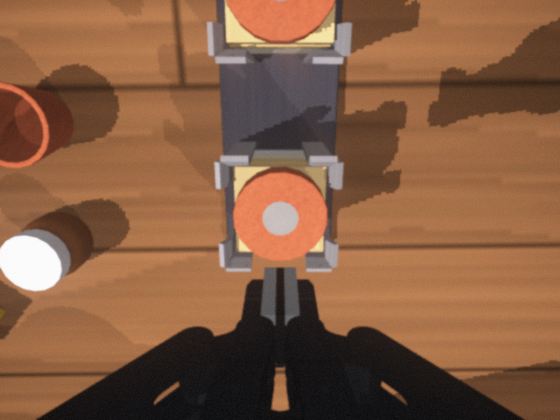

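```bash
python3 -m jog '[[0,2,0,0,0.002,-0.003,0],[0,3,0,0,0,0,0],[0,3,0,0,0,0,0],[0,3,0,0,0,0,0],[0.5,2,0,0,0,0,0],[1,0.5,0,0,0,0,0],[1.2,0,0,0,0,0,0],[1,0,0,0,0,0,0],[0.5,0,0,0,0,0,0],[0,0,0,0,0,0,0]]';python3 -c "
from h import *
go([.6235,-.0105,.145],89.4);grab('wrist','w60')"
```

```text
time_s: 62.48
position: [0.6186, -0.0095, 0.1506]
orientation: [1.211, 1.219, -1.231]
force: [-0.1, 0.2, -0.1]
finger_gap: -0.0
t 62.48 pos [ 0.6186 -0.0095  0.1506] jaw yaw -90.71 q6 1.44 gap -0.0 F [-0.1  0.2 -0.1]
 shift cm [0.55 0.5  0.1 ] turn [-0.002 -0.002  0.019]
```

View pics/w60.png

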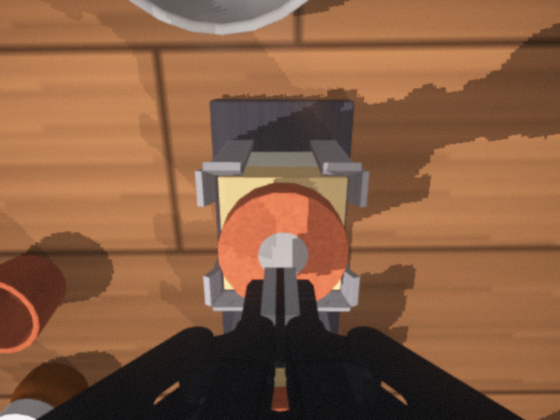

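```bash
python3 -m jog '[[0.3,0.25,0.05,0,-0.002,0.016,0],[0.5,0.15,0,0,0,0,0],[0.3,0,0,0,0,0,0],[0,0,0,0,0,0,0]]';python3 -m jog '[[0.3,0,0,0,0,0,0],[0.2,0,0,0,0,0,0]]'; python3 -c "
from h import *
go([.6235,-.0105,.125],89.4)"
```

```text
time_s: 62.87
position: [0.6224, -0.0101, 0.1409]
orientation: [1.218, 1.202, -1.218]
force: [-0.6, -0.4, -0.2]
finger_gap: -0.0002
time_s: 63.03
position: [0.6231, -0.0102, 0.1369]
orientation: [1.219, 1.2, -1.216]
force: [-0.3, -0.5, -0.2]
finger_gap: 0.0
t 63.03 pos [ 0.6231 -0.0102  0.1369] jaw yaw -90.71 q6 1.44 gap 0.0 F [-0.3 -0.5 -0.2]
 shift cm [1.19 0.03 0.02] turn [-0.002  0.001 -0.004]
```

```bash
python3 -m jog '[[0.3,-0.05,0,0,0,-0.004,0],[0.4,-0.05,0,0,0,0,0]]';python3 -m jog '[[0.4,-0.1,0,0,0,0,0],[0.4,-0.1,0,0,0,0,0]]'; python3 -c "
from h import *
go([.6235,-.0105,.125],89.4)"
```

```text
time_s: 63.2
position: [0.6232, -0.0104, 0.1313]
orientation: [1.218, 1.2, -1.217]
force: [-3.6, 1.6, 11.3]
finger_gap: 0.0003
time_s: 63.37
position: [0.6231, -0.0104, 0.1267]
orientation: [1.22, 1.197, -1.214]
force: [-3.8, 0.2, 11.6]
finger_gap: -0.0001
t 63.37 pos [ 0.6231 -0.0104  0.1267] jaw yaw -90.7 q6 1.44 gap -0.1 F [-3.8  0.2 11.6]
 shift cm [0.17 0.03 0.01] turn [-0.002  0.002 -0.007]
```

```bash
python3 -m jog '[[0.4,-0.1,0,0,0,-0.004,0],[0.5,-0.1,0,0,0,0,0]]';python3 -m jog '[[0.5,-0.1,0,0,0,0,0],[0.6,-0.1,0,0,0,0,0]]'; python3 -c "
from h import *
go([.6235,-.0105,.125],89.4)"
```

```text
time_s: 63.53
position: [0.6233, -0.0104, 0.1247]
orientation: [1.219, 1.197, -1.214]
force: [-20.6, 1.6, 45.1]
finger_gap: 0.0003
time_s: 63.7
position: [0.6233, -0.0104, 0.1247]
orientation: [1.22, 1.194, -1.211]
force: [-17.8, 1.1, 38.1]
finger_gap: -0.0003
t 63.7 pos [ 0.6233 -0.0104  0.1247] jaw yaw -90.63 q6 1.44 gap -0.3 F [-17.8   1.1  38.1]
 shift cm [-0.03  0.02  0.01] turn [-0.001  0.003 -0.011]
```

```bash
python3 -m jog '[[-0.3,0,0,0,0,0,0],[-0.5,0,0,0,0,0,0],[-2,0,0,0,0,0,0],[-3,0,0,0,0,0,0],[-3,0,0,0,0,-0.01,0],[-2,-1,0,0,0,0,0],[0,-1.5,0,0,0,0,0],[0,0,0,0,0,0,0]]';python3 - <<'E'
from h import *
go([.6,-.01,.24],89.4)
d=grab('wrist','w61');s=grab('side','d61');c=grab('scene','s61')
A=cv2.resize(d["color"][:300,150:410,::-1],None,fx=1.9,fy=1.9,interpolation=cv2.INTER_CUBIC)
cv2.imwrite("pics/w61c.png",A)
cv2.imwrite("pics/d61c.png",np.hstack([cv2.resize(s["color"][120:230,210:340,::-1],None,fx=3,fy=3,interpolation=cv2.INTER_CUBIC),cv2.resize(c["color"][165:275,195:300,::-1],None,fx=3,fy=3,interpolation=cv2.INTER_CUBIC)]))
E
```

```text
time_s: 64.37
position: [0.5966, -0.0096, 0.2381]
orientation: [1.214, 1.202, -1.219]
force: [0.9, -0.0, -0.3]
finger_gap: -0.0002
t 64.37 pos [ 0.5966 -0.0096  0.2381] jaw yaw -90.62 q6 1.44 gap -0.2 F [ 0.9 -0.  -0.3]
 shift cm [-0.19  0.34  0.03] turn [-0.     0.003  0.001]
```

View pics/w61c.png

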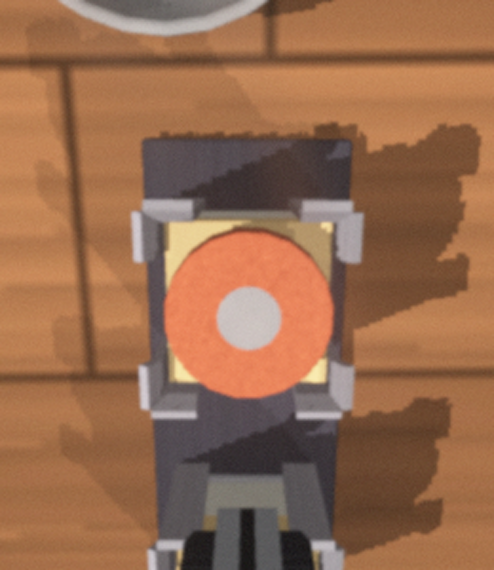

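View pics/d61c.png

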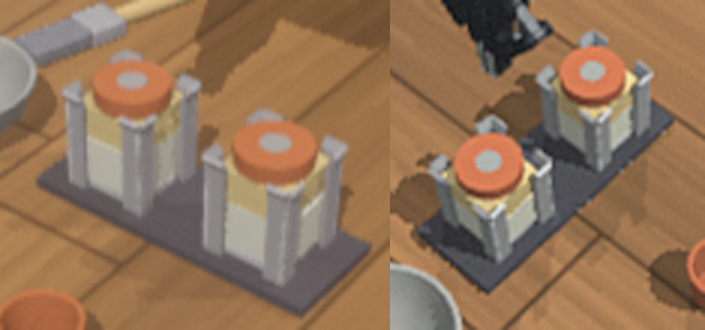

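```bash
python3 - <<'E'
from h import *
d=grab("wrist")
f=lambda L:[(150+x/1.9,y/1.9) for x,y in L]
print("disc",plane(d,f([(249,318)]),.108).round(4),"lrtb",plane(d,f([(165,315),(333,315),(249,231),(249,399)]),.108).round(4))
P=plane(d,f([(143,140),(352,140)]),.012);print("base-.065",P.mean(0)-[.065,0,0])
# post tops outer corners z .102
print("posts",plane(d,f([(145,200),(352,200),(153,418),(342,418)]),.102).round(4),plane(d,f([(145,200),(352,200),(153,418),(342,418)]),.102).mean(0))
E
python3 -m jog '[[-1,-2,0,0,0,0,0],[-0.5,-3,0,0,0,0,0],[0,-3,0,0,0,0,0],[0,-3,0,0,0,0,0],[0,-2.5,0,0,0,0,0],[0,-1,0,0,0,0,0],[0,0,0,0,0,0,0],[0,0,0,0,0,0,0]]';python3 - <<'E'
from h import *
go([.46,-.01,.24],89.4)
d=grab('wrist','w62')
cv2.imwrite("pics/w62c.png",cv2.resize(d["color"][:300,150:410,::-1],None,fx=1.9,fy=1.9,interpolation=cv2.INTER_CUBIC))
E
```

```text
disc [[ 0.6247 -0.0108  0.108 ]] lrtb [[ 0.6262  0.0201  0.108 ]
 [ 0.6255 -0.0417  0.108 ]
 [ 0.656  -0.0111  0.108 ]
 [ 0.5931 -0.0105  0.108 ]]
base-.065 [ 0.62291227 -0.01139873  0.012     ]
posts [[ 0.6667  0.0258  0.102 ]
 [ 0.6658 -0.048   0.102 ]
 [ 0.5836  0.0276  0.102 ]
 [ 0.5826 -0.0472  0.102 ]] [ 0.62465294 -0.01045734  0.102     ]
time_s: 65.23
position: [0.4468, -0.0078, 0.2418]
orientation: [1.209, 1.217, -1.231]
force: [-0.1, -0.4, -0.2]
finger_gap: 0.0001
t 65.23 pos [ 0.4468 -0.0078  0.2418] jaw yaw -90.65 q6 1.39 gap 0.1 F [-0.1 -0.4 -0.2]
 shift cm [0.16 1.33 0.21] turn [-0.001  0.     0.018]
```

View pics/w62c.png

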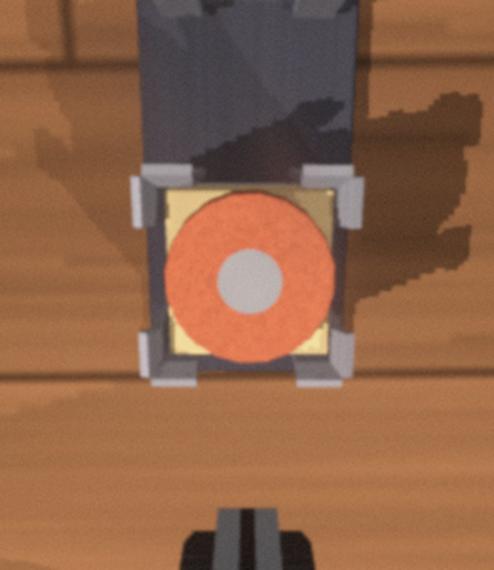

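Run:
```python
from h import *
d=grab("wrist");s=grab("scene");e=grab("side")
f=lambda L:[(150+x/1.9,y/1.9) for x,y in L]
print("disc",plane(d,f([(250,281)]),.108).round(4),"lrtb",plane(d,f([(164,277),(336,277),(250,191),(250,362)]),.108).round(4))
P=plane(d,f([(143,165),(354,165),(151,387),(343,387)]),.102);print("posts",P.round(4),P.mean(0))
# disc height by scene+side marks
for nm,a,b in(("near",(195+(592-390)/3,165+71/3),(210+275/3,120+143/3)),("far",(195+(488-390)/3,165+160/3),(210+132/3,120+80/3))):
    x=near(s,"grey",a,8);y=near(e,"grey",b,8);print(nm,np.round(x[:3],1),np.round(y[:3],1),tri(s,x[:2],e,y[:2]))
```

```text
disc [[ 0.4845 -0.0089  0.108 ]] lrtb [[ 0.4863  0.0226  0.108 ]
 [ 0.4856 -0.0405  0.108 ]
 [ 0.5163 -0.0092  0.108 ]
 [ 0.4534 -0.0086  0.108 ]]
posts [[ 0.5252  0.0287  0.102 ]
 [ 0.5243 -0.0463  0.102 ]
 [ 0.4416  0.0308  0.102 ]
 [ 0.4407 -0.0454  0.102 ]] [ 0.48294694 -0.00806368  0.102     ]
near [261.8 188.1  21.5] [301.4 167.4  17.5] (array([ 0.48524917, -0.01028421,  0.10508568]), np.float64(0.00041702403301245355))
far [227.1 218.3  26.5] [253.7 146.3  14. ] (array([ 0.6249391 , -0.01233554,  0.1049536 ]), np.float64(8.336130194639119e-05))
```

```bash
python3 -c "
from station import ticket,status
print(status.read_state()['time_s'],ticket.finish_job())"
```

```text
the job is handed in; nothing more can be done
65.4333 None
```

I made up both moulds and pressed them down, then handed the job in at 65.4 s. `finish_job` gives no verdict, so the results below are from my own checks.

**What I did:** Each pocket holds a white block, two of the four spacer frames and a disc on top. I set the parts down lightly, and only then pressed each disc with the closed fingertips. The robot was parked clear when I handed in. The jar, the cup and the yellow and turquoise look-alikes were not touched.

**Last checks:**
- **Centring:** Both discs measured within about 2 mm of their pocket centres (limit 5 mm), and the stacks look flat in all three views. I only checked flatness by eye.
- **Plates:** Both plates stopped at the same tool height, TCP 0.1245 m (near) and 0.1247 m (far). They did not move further under 52 N and 45 N, against about 14 N of plate friction. That tool height puts the disc tops at about 108 mm, which is right for plates fully down.
- **Disagreements:** Triangulating from the two fixed cameras gave disc tops of 105 mm, about 3 mm low. The same cameras read 2–3 mm low on the loose blocks at the start, so I took this as calibration error. Pressing also put 20–25 N sideways on each disc, but neither moved measurably.
- **Fixed on the way:** The first grip on one spacer was too high (gap 58.5 mm), so I let go and gripped it again lower. I saw no part knocked aside during the run.

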